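# Put the lighting stock away in the parts room

### The arm

A 7-joint arm with a two-finger parallel gripper is mounted at the origin on the work surface. World frame = base frame: x ahead of the robot, y to its left, z up, the work surface at z = 0. Lengths are in mm, angles in rad, forces in N, time in s.
With the tool pointing down it reaches from about 400 to 875 mm from the base axis. Payload 4.4 kg.
Tool frame: the origin (TCP) lies at the very end of the fingers, on their centre line; the grasp point (between the pads) lies 19 mm behind it (arm.hold_point_z is the distance from the TCP to the grasp point, in mm); x points along the fingers, z is the direction in which the jaws open and shut, and the axes are right-handed (so a half turn about x gives the same grasp; the last joint's range is limited). The gripper opens to 85 mm and grips with 20 to 120 N. Pads are 22 mm wide; open, the fingers measure 114 mm over their backs; the gripper's body (76 mm by 85 mm) begins 54 mm behind the grasp point. The pads swing forward as they close: fully open they stand 13 mm farther back than shut.
Start: joints at [-1.38, 0.628, 0.038, 1.517, -0.027, 0.996, -0.02], TCP at [165.066, 628.706, 231.313] pointing down, gripper open.
Joint ranges: [-3.06, 3.06], [-0.37, 2.12], [-1.25, 1.32], [0.18, 2.47], [-1.1, 4.24], [0.23, 1.98], [-2.94, 2.94]. Speed limits (rad/s): [2.57, 2.57, 3.14, 3.14, 3.14, 3.14, 3.14].

### API

Orientations are given as a unit quaternion [w, x, y, z].
In Python, from bench import arm gives the robot as it stands. The module is installed in compiled form; this text tells all that it offers.
- The arm moves only by the shell command python3 -m inch 'ROWS'. ROWS is JSON, a list of rows, each an object with "rot": the turn, a rotation vector about the world's x, y, z in rad, a list of three; "slide": the shift along the world's x, y, z in cm, a list of three; "grip": the finger opening in cm, from 0 to 8.54. A call has exactly 8 rows; each row shifts and turns the commanded pose from where the row before left it; what a row does not reach is not made up. A row lasts 1/10 s, in which the tool goes at most 50 mm and 8.59 degrees, less where a joint would pass 70% of its speed; a pose out of reach is approached as far as the arm can. A call is refused whole if a number of a shift passes 5 or a number of a turn 0.15, either way. A call with a gripper value outside its range is refused whole. The fingers move at their own pace and stop on an object; the grip force is fixed at half the most. Time passes only in rows, so rows that do not move let the fingers close, or fill a call up. It gives the time, the measured TCP pose, the force and the opening at its end, in the units of the state.
- arm.state(): the state, without advancing time (a new reading comes with each control period).
- arm.snapshot(name): name is "scene" or "top" or "wrist"; returns a dict with "img" (480x640x3 uint8, red, green, blue), "mtx" (3x3 intrinsics, pixels), "k1" (the pictures are not rectified: a ray, as slopes to the right and down, at radius r is drawn at 1 + k1 r^2 times it, then the intrinsics apply), "position" and "rotation" of the camera in the world; the wrist camera has in their place "mount" (4x4, takes a point from camera to tool coordinates, whose origin is the TCP and whose axes are the tool frame's). Camera axes: x right, y up, looking along -z (the intrinsics and any distortion apply to the point x, -y, -z); pixel columns grow to the right and rows downward; lengths in mm; the calibration is good to about 2 mm. A picture is of the moment at which its call begins: read the wrist's pose just before it. There is no depth.
- arm.hand_in(): hands the job in, once; it reports no verdict.
The state is a dict: "time": time; "joint_pos": joint angles; "qd": joint speeds; "joint_efforts": joint torques, N m; "ee_pos": TCP position; "eef_rot": TCP orientation; "force": force on the tool from outside, world axes, zero at the start; "wrist_torque": the same for the moment, N m; "width": opening from 0.0 (shut) to 1.0 (fully open).
Only numpy, scipy, OpenCV 4.12 (cv2) and the standard library are available. Lean on these libraries where they do the work, as an engineer would, in place of code of your own. Each camera call takes 0.05 s, during which the arm holds its last target.

### The job

Put the lighting stock away: lay the stick lamp that was left on the pulp tray back across the middle of its two raised brackets, level and between their stops; set every loose reflector bulb, cap up, into a pocket of its own in the tray, letting the glass down slowly and letting go only once it is down in the pocket, so that it is neither dropped nor pressed hard; and lay both cardboard boxes flat on the slanted shelf, lengthwise up the slope with one end square against the front lip. Leave the jug, spray can and wrench where they are.

Things in the scene. Friction and masses are not known exactly. Their poses are not given: they have to be found in the camera images.
- bulb1: reflector light bulb, glass, standing on its domed face with the metal screw cap up; round about its own z, 84 mm tall, 80 g. Origin: middle of the domed face (its lowest point), z up through the cap. Greatest diameter 56 mm at 13 mm above the origin, narrowing to 26.4 mm at 44 mm; from 44 to 76 mm a straight cylinder of 26.4 mm (neck and cap: the place to grip), then the narrow contact tip. Four to six of the six are there; absent ones read None
- bulb2: reflector bulb exactly like bulb1
- bulb3: reflector bulb exactly like bulb1
- bulb4: reflector bulb exactly like bulb1
- bulb5: reflector bulb exactly like bulb1
- bulb6: reflector bulb exactly like bulb1
- tray: fixed grey moulded-pulp tray, 160 (x) x 228 (y) x 22 mm high, flat deck at 22 mm with 2 x 3 round dimpled pockets 68 mm apart. Origin: centre of its underside, on the bench. Each pocket is a cone 63 mm wide at the top, sloping in at 35 degrees to a 16 mm flat floor 3 mm above the bench; a bulb sits in it on its domed face, cap up, free to turn
- pocket1 (a point): pocket of the tray: the point where a seated bulb's origin comes to rest, on the pocket's axis 7 mm above the bench (15 mm below the deck)
- pocket2 (a point): another pocket of the tray, as pocket1
- pocket3 (a point): another pocket of the tray, as pocket1
- pocket4 (a point): another pocket of the tray, as pocket1
- pocket5 (a point): another pocket of the tray, as pocket1
- pocket6 (a point): another pocket of the tray, as pocket1
- mat: fixed black ribbed rubber mat on the bench, 250 x 220 x 4 mm, on which the bulbs stand at the start. Origin: centre of its underside
- lamp: black stick lamp, a flat bar 36 (x) x 200 (y) x 28 mm (z), 220 g, clear light strip on its top face. Origin: centre of its underside; y along its length. At the start it lies flat on the tray's deck, over the pockets
- stand: fixed grey steel lamp stand: a base plate 75 (x) x 190 (y) x 5 mm and two upright brackets 60 mm to either side of the middle along y, each ending in a ledge 62 (x) x 20 (y) mm, its top 100 mm above the bench, with a 12 mm high upturned stop at each end of the ledge, 54 mm apart inside (along x). Origin: centre of the underside of the base. The lamp lies level across both ledges, between the stops, its length along y. Between the two brackets is free space 100 mm wide
- brackets (a point): point midway between the two ledges of the lamp stand, level with their tops: where the lamp's origin belongs
- shelf: fixed steel foot frame of the small slanted shelf; origin at the middle underneath, on the bench; x points away from its front (the lip), level
- deck: sloped grey steel plate of the slanted shelf, 140 mm up the slope x 240 mm wide, 15 degrees (0.26 rad) to the level, falling towards the robot; along its low front edge runs a lip 18 mm high above the plate. Origin: on the plate's upper face at the middle of the lip's inner face, 38 mm above the bench; x up the slope, y along the lip to the left, z square to the plate. A low strip 12 mm high closes the top edge. No side walls
- box1: closed plain cardboard box, 90 (x) x 56 (y) x 40 mm (z), 140 g. Origin: centre of its underside; x along its length
- box2: cardboard box exactly like box1
- jug: bystander: white bottle 74 mm across, 170 mm tall; origin at the centre of its underside
- spray_can: bystander: spray can 58 mm across, 150 mm tall; origin at the centre of its underside
- wrench: bystander: steel wrench 180 mm long lying on the bench; origin at the middle underneath
Not all that is in view belongs to the job. There is more than one size of the lamp; the job needs the smaller.

How it is judged (in metres and radians):
At the end, for the whole second after the job is handed in: Each bulb present in its own pocket: 10 mm from axis, 5 mm in height, tilt < 0.2 rad. Lamp on both brackets: 30 mm from middle, level 0.07, along 0.2 rad. Boxes flat on the slope (5 mm, 0.08 rad), lengthwise 0.2 rad, end within 16 mm of the lip, not over the sides. All at rest (((horizontal distance between bulb1 and pocket1 below 0.01 m and z of bulb1 in the frame of pocket1 between -0.005 and 0.005 m) or (horizontal distance between bulb1 and pocket2 below 0.01 m and z of bulb1 in the frame of pocket2 between -0.005 and 0.005 m) or (horizontal distance between bulb1 and pocket3 below 0.01 m and z of bulb1 in the frame of pocket3 between -0.005 and 0.005 m) or (horizontal distance between bulb1 and pocket4 below 0.01 m and z of bulb1 in the frame of pocket4 between -0.005 and 0.005 m) or (horizontal distance between bulb1 and pocket5 below 0.01 m and z of bulb1 in the frame of pocket5 between -0.005 and 0.005 m) or (horizontal distance between bulb1 and pocket6 below 0.01 m and z of bulb1 in the frame of pocket6 between -0.005 and 0.005 m)) and angle between each of bulb1, bulb2, bulb3, bulb4, bulb5, bulb6's own z axis and vertical below 0.2 rad and linear speed of each of bulb1, bulb2, bulb3, bulb4, bulb5, bulb6, lamp, box1, box2 below 0.02 m/s and ((horizontal distance between bulb2 and pocket1 below 0.01 m and z of bulb2 in the frame of pocket1 between -0.005 and 0.005 m) or (horizontal distance between bulb2 and pocket2 below 0.01 m and z of bulb2 in the frame of pocket2 between -0.005 and 0.005 m) or (horizontal distance between bulb2 and pocket3 below 0.01 m and z of bulb2 in the frame of pocket3 between -0.005 and 0.005 m) or (horizontal distance between bulb2 and pocket4 below 0.01 m and z of bulb2 in the frame of pocket4 between -0.005 and 0.005 m) or (horizontal distance between bulb2 and pocket5 below 0.01 m and z of bulb2 in the frame of pocket5 between -0.005 and 0.005 m) or (horizontal distance between bulb2 and pocket6 below 0.01 m and z of bulb2 in the frame of pocket6 between -0.005 and 0.005 m)) and ((horizontal distance between bulb3 and pocket1 below 0.01 m and z of bulb3 in the frame of pocket1 between -0.005 and 0.005 m) or (horizontal distance between bulb3 and pocket2 below 0.01 m and z of bulb3 in the frame of pocket2 between -0.005 and 0.005 m) or (horizontal distance between bulb3 and pocket3 below 0.01 m and z of bulb3 in the frame of pocket3 between -0.005 and 0.005 m) or (horizontal distance between bulb3 and pocket4 below 0.01 m and z of bulb3 in the frame of pocket4 between -0.005 and 0.005 m) or (horizontal distance between bulb3 and pocket5 below 0.01 m and z of bulb3 in the frame of pocket5 between -0.005 and 0.005 m) or (horizontal distance between bulb3 and pocket6 below 0.01 m and z of bulb3 in the frame of pocket6 between -0.005 and 0.005 m)) and ((horizontal distance between bulb4 and pocket1 below 0.01 m and z of bulb4 in the frame of pocket1 between -0.005 and 0.005 m) or (horizontal distance between bulb4 and pocket2 below 0.01 m and z of bulb4 in the frame of pocket2 between -0.005 and 0.005 m) or (horizontal distance between bulb4 and pocket3 below 0.01 m and z of bulb4 in the frame of pocket3 between -0.005 and 0.005 m) or (horizontal distance between bulb4 and pocket4 below 0.01 m and z of bulb4 in the frame of pocket4 between -0.005 and 0.005 m) or (horizontal distance between bulb4 and pocket5 below 0.01 m and z of bulb4 in the frame of pocket5 between -0.005 and 0.005 m) or (horizontal distance between bulb4 and pocket6 below 0.01 m and z of bulb4 in the frame of pocket6 between -0.005 and 0.005 m)) and ((horizontal distance between bulb5 and pocket1 below 0.01 m and z of bulb5 in the frame of pocket1 between -0.005 and 0.005 m) or (horizontal distance between bulb5 and pocket2 below 0.01 m and z of bulb5 in the frame of pocket2 between -0.005 and 0.005 m) or (horizontal distance between bulb5 and pocket3 below 0.01 m and z of bulb5 in the frame of pocket3 between -0.005 and 0.005 m) or (horizontal distance between bulb5 and pocket4 below 0.01 m and z of bulb5 in the frame of pocket4 between -0.005 and 0.005 m) or (horizontal distance between bulb5 and pocket5 below 0.01 m and z of bulb5 in the frame of pocket5 between -0.005 and 0.005 m) or (horizontal distance between bulb5 and pocket6 below 0.01 m and z of bulb5 in the frame of pocket6 between -0.005 and 0.005 m)) and ((horizontal distance between bulb6 and pocket1 below 0.01 m and z of bulb6 in the frame of pocket1 between -0.005 and 0.005 m) or (horizontal distance between bulb6 and pocket2 below 0.01 m and z of bulb6 in the frame of pocket2 between -0.005 and 0.005 m) or (horizontal distance between bulb6 and pocket3 below 0.01 m and z of bulb6 in the frame of pocket3 between -0.005 and 0.005 m) or (horizontal distance between bulb6 and pocket4 below 0.01 m and z of bulb6 in the frame of pocket4 between -0.005 and 0.005 m) or (horizontal distance between bulb6 and pocket5 below 0.01 m and z of bulb6 in the frame of pocket5 between -0.005 and 0.005 m) or (horizontal distance between bulb6 and pocket6 below 0.01 m and z of bulb6 in the frame of pocket6 between -0.005 and 0.005 m)) and horizontal distance between lamp and brackets below 0.03 m and z of lamp in the frame of brackets between -0.004 and 0.005 m and angle between lamp's own z axis and vertical below 0.07 rad and angle between the y axis of lamp and the y axis of stand, either way round below 0.2 rad and x of box1 in the frame of deck between 0.037 and 0.061 m and y of box1 in the frame of deck between -0.092 and 0.092 m and z of box1 in the frame of deck between -0.004 and 0.005 m and angle between the x axis of each of box1, box2 and the x axis of deck, either way round below 0.2 rad and angle between the z axis of each of box1, box2 and the z axis of deck, either way round below 0.08 rad and x of box2 in the frame of deck between 0.037 and 0.061 m and y of box2 in the frame of deck between -0.092 and 0.092 m and z of box2 in the frame of deck between -0.004 and 0.005 m); the robot touches nothing.
It fails at once if a bulb is dropped on or pressed against the tray with more than 35 N (contact force between any of bulb1, bulb2, bulb3, bulb4, bulb5, bulb6 and tray above 35 N).
It fails at once if a bulb falls into the tray: it is let go while its glass face is still above the tray's deck ((x of bulb1 in the frame of tray between -0.08 and 0.08 m and y of bulb1 in the frame of tray between -0.114 and 0.114 m and z of bulb1 in the frame of tray between 0.025 and 0.3 m and contact force between bulb1 and the fingers below 0.05 N and linear speed of bulb1 above 0.2 m/s) or (x of bulb2 in the frame of tray between -0.08 and 0.08 m and y of bulb2 in the frame of tray between -0.114 and 0.114 m and z of bulb2 in the frame of tray between 0.025 and 0.3 m and contact force between bulb2 and the fingers below 0.05 N and linear speed of bulb2 above 0.2 m/s) or (x of bulb3 in the frame of tray between -0.08 and 0.08 m and y of bulb3 in the frame of tray between -0.114 and 0.114 m and z of bulb3 in the frame of tray between 0.025 and 0.3 m and contact force between bulb3 and the fingers below 0.05 N and linear speed of bulb3 above 0.2 m/s) or (x of bulb4 in the frame of tray between -0.08 and 0.08 m and y of bulb4 in the frame of tray between -0.114 and 0.114 m and z of bulb4 in the frame of tray between 0.025 and 0.3 m and contact force between bulb4 and the fingers below 0.05 N and linear speed of bulb4 above 0.2 m/s) or (x of bulb5 in the frame of tray between -0.08 and 0.08 m and y of bulb5 in the frame of tray between -0.114 and 0.114 m and z of bulb5 in the frame of tray between 0.025 and 0.3 m and contact force between bulb5 and the fingers below 0.05 N and linear speed of bulb5 above 0.2 m/s) or (x of bulb6 in the frame of tray between -0.08 and 0.08 m and y of bulb6 in the frame of tray between -0.114 and 0.114 m and z of bulb6 in the frame of tray between 0.025 and 0.3 m and contact force between bulb6 and the fingers below 0.05 N and linear speed of bulb6 above 0.2 m/s)).
It fails at once if the white jug is pushed more than 30 mm or knocked over (distance of jug from where it was at the start of the episode above 0.03 m or angle between jug's own z axis and vertical above 0.5 rad).
It fails at once if the spray can is pushed more than 30 mm or knocked over (distance of spray_can from where it was at the start of the episode above 0.03 m or angle between spray_can's own z axis and vertical above 0.5 rad).
It fails at once if the wrench is pushed more than 30 mm or knocked over (distance of wrench from where it was at the start of the episode above 0.03 m).
Of bulb1, bulb2, bulb3, bulb4, bulb5, bulb6 only 4 to 6 are there at a start; the rules pass over those that are not, and their reading is None.
At some moment in a run one of box1, box2 may be knocked a few centimetres aside while the robot is not near it.
It also fails if it takes over 210 s, if anything falls off the work surface, if the arm or the gripper's body presses on something with over 40 N, if the wrist force passes 120 N, or if a joint passes its speed limit or range.

## Working session

There is one attempt and no reset: what is moved stays moved. The work goes in short steps, Python scripts to look and compute and a shell command to move; the robot and the scene stay as the last step left them, time stands still between calls to the robot, and variables do not carry over. Pictures are saved under pics/ and viewed, and the job is handed in when it is done.

```bash
mkdir -p pics
python3 - <<'E'
from bench import arm
import cv2,numpy as np
s=arm.state(); print({k:(np.round(v,3).tolist() if not isinstance(v,float) else v) for k,v in s.items()}, arm.hold_point_z)
for n in ["scene","top","wrist"]:
    d=arm.snapshot(n); cv2.imwrite(f"pics/{n}0.png",d["img"][:,:,::-1])
    print(n,{k:np.round(v,4).tolist() for k,v in d.items() if k!="img"})
E
```

```text
{'time': 0.0, 'joint_pos': [-1.38, 0.629, 0.038, 1.518, -0.027, 0.996, -0.02], 'qd': [-0.0, -0.003, -0.001, -0.0, 0.001, 0.001, -0.001], 'joint_efforts': [-0.001, -56.339, 1.226, -19.343, 0.011, 0.011, 0.0], 'ee_pos': [164.929, 628.098, 230.403], 'eef_rot': [0.559, -0.432, 0.56, 0.431], 'force': [0.666, -0.54, -0.855], 'wrist_torque': [0.037, 0.049, -0.02], 'width': 1.0008732043671777} 18.700000000000003
scene {'mtx': [[590.0558, 0.0, 316.7777], [0.0, 590.0558, 238.9215], [0.0, 0.0, 1.0]], 'k1': -0.0105, 'position': [1497.7794, -175.4431, 1098.0918], 'rotation': [0.6957, 0.2879, 0.2608, 0.6043]}
top {'mtx': [[582.2925, 0.0, 316.6242], [0.0, 582.2925, 242.1502], [0.0, 0.0, 1.0]], 'k1': -0.0617, 'position': [144.2059, -77.5797, 1606.9556], 'rotation': [0.7065, 0.0717, -0.0755, -0.7]}
wrist {'mtx': [[371.3518, 0.0, 319.329], [0.0, 371.3518, 233.901], [0.0, 0.0, 1.0]], 'k1': -0.015, 'mount': [[0.0012, 0.3095, -0.9509, -143.0488], [-0.0004, 0.9509, 0.3095, 80.4012], [1.0, -0.0, 0.0013, 0.4887], [0.0, 0.0, 0.0, 1.0]]}
```

View pics/scene0.png

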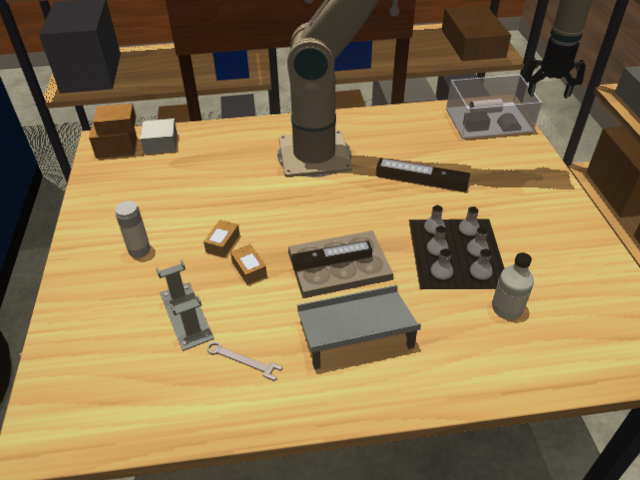

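View pics/top0.png

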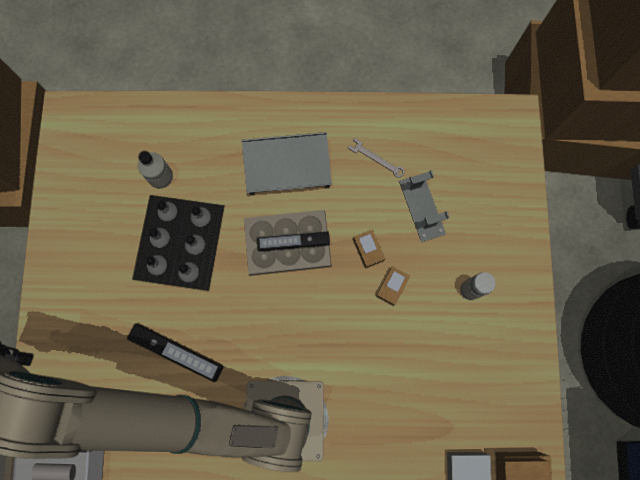

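View pics/wrist0.png

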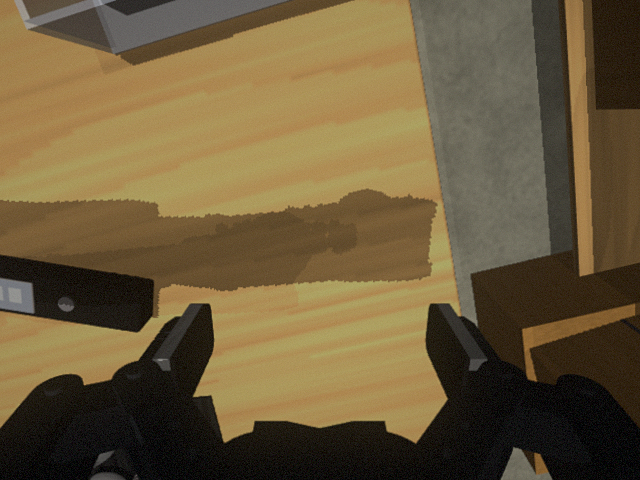

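```bash
cat > h.py <<'E'
from bench import arm
import cv2,numpy as np
from scipy.spatial.transform import Rotation as R
def q2m(q): return R.from_quat([q[1],q[2],q[3],q[0]]).as_matrix()
def snap(n):
    s=arm.state(); d=arm.snapshot(n)
    if n=="wrist":
        T=np.eye(4);T[:3,:3]=q2m(s["eef_rot"]);T[:3,3]=s["ee_pos"];M=T@np.array(d["mount"])
        d["P"]=M[:3,3];d["Rm"]=M[:3,:3]
    else:
        d["P"]=np.array(d["position"]);r=np.array(d["rotation"]); d["Rm"]=q2m(r) if r.shape==(4,) else r
    d["bgr"]=np.ascontiguousarray(d["img"][:,:,::-1]); return d
def rays(d,px):
    px=np.atleast_2d(np.float64(px)).reshape(-1,1,2)
    u=cv2.undistortPoints(px,np.array(d["mtx"]),np.array([d["k1"],0,0,0.]))[:,0]
    v=np.c_[u[:,0],-u[:,1],-np.ones(len(u))]@d["Rm"].T
    return v/np.linalg.norm(v,axis=1,keepdims=True)
def cast(d,px,z):
    v=rays(d,px); t=(z-d["P"][2])/v[:,2]; return d["P"]+v*t[:,None]
def proj(d,pts):
    p=(np.atleast_2d(np.float64(pts))-d["P"])@d["Rm"]; p=p*[1,-1,-1]
    return cv2.projectPoints(p.reshape(-1,1,3),np.zeros(3),np.zeros(3),np.array(d["mtx"]),np.array([d["k1"],0,0,0.]))[0][:,0]
def tri(d1,p1,d2,p2):
    A=np.zeros((3,3));b=np.zeros(3)
    for d,p in((d1,p1),(d2,p2)):
        v=rays(d,p)[0];M=np.eye(3)-np.outer(v,v);A+=M;b+=M@d["P"]
    return np.linalg.solve(A,b)
def crop(d,name,x0,y0,x1,y1,f=4):
    c=cv2.resize(d["bgr"][y0:y1,x0:x1],None,fx=f,fy=f,interpolation=cv2.INTER_CUBIC); cv2.imwrite(f"pics/{name}.png",c)
def st():
    s=arm.state(); m=q2m(s["eef_rot"]); print("t",round(s["time"],2),"tcp",np.round(s["ee_pos"],1),"x",np.round(m[:,0],3),"z",np.round(m[:,2],3),"F",np.round(s["force"],1),"w",round(s["width"]*85.4,1),"q",np.round(s["joint_pos"],2)); return s
E
python3 - <<'E'
from h import *
st()
d=snap("top"); crop(d,"t1",120,100,360,300,3.3)
e=snap("scene"); crop(e,"s1",140,190,520,390,2.1)
crop(d,"t2",330,120,530,320,3)
np.save("/tmp/top.npy",d,allow_pickle=True);np.save("/tmp/scene.npy",e,allow_pickle=True)
E
```

```text
t 0.15 tcp [164.9 628.2 230.6] x [-0.    -0.001 -1.   ] z [ 0.254  0.967 -0.002] F [-0.3  0.5 -0.6] w 85.5 q [-1.38  0.63  0.04  1.52 -0.03  1.   -0.02]
```

View pics/t1.png

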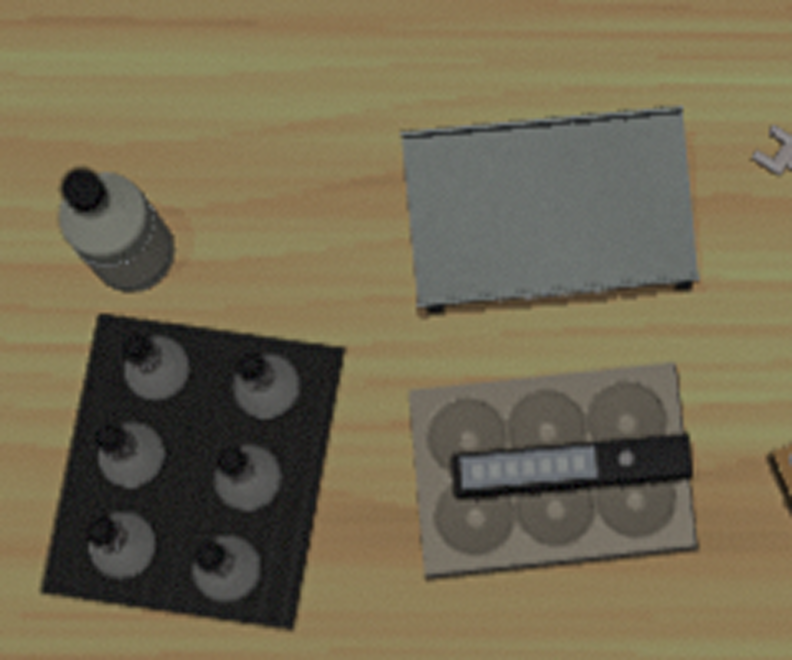

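View pics/t2.png

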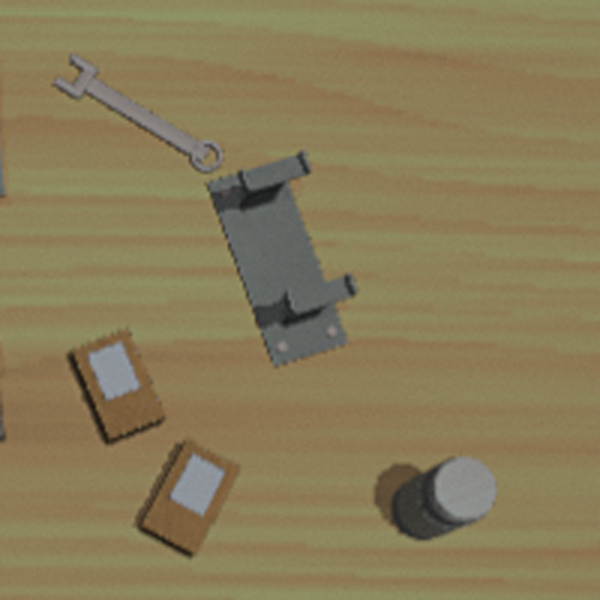

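View pics/s1.png

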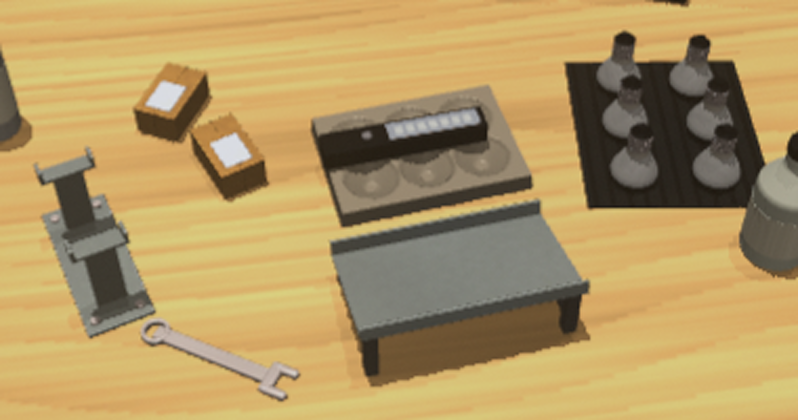

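Run:
```python
from h import *
d=np.load("/tmp/top.npy",allow_pickle=True).item();e=np.load("/tmp/scene.npy",allow_pickle=True).item()
o=np.array([120,100])
caps=np.array([(138,345),(252,362),(110,435),(232,458),(100,527),(208,548)])/3.3+o
P=cast(d,caps,82); print("caps top\n",P.round(0))
so=np.array([140,190])
sc=np.array([(727,130),(640,130),(718,86),(630,82),(700,41),(625,37)])/2.1+so
print("scene caps\n",cast(e,sc,86).round(0))
hsv=cv2.cvtColor(d["bgr"],cv2.COLOR_BGR2HSV)
def rect(mask,z,name):
    c=max(cv2.findContours(mask,cv2.RETR_EXTERNAL,cv2.CHAIN_APPROX_NONE)[0],key=cv2.contourArea)
    W=cast(d,c[:,0],z)[:,:2].astype(np.float32)
    (cx,cy),(w,h),a=cv2.minAreaRect(W); b=cv2.boxPoints(((cx,cy),(w,h),a)); print(name,np.round([cx,cy,w,h,a],1),b.round(0).tolist())
def m(x0,y0,x1,y1,f):
    k=np.zeros(hsv.shape[:2],np.uint8);k[y0:y1,x0:x1]=f(hsv[y0:y1,x0:x1])*255
    return cv2.morphologyEx(k,cv2.MORPH_CLOSE,np.ones((3,3)))
for p in [(250,225),(300,250),(320,170),(290,242),(180,205),(200,120),(370,250),(420,200),(393,290)]: print(p,hsv[p[1],p[0]])
rect(m(235,200,345,285,lambda h:h[...,1]<85),22,"tray")
rect(m(235,125,345,200,lambda h:h[...,1]<60),60,"deck")
rect(m(235,200,345,285,lambda h:h[...,2]<45),50,"lamp")
rect(m(120,310,230,390,lambda h:h[...,2]<45),28,"biglamp?")
rect(m(120,185,235,300,lambda h:h[...,2]<60),4,"mat")
rect(m(345,225,390,275,lambda h:(h[...,2]>60)&((h[...,1]>110)&(h[...,0]<18)|(h[...,1]<60))),40,"boxA")
rect(m(370,260,415,310,lambda h:(h[...,2]>60)&((h[...,1]>110)&(h[...,0]<18)|(h[...,1]<60))),40,"boxB")
```

```text
caps top
 [[568. 338.  82.]
 [554. 243.  82.]
 [491. 356.  82.]
 [473. 255.  82.]
 [415. 359.  82.]
 [399. 270.  82.]]
scene caps
 [[572. 343.  86.]
 [557. 245.  86.]
 [500. 357.  86.]
 [478. 256.  86.]
 [420. 362.  86.]
 [399. 273.  86.]]
(250, 225) [ 20  37 123]
(300, 250) [19 45 97]
(320, 170) [ 75  14 111]
(290, 242) [ 90   8 129]
(180, 205) [90  8 32]
(200, 120) [ 28  83 142]
(370, 250) [105  26 159]
(420, 200) [ 66  12 103]
(393, 290) [ 15  97 129]
tray [492.7 -22.4 186.6 286.4   5.8] [[385.0, 111.0], [414.0, -174.0], [600.0, -155.0], [571.0, 129.0]]
deck [699.6   2.2 163.6 242.    6.8] [[604.0, 113.0], [633.0, -128.0], [795.0, -108.0], [766.0, 132.0]]
lamp [475.1 -19.6  39.3 196.    6.4] [[445.0, 76.0], [467.0, -119.0], [506.0, -115.0], [484.0, 80.0]]
biglamp? [174.3 293.8 269.2  49.5  65.4] [[96.0, 182.0], [141.0, 161.0], [253.0, 406.0], [208.0, 426.0]]
mat [481.4 305.1 217.6 247.4  82.4] [[344.0, 214.0], [590.0, 181.0], [618.0, 397.0], [373.0, 429.0]]
boxA [ 455.4 -225.6  116.4   81.9   36. ] [[384.0, -227.0], [432.0, -293.0], [527.0, -225.0], [478.0, -158.0]]
boxB [ 360.6 -290.7   61.6   91.2   60.2] [[306.0, -295.0], [385.0, -340.0], [415.0, -287.0], [336.0, -241.0]]
```

Run:
```python
from h import *
d=np.load("/tmp/top.npy",allow_pickle=True).item();e=np.load("/tmp/scene.npy",allow_pickle=True).item()
hsv=cv2.cvtColor(cv2.medianBlur(d["bgr"],3),cv2.COLOR_BGR2HSV)
def rect(mask,z,name):
    c=max(cv2.findContours(mask,cv2.RETR_EXTERNAL,cv2.CHAIN_APPROX_NONE)[0],key=cv2.contourArea)
    W=cast(d,c[:,0],z)[:,:2].astype(np.float32)
    (cx,cy),(w,h),a=cv2.minAreaRect(W); b=cv2.boxPoints(((cx,cy),(w,h),a)); print(name,np.round([cx,cy,w,h,a],1),b.round(0).tolist())
def m(x0,y0,x1,y1,f):
    k=np.zeros(hsv.shape[:2],np.uint8);k[y0:y1,x0:x1]=f(hsv[y0:y1,x0:x1])*255
    return cv2.morphologyEx(k,cv2.MORPH_OPEN,np.ones((3,3)))
rect(m(235,200,345,285,lambda h:(h[...,1]<60)),22,"tray")
rect(m(235,200,345,285,lambda h:(h[...,1]<60)&(h[...,2]>105)),22,"trayrim")
# tray & pocket via hand corners
o=np.array([120,100])
print("tray corners",cast(d,np.array([(410,391),(677,365),(697,546),(427,575)])/3.3+o,22)[:,:2].round(0).tolist())
pk=np.array([(466,438),(547,429),(627,420),(475,518),(556,510),(636,501)])/3.3+o
print("pocket floors",cast(d,pk,3)[:,:2].round(0).tolist())
# deck corners: high edge z = 38+140 sin15=74 (+12cos strip)
dc=np.array([(402,131),(681,108),(697,280),(418,308)])/3.3+o
print("deck hi",cast(d,dc[:2],86)[:,:2].round(0).tolist(),"lo lip",cast(d,dc[2:],54)[:,:2].round(0).tolist())
o2=np.array([330,120])
lg=np.array([(242,180),(303,160),(290,304),(350,284)])/3.+o2
print("ledge ends z112 L",cast(d,lg,112)[:,:2].round(0).tolist())
bp=np.array([(207,184),(275,367),(347,341)])/3+o2
print("base",cast(d,bp,5)[:,:2].round(0).tolist())
A=np.array([(72,350),(127,330),(163,417),(110,437)])/3+o2
B=np.array([(187,441),(240,466),(194,553),(140,520)])/3+o2
for c in(A,B):
    w=cast(d,c,40)[:,:2]; print("box",w.mean(0).round(0),w.round(0).tolist(),[np.linalg.norm(w[i]-w[i-1]).round() for i in range(4)])
```

```text
tray [479.7  -2.8 163.1 231.3   7. ] [[385.0, 102.0], [413.0, -128.0], [575.0, -108.0], [546.0, 122.0]]
trayrim [481.8  -0.9 158.4 228.    7. ] [[389.0, 103.0], [417.0, -124.0], [574.0, -104.0], [546.0, 122.0]]
tray corners [[546.0, 119.0], [571.0, -108.0], [414.0, -125.0], [388.0, 100.0]]
pocket floors [[509.0, 72.0], [518.0, 3.0], [527.0, -66.0], [440.0, 63.0], [447.0, -6.0], [456.0, -74.0]]
deck hi [[755.0, 126.0], [778.0, -109.0]] lo lip [[637.0, -124.0], [610.0, 111.0]]
ledge ends z112 L [[634.0, -336.0], [654.0, -392.0], [520.0, -376.0], [539.0, -430.0]]
base [[665.0, -321.0], [486.0, -381.0], [511.0, -450.0]]
box [ 462. -229.] [[492.0, -187.0], [512.0, -238.0], [431.0, -270.0], [412.0, -222.0]] [np.float64(88.0), np.float64(54.0), np.float64(87.0), np.float64(52.0)]
box [ 359. -294.] [[409.0, -292.0], [386.0, -340.0], [307.0, -296.0], [336.0, -248.0]] [np.float64(85.0), np.float64(53.0), np.float64(90.0), np.float64(57.0)]
```

```bash
python3 -m inch '[{"slide":[2.4,-3.9,0],"rot":[0,0,-0.075],"grip":8.5},{"slide":[2.4,-4,0],"rot":[0,0,-0.075],"grip":8.5},{"slide":[2.2,-4,0],"rot":[0,0,-0.075],"grip":8.5},{"slide":[2.2,-4,0],"rot":[0,0,-0.075],"grip":8.5},{"slide":[2.2,-4,0],"rot":[0,0,-0.075],"grip":8.5},{"slide":[2.0,-4,0],"rot":[0,0,-0.075],"grip":8.5},{"slide":[2,-4,0],"rot":[0,0,-0.075],"grip":8.5},{"slide":[2,-4,0],"rot":[0,0,-0.075],"grip":8.5}]'
python3 -m inch '[{"slide":[2,-4.1,0],"rot":[0,0,-0.075],"grip":8.5},{"slide":[2,-4.1,0],"rot":[0,0,-0.075],"grip":8.5},{"slide":[2,-4.1,0],"rot":[0,0,-0.075],"grip":8.5},{"slide":[1.8,-4.1,0],"rot":[0,0,-0.075],"grip":8.5},{"slide":[1.6,-4.1,0],"rot":[0,0,-0.075],"grip":8.5},{"slide":[1.6,-4.1,0],"rot":[0,0,-0.075],"grip":8.5},{"slide":[1.4,-4.1,0],"rot":[0,0,-0.075],"grip":8.5},{"slide":[1.2,-4.1,0],"rot":[0,0,-0.075],"grip":8.5}]'
python3 - <<'E'
from h import *
st(); d=snap("wrist"); cv2.imwrite("pics/w1.png",d["bgr"]); np.save("/tmp/w1.npy",d,allow_pickle=True)
E
```

```text
time: 1.05
ee_pos: [339.7, 308.1, 231.5]
eef_rot: [0.663, -0.246, 0.663, 0.246]
force: [1.3, -0.2, -0.7]
width: 0.993
time: 1.85
ee_pos: [475.7, -20.0, 231.5]
eef_rot: [0.706, -0.039, 0.706, 0.039]
force: [-0.2, 0.6, -0.3]
width: 0.992
t 1.85 tcp [475.7 -20.  231.5] x [ 0.001  0.    -1.   ] z [0.994 0.111 0.001] F [-0.2  0.6 -0.3] w 84.7 q [-0.33  0.41  0.43  2.   -0.24  0.78  0.35]
```

View pics/w1.png

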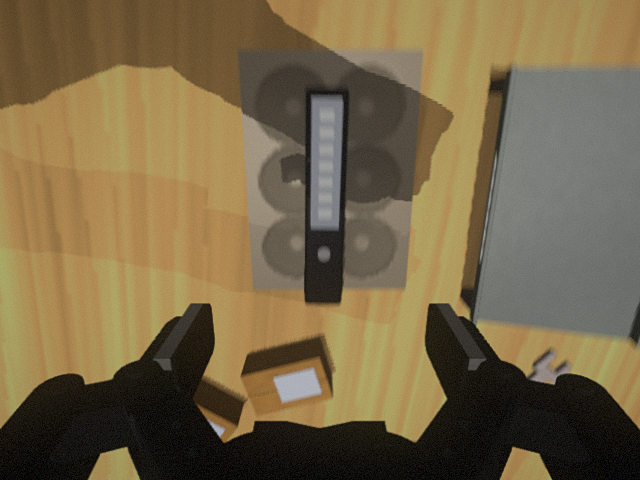

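Run:
```python
from h import *
d=np.load("/tmp/w1.npy",allow_pickle=True).item()
w=cast(d,[(305,91),(348,91),(342,291),(305,291)],50)[:,:2];print(w.round(0).tolist(),w.mean(0))
pk=[(292,105),(366,106),(293,176),(364,175),(297,243),(361,243)]
p=cast(d,pk,3)[:,:2];print("pockets",p.round(0).tolist(),p.mean(0), np.degrees(np.arctan2(-(p[0]-p[4])[0],(p[0]-p[4])[1])))
print("tray corner",cast(d,[(238,51),(423,51),(407,287),(253,290)],22)[:,:2].round(0).tolist())
print("deck lip ends",cast(d,[(510,68),(482,320)],54)[:,:2].round(0).tolist(), "lip low", cast(d,[(510,68),(482,320)],38)[:,:2].round(0).tolist())
cv2.imwrite("pics/w1c.png",cv2.resize(d["bgr"][70:310,230:430],None,fx=2.5,fy=2.5))
```

```text
[[453.0, 75.0], [488.0, 79.0], [506.0, -101.0], [470.0, -105.0]] [479.12705796 -12.97779334]
pockets [[440.0, 64.0], [509.0, 71.0], [447.0, -3.0], [517.0, 6.0], [457.0, -74.0], [525.0, -66.0]] [482.34933815  -0.55370518] 7.239629223521253
tray corner [[391.0, 103.0], [549.0, 120.0], [577.0, -103.0], [416.0, -124.0]]
deck lip ends [[613.0, 111.0], [647.0, -116.0]] lip low [[621.0, 113.0], [656.0, -124.0]]
```

View pics/w1c.png

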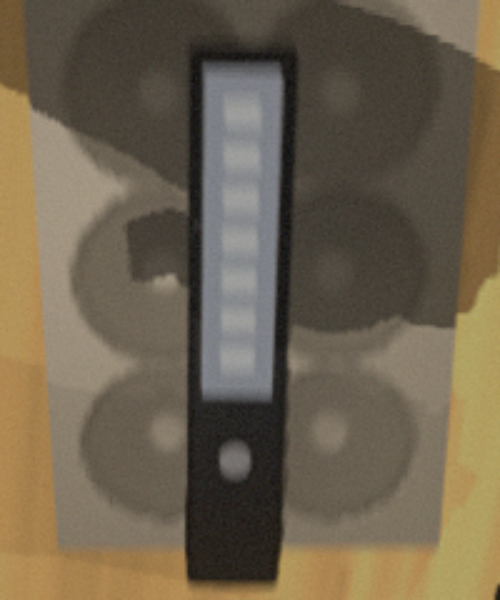

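```bash
python3 -m inch '[{"slide":[0.2,0.2,-3.5],"rot":[0,0,0],"grip":8.5},{"slide":[0,0,-3.5],"rot":[0,0,0],"grip":8.5},{"slide":[0,0,-3.5],"rot":[0,0,0],"grip":8.5},{"slide":[0,0,-3.5],"rot":[0,0,0],"grip":8.5},{"slide":[0,0,-3.5],"rot":[0,0,0],"grip":8},{"slide":[0,0,-1.5],"rot":[0,0,0],"grip":7},{"slide":[0,0,-1],"rot":[0,0,0],"grip":6},{"slide":[0,0,-0.75],"rot":[0,0,0],"grip":5}]'
python3 -m inch '[{"slide":[0,0,0],"rot":[0,0,0],"grip":4},{"slide":[0,0,0],"rot":[0,0,0],"grip":3},{"slide":[0,0,0],"rot":[0,0,0],"grip":2},{"slide":[0,0,0],"rot":[0,0,0],"grip":2},{"slide":[0,0,0],"rot":[0,0,0],"grip":2},{"slide":[0,0,0.5],"rot":[0,0,0],"grip":2},{"slide":[0,0,1],"rot":[0,0,0],"grip":2},{"slide":[0,0,1.5],"rot":[0,0,0],"grip":2}]'
python3 - <<'E'
from h import *
st(); d=snap("wrist"); cv2.imwrite("pics/w2.png",d["bgr"])
E
```

```text
time: 2.7
ee_pos: [477.2, -16.2, 23.3]
eef_rot: [0.706, -0.04, 0.706, 0.04]
force: [0.0, 0.6, -0.7]
width: 0.588
time: 3.5
ee_pos: [476.5, -16.3, 54.3]
eef_rot: [0.706, -0.04, 0.706, 0.04]
force: [1.0, -0.4, -2.1]
width: 0.406
t 3.5 tcp [476.5 -16.3  54.3] x [-0.001  0.    -1.   ] z [ 0.994  0.114 -0.001] F [ 1.  -0.4 -2.1] w 34.7 q [-0.18  0.71  0.23  2.14 -0.45  0.35  0.53]
```

View pics/w2.png

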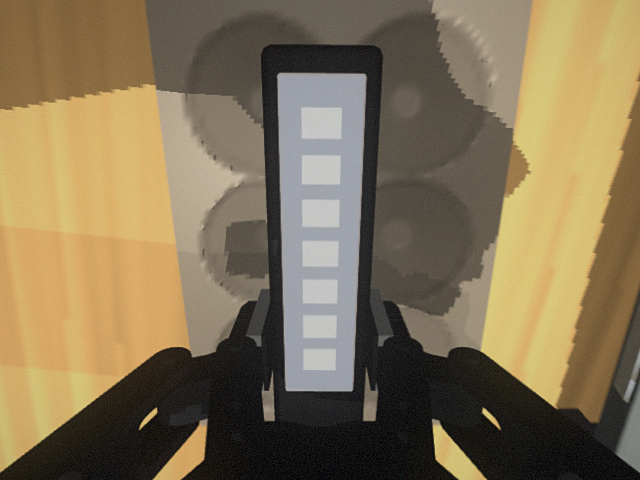

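Run:
```python
from h import *
s=arm.state();d=snap("wrist"); w=cast(d,[(264,46),(382,46)],s["ee_pos"][2]+26.7);print(w.round(1)); 
c=w.mean(0)[:2]; m=q2m(s["eef_rot"]); print("tool y",m[:,1]); v=c-s["ee_pos"][:2]; print("along lamp from TCP to end",v@m[:2,1], "across",v@m[:2,2])
```

```text
[[450.4  79.4  83.1]
 [483.7  83.2  83.1]]
tool y [-1.13415775e-01  9.93547594e-01 -2.00444697e-04]
along lamp from TCP to end 98.38173367422888 across 0.26568287506834143
```

```bash
python3 -m inch '[{"slide":[0.5,-1,2.5],"rot":[0,0,-0.09],"grip":2},{"slide":[0.5,-2,2.5],"rot":[0,0,-0.09],"grip":2},{"slide":[0.5,-2.5,2.5],"rot":[0,0,-0.09],"grip":2},{"slide":[0.5,-3,2.5],"rot":[0,0,-0.09],"grip":2},{"slide":[0.5,-3,2.5],"rot":[0,0,-0.09],"grip":2},{"slide":[0.5,-3,0.5],"rot":[0,0,-0.09],"grip":2},{"slide":[0.5,-3,0],"rot":[0,0,-0.09],"grip":2},{"slide":[0.5,-3,0],"rot":[0,0,-0.09],"grip":2}]'
python3 -m inch '[{"slide":[1.2,-3,0],"rot":[0,0,-0.1],"grip":2},{"slide":[1.2,-3,0],"rot":[0,0,-0.1],"grip":2},{"slide":[1.2,-3,0],"rot":[0,0,-0.1],"grip":2},{"slide":[1.2,-3,0],"rot":[0,0,-0.1],"grip":2},{"slide":[1.2,-2.3,0],"rot":[0,0,-0.1],"grip":2},{"slide":[1.05,-2,0],"rot":[0,0,-0.1],"grip":2},{"slide":[0,0,0],"rot":[0,0,-0.036],"grip":2},{"slide":[0,0,0],"rot":[0,0,0],"grip":2}]'
python3 - <<'E'
from h import *
st(); d=snap("wrist"); cv2.imwrite("pics/w3.png",d["bgr"]); np.save("/tmp/w3.npy",d,allow_pickle=True)
E
```

```text
time: 4.4
ee_pos: [517.1, -222.1, 184.0]
eef_rot: [0.675, 0.212, 0.674, -0.212]
force: [0.5, -0.3, -1.8]
width: 0.41
time: 5.2
ee_pos: [587.0, -384.5, 182.6]
eef_rot: [0.574, 0.412, 0.576, -0.412]
force: [0.2, 1.2, -1.6]
width: 0.408
t 5.2 tcp [ 587.  -384.5  182.6] x [-0.002  0.001 -1.   ] z [ 0.322 -0.947 -0.001] F [ 0.2  1.2 -1.6] w 34.8 q [ 0.17  0.87  0.74  1.41 -0.61  1.1  -0.23]
```

View pics/w3.png

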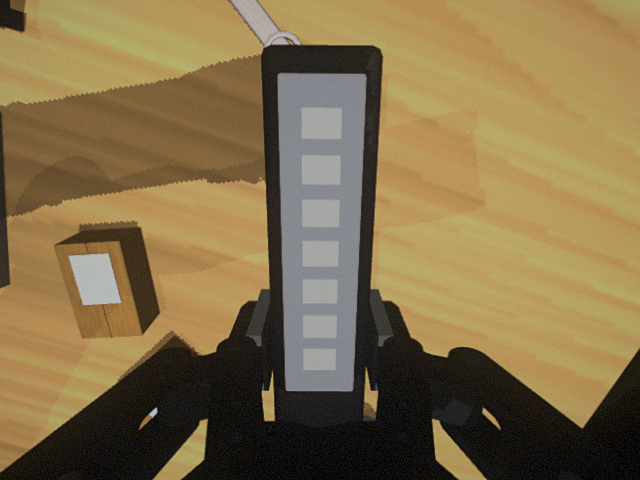

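Run:
```python
from h import *
d=snap("top"); crop(d,"t3",340,120,540,320,3); e=snap("scene"); crop(e,"s3",100,180,320,400,2.7)
st()
```

```text
t 5.35 tcp [ 587.5 -383.3  183.4] x [-0.     0.001 -1.   ] z [ 0.324 -0.946 -0.001] F [-0.1 -0.1 -2.7] w 35.2 q [ 0.17  0.86  0.74  1.41 -0.61  1.1  -0.23]
```

View pics/s3.png

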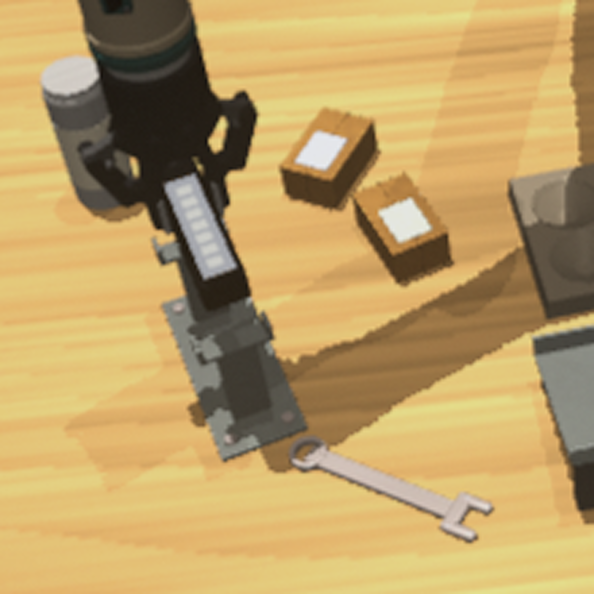

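View pics/t3.png

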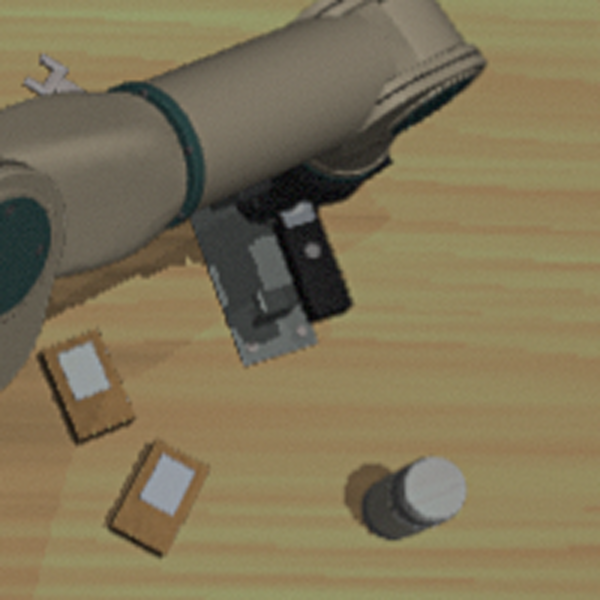

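Run:
```python
from h import *
e=np.load("/tmp/scene.npy",allow_pickle=True).item()
p=np.array([(37,166),(92,152),(68,242),(126,225)])/2.1+[140,190]
w=cast(e,p,112);print(w.round(0).tolist(),w.mean(0))
crop(e,"s4",150,250,220,350,6)
```

```text
[[537.0, -428.0, 112.0], [525.0, -369.0, 112.0], [651.0, -390.0, 112.0], [636.0, -331.0, 112.0]] [ 587.32664904 -379.8896619   112.        ]
```

View pics/s4.png

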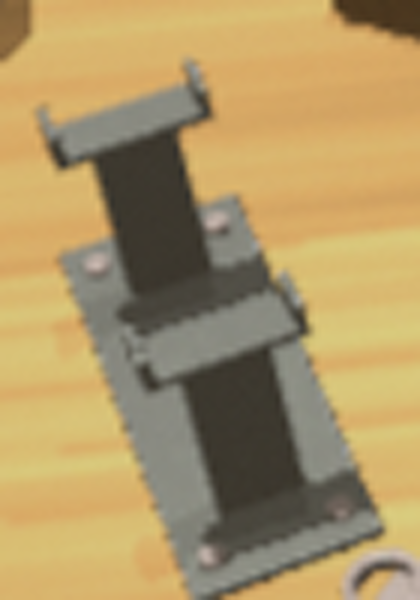

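```bash
python3 -m inch '[{"slide":[0,0.1,-1.5],"rot":[0,0,0],"grip":2},{"slide":[0,0,-2],"rot":[0,0,0],"grip":2},{"slide":[0,0,-1.5],"rot":[0,0,0],"grip":2},{"slide":[0,0,-1],"rot":[0,0,0],"grip":2},{"slide":[0,0,-0.7],"rot":[0,0,0],"grip":2},{"slide":[0,0,-0.5],"rot":[0,0,0],"grip":2},{"slide":[0,0,-0.3],"rot":[0,0,0],"grip":2},{"slide":[0,0,-0.2],"rot":[0,0,0],"grip":2}]'
python3 - <<'E'
from h import *
st(); e=snap("scene"); crop(e,"s5",100,180,320,400,2.7);st()
E
```

```text
time: 6.15
ee_pos: [587.7, -383.5, 107.0]
eef_rot: [0.575, 0.411, 0.575, -0.411]
force: [-0.1, -0.2, -2.2]
width: 0.409
t 6.15 tcp [ 587.7 -383.5  107. ] x [ 0.001 -0.    -1.   ] z [ 0.323 -0.946  0.001] F [-0.1 -0.2 -2.2] w 34.9 q [ 0.19  0.94  0.69  1.47 -0.67  0.97 -0.18]
t 6.2 tcp [ 587.6 -383.4  106.8] x [ 0. -0. -1.] z [ 0.323 -0.946  0.   ] F [-0.5 -1.1 -1.2] w 34.6 q [ 0.19  0.94  0.69  1.47 -0.67  0.97 -0.18]
```

View pics/s5.png

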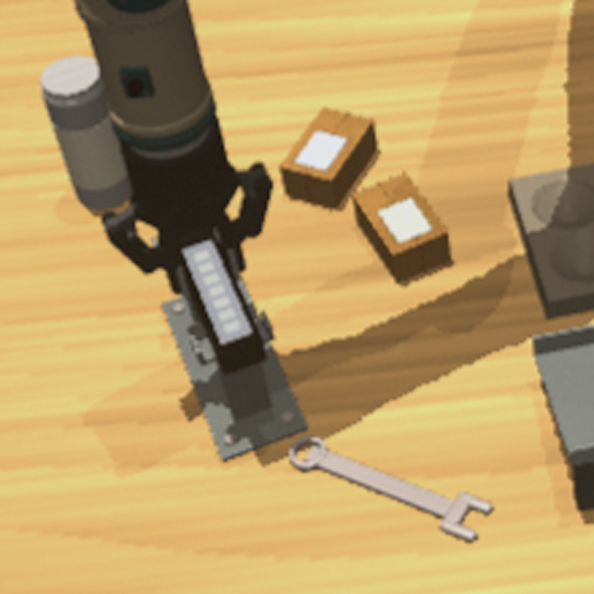

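```bash
python3 -m inch '[{"slide":[0,0,-0.1],"rot":[0,0,0],"grip":2},{"slide":[0,0,-0.1],"rot":[0,0,0],"grip":2},{"slide":[0,0,-0.1],"rot":[0,0,0],"grip":2},{"slide":[0,0,-0.1],"rot":[0,0,0],"grip":2},{"slide":[0,0,-0.1],"rot":[0,0,0],"grip":2},{"slide":[0,0,0],"rot":[0,0,0],"grip":2},{"slide":[0,0,0],"rot":[0,0,0],"grip":2},{"slide":[0,0,0],"rot":[0,0,0],"grip":2}]'
```

```text
time: 7.0
ee_pos: [587.6, -383.3, 102.4]
eef_rot: [0.575, 0.412, 0.575, -0.411]
force: [-0.7, 1.7, 4.5]
width: 0.409
```

```bash
python3 -m inch '[{"slide":[0,0,0],"rot":[0,0,0],"grip":3.8},{"slide":[0,0,0],"rot":[0,0,0],"grip":4.5},{"slide":[0,0,0],"rot":[0,0,0],"grip":5.5},{"slide":[0,0,0],"rot":[0,0,0],"grip":6},{"slide":[0,0,0],"rot":[0,0,0],"grip":6},{"slide":[0,0,1],"rot":[0,0,0],"grip":6},{"slide":[0,0,3],"rot":[0,0,0],"grip":6},{"slide":[0,0,4],"rot":[0,0,0],"grip":6}]'
python3 - <<'E'
from h import *
st(); d=snap("wrist"); cv2.imwrite("pics/w4.png",d["bgr"])
E
```

```text
time: 7.8
ee_pos: [586.7, -382.4, 181.4]
eef_rot: [0.574, 0.411, 0.576, -0.412]
force: [1.0, -0.5, 0.1]
width: 0.704
t 7.8 tcp [ 586.7 -382.4  181.4] x [-0.003  0.002 -1.   ] z [ 0.323 -0.946 -0.003] F [ 1.  -0.5  0.1] w 60.1 q [ 0.17  0.87  0.74  1.42 -0.61  1.1  -0.23]
```

View pics/w4.png

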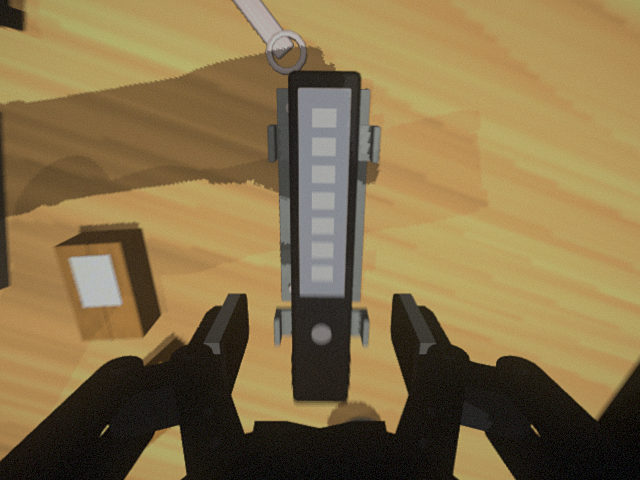

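```bash
python3 -m inch '[{"slide":[-1.5,2,0],"rot":[0,0,0.047],"grip":8.5},{"slide":[-2,2.5,0],"rot":[0,0,0],"grip":8.5},{"slide":[-2,2.5,0],"rot":[0,0,0],"grip":8.5},{"slide":[-2,2.5,0],"rot":[0,0,0],"grip":8.5},{"slide":[-2,2.5,0],"rot":[0,0,0],"grip":8.5},{"slide":[-2,2.3,0],"rot":[0,0,0],"grip":8.5},{"slide":[-1,1,0],"rot":[0,0,0],"grip":8.5},{"slide":[0,0,0],"rot":[0,0,0],"grip":8.5}]'
python3 - <<'E'
from h import *
st(); d=snap("wrist"); cv2.imwrite("pics/w5.png",d["bgr"]); np.save("/tmp/w5.npy",d,allow_pickle=True)
E
```

```text
time: 8.65
ee_pos: [461.7, -228.7, 182.5]
eef_rot: [0.584, 0.398, 0.585, -0.397]
force: [1.0, -0.9, 0.2]
width: 0.995
t 8.65 tcp [ 461.7 -228.7  182.5] x [ 0.     0.002 -1.   ] z [ 0.368 -0.93  -0.002] F [ 1.  -0.9  0.2] w 84.9 q [-0.09  0.62  0.77  1.96 -0.6   0.81 -0.17]
```

View pics/w5.png

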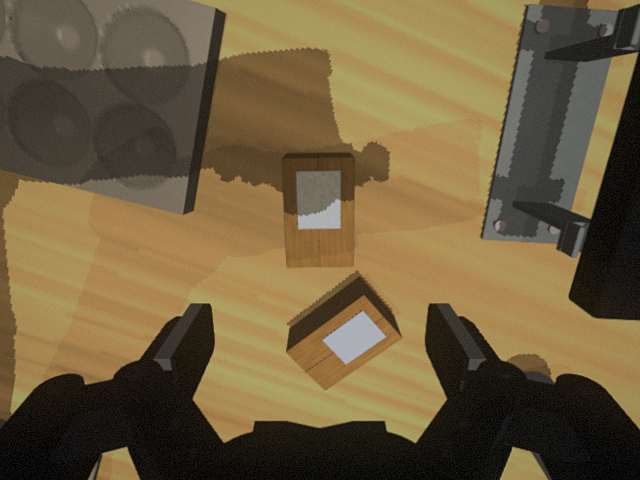

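Run:
```python
from h import *
d=np.load("/tmp/w5.npy",allow_pickle=True).item()
for c in ([(283,159),(354,159),(354,267),(286,267)],[(288,350),(362,292),(401,334),(325,390)]):
    w=cast(d,c,40)[:,:2]; print(w.round(0).tolist(),w.mean(0).round(1),[np.linalg.norm(w[i]-w[i-1]).round() for i in range(4)])
    for a,b in((0,1),(1,2),(0,3)): v=w[a]-w[b]; print(round(np.degrees(np.arctan2(v[1],v[0])),1))
```

```text
[[494.0, -185.0], [513.0, -236.0], [432.0, -271.0], [411.0, -218.0]] [ 462.4 -227.3] [np.float64(89.0), np.float64(54.0), np.float64(89.0), np.float64(57.0)]
111.5
23.2
21.4
[[335.0, -247.0], [413.0, -286.0], [388.0, -335.0], [306.0, -295.0]] [ 360.5 -290.7] [np.float64(56.0), np.float64(87.0), np.float64(55.0), np.float64(91.0)]
153.5
62.7
58.8
```

```bash
python3 -m inch '[{"slide":[0.1,0.1,-3],"rot":[0,0,0],"grip":8.5},{"slide":[0,0,-3.5],"rot":[0,0,0],"grip":8.5},{"slide":[0,0,-3.5],"rot":[0,0,0],"grip":8.5},{"slide":[0,0,-3],"rot":[0,0,0],"grip":8.5},{"slide":[0,0,-2],"rot":[0,0,0],"grip":8.2},{"slide":[0,0,-1.5],"rot":[0,0,0],"grip":7.8},{"slide":[0,0,-0.95],"rot":[0,0,0],"grip":7},{"slide":[0,0,0],"rot":[0,0,0],"grip":6.5}]'
python3 -m inch '[{"slide":[0,0,0],"rot":[0,0,0],"grip":5.5},{"slide":[0,0,0],"rot":[0,0,0],"grip":5},{"slide":[0,0,0],"rot":[0,0,0],"grip":4.5},{"slide":[0,0,0],"rot":[0,0,0],"grip":4.5},{"slide":[0,0,0.5],"rot":[0,0,0],"grip":4.5},{"slide":[0,0,1],"rot":[0,0,0],"grip":4.5},{"slide":[0,0,2.5],"rot":[0,0,0],"grip":4.5},{"slide":[0,0,3],"rot":[0,0,0],"grip":4.5}]'
python3 - <<'E'
from h import *
st(); d=snap("wrist"); cv2.imwrite("pics/w6.png",d["bgr"]); np.save("/tmp/w6.npy",d,allow_pickle=True)
E
```

```text
time: 9.5
ee_pos: [463.7, -230.1, 6.4]
eef_rot: [0.584, 0.398, 0.585, -0.398]
force: [0.7, 0.1, -0.4]
width: 0.762
time: 10.3
ee_pos: [462.9, -229.0, 78.2]
eef_rot: [0.584, 0.398, 0.585, -0.398]
force: [0.4, 0.1, -1.4]
width: 0.649
t 10.3 tcp [ 462.9 -229.    78.2] x [-0.002  0.001 -1.   ] z [ 0.367 -0.93  -0.001] F [ 0.4  0.1 -1.4] w 55.4 q [ 0.02  0.77  0.6   2.03 -0.78  0.59 -0.03]
```

View pics/w6.png

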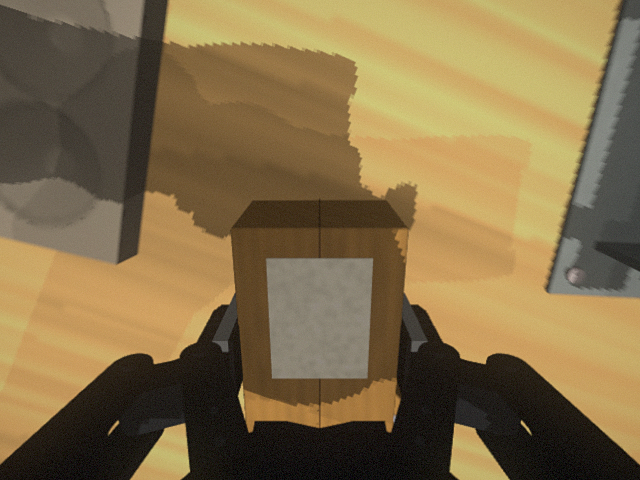

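```bash
python3 -m inch '[{"slide":[1.2,2.5,2.5],"rot":[0,0,-0.033],"grip":4.5},{"slide":[1.5,3,2.5],"rot":[0,0,-0.033],"grip":4.5},{"slide":[1.6,3,2.5],"rot":[0,0,-0.033],"grip":4.5},{"slide":[1.8,3,2],"rot":[0,0,-0.033],"grip":4.5},{"slide":[1.8,3,1.5],"rot":[0,0,-0.033],"grip":4.5},{"slide":[1.8,3,1.2],"rot":[0,0,-0.033],"grip":4.5},{"slide":[1.5,3,0],"rot":[0,0,-0.033],"grip":4.5},{"slide":[1.5,2.4,0],"rot":[0,0,-0.033],"grip":4.5}]'
python3 - <<'E'
from h import *
st(); d=snap("wrist"); cv2.imwrite("pics/w7.png",d["bgr"]); np.save("/tmp/w7.npy",d,allow_pickle=True); st()
E
```

```text
time: 11.15
ee_pos: [591.1, 2.4, 200.4]
eef_rot: [0.527, 0.472, 0.527, -0.471]
force: [0.2, -1.0, -2.1]
width: 0.643
t 11.15 tcp [591.1   2.4 200.4] x [ 0.001  0.001 -1.   ] z [ 0.112 -0.994 -0.001] F [ 0.2 -1.  -2.1] w 54.9 q [-0.57  0.75  0.9   1.74 -0.68  1.   -0.87]
t 11.2 tcp [593.8   8.  199.4] x [ 0.002  0.004 -1.   ] z [ 0.117 -0.993 -0.004] F [ 3.7  4.5 -2.4] w 55.7 q [-0.57  0.75  0.9   1.73 -0.69  1.   -0.87]
```

View pics/w7.png

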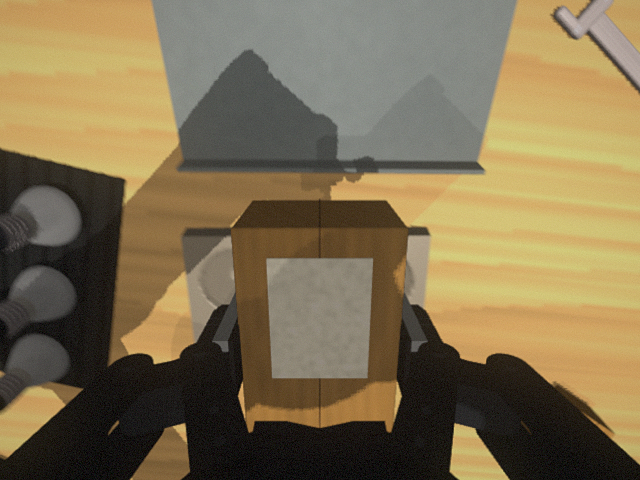

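Run:
```python
from h import *
snap("top"); s=st(); d=snap("wrist"); np.save("/tmp/w7.npy",d,allow_pickle=True); st(); cv2.imwrite("pics/w7b.png",cv2.resize(d["bgr"][0:240,120:560],None,fx=1.8,fy=1.8))
```

```text
t 11.25 tcp [592.3   5.5 199.2] x [ 0.001  0.003 -1.   ] z [ 0.119 -0.993 -0.002] F [-0.1  1.5 -1.9] w 55.1 q [-0.57  0.75  0.9   1.74 -0.69  1.   -0.87]
t 11.3 tcp [591.    2.3 199.3] x [-0.  0. -1.] z [ 0.116 -0.993 -0.   ] F [-0.8 -0.2 -2.3] w 55.2 q [-0.57  0.75  0.9   1.74 -0.68  1.   -0.86]
```

View pics/w7b.png

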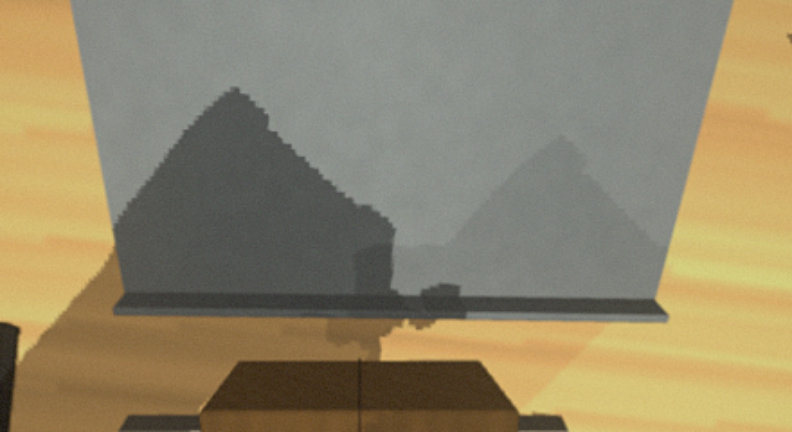

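Run:
```python
from h import *
d=np.load("/tmp/w7.npy",allow_pickle=True).item()
f=lambda p:np.array(p)/1.8+[120,0]
w=cast(d,f([(122,293),(655,300)]),38);print("joint",w.round(1).tolist(),w.mean(0)); v=w[0]-w[1];print(np.linalg.norm(v),np.degrees(np.arctan2(-v[0],v[1])))
t=np.radians(15)
w2=cast(d,f([(116,310),(666,315)]),38+18*np.cos(t));print("liptop",w2.round(1).tolist(),w2.mean(0)); v=w2[0]-w2[1];print(np.linalg.norm(v),np.degrees(np.arctan2(-v[0],v[1])))
# box in hand: far top edge
st()
tz=199.3-7.5+40
w=cast(d,[(233,228),(408,228)],tz);print("box far edge",w.round(1).tolist(),w.mean(0))
w=cast(d,[(253,201),(389,201)],tz-40);print("box far bottom edge",w.round(1).tolist(),w.mean(0))
e=snap("top"); crop(e,"t7",225,110,365,215,5)
```

```text
joint [[619.6, 117.5, 38.0], [645.2, -122.5, 38.0]] [632.39749633  -2.52606194  38.        ]
241.32188378556575 6.086875655793229
liptop [[614.9, 114.1, 55.4], [640.9, -121.0, 55.4]] [627.93895988  -3.43906021  55.38666487]
236.52326361452944 6.314450052949334
t 11.3 tcp [591.    2.3 199.3] x [-0.  0. -1.] z [ 0.116 -0.993 -0.   ] F [-0.8 -0.2 -2.3] w 55.2 q [-0.57  0.75  0.9   1.74 -0.68  1.   -0.86]
box far edge [[633.4, 38.1, 231.8], [639.9, -16.0, 231.8]] [636.66179546  11.03140455 231.8       ]
box far bottom edge [[632.7, 38.7, 191.8], [639.4, -17.3, 191.8]] [636.06629698  10.69260936 191.8       ]
```

View pics/t7.png

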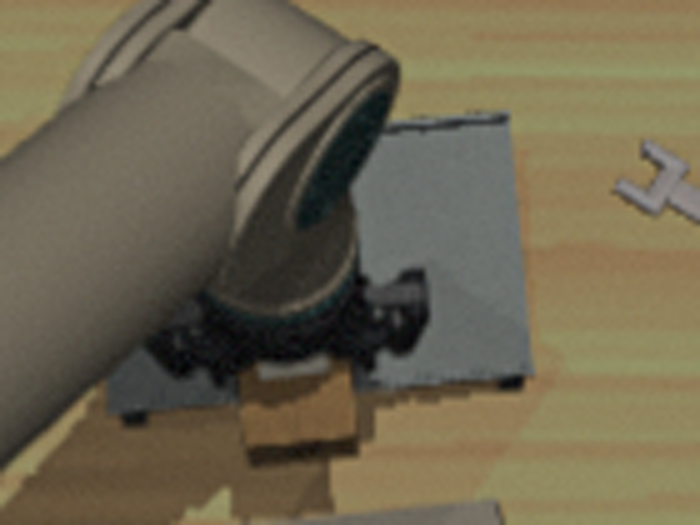

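```bash
cat >> h.py <<'E'
psi=np.radians(6.2);t15=np.radians(15)
_a=np.array([np.cos(psi),np.sin(psi),0]);_z=np.array([0,0,1.])
DX=_a*np.cos(t15)+_z*np.sin(t15);DY=np.array([-np.sin(psi),np.cos(psi),0]);DN=-_a*np.sin(t15)+_z*np.cos(t15);DO=np.array([632.4,-2.5,38])
def dk(x,y,z): return DO+x*DX+y*DY+z*DN
def indk(p): p=np.array(p)-DO; return np.round([p@DX,p@DY,p@DN],1)
E
python3 - <<'E'
from h import *
s=st()
for h in (60,15,8): print(h,dk(46.5,58,h).round(1),(dk(46.5,58,h)-s["ee_pos"]).round(1))
print(DN)
E
```

```text
t 11.35 tcp [5.902e+02 2.000e-01 1.995e+02] x [-0.    -0.001 -1.   ] z [ 0.113 -0.994  0.001] F [-0.5 -0.8 -2.4] w 55.2 q [-0.57  0.75  0.9   1.74 -0.68  1.   -0.86]
60 [655.4  58.3 108. ] [ 65.2  58.2 -91.5]
15 [666.9  59.6  64.5] [  76.7   59.4 -135. ]
8 [668.7  59.8  57.8] [  78.5   59.6 -141.8]
[-0.2573052  -0.02795229  0.96592583]
```

```bash
python3 -m inch '[{"slide":[0.9,0.9,-0.6],"rot":[0.005,-0.043,0],"grip":4.5},{"slide":[1.2,1.0,-1],"rot":[0.005,-0.043,0],"grip":4.5},{"slide":[1.2,1.0,-1.4],"rot":[0.005,-0.043,0],"grip":4.5},{"slide":[1.2,1.0,-1.8],"rot":[0.005,-0.043,0],"grip":4.5},{"slide":[1.0,1.0,-1.8],"rot":[0.004,-0.044,0],"grip":4.5},{"slide":[0.9,0.8,-1.5],"rot":[0.004,-0.044,0],"grip":4.5},{"slide":[0.1,0.1,-1],"rot":[0,0,0],"grip":4.5},{"slide":[0,0,0],"rot":[0,0,0],"grip":4.5}]'
python3 - <<'E'
from h import *
snap("top");s=st(); print("deck",indk(s["ee_pos"]), "tool x . -N",-(q2m(s["eef_rot"])[:,0]@DN)); d=snap("wrist"); cv2.imwrite("pics/w8.png",d["bgr"])
e=snap("scene"); crop(e,"s8",270,230,450,390,4); s=st();print("deck",indk(s["ee_pos"]))
E
```

```text
time: 12.15
ee_pos: [654.2, 56.4, 107.5]
eef_rot: [0.583, 0.535, 0.461, -0.4]
force: [-0.2, 1.0, -1.3]
width: 0.649
t 12.2 tcp [655.2  56.  108.5] x [ 0.256  0.027 -0.966] z [ 0.11  -0.994  0.002] F [ 0.3 -0.  -1. ] w 55.1 q [-0.53  0.8   0.65  1.88 -1.03  0.53 -0.66]
deck [46.2 55.6 60.6] tool x . -N 0.9999981841089828
t 12.3 tcp [656.2  56.1 109.4] x [ 0.258  0.026 -0.966] z [ 0.11  -0.994  0.002] F [ 0.2 -0.9 -0.9] w 55.4 q [-0.53  0.8   0.65  1.88 -1.03  0.53 -0.66]
deck [47.4 55.7 61.2]
```

View pics/w8.png

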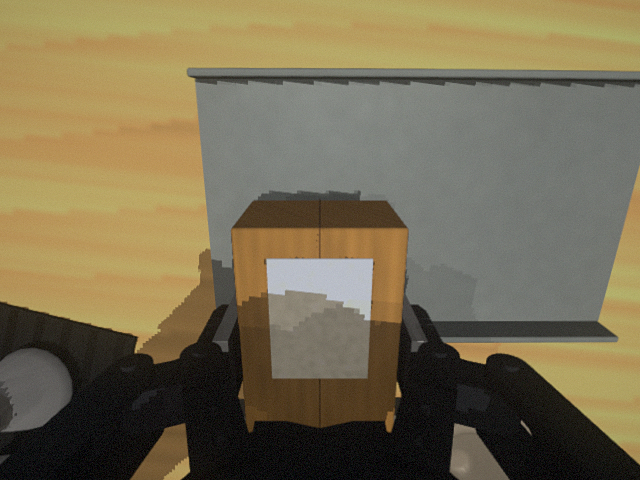

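View pics/s8.png

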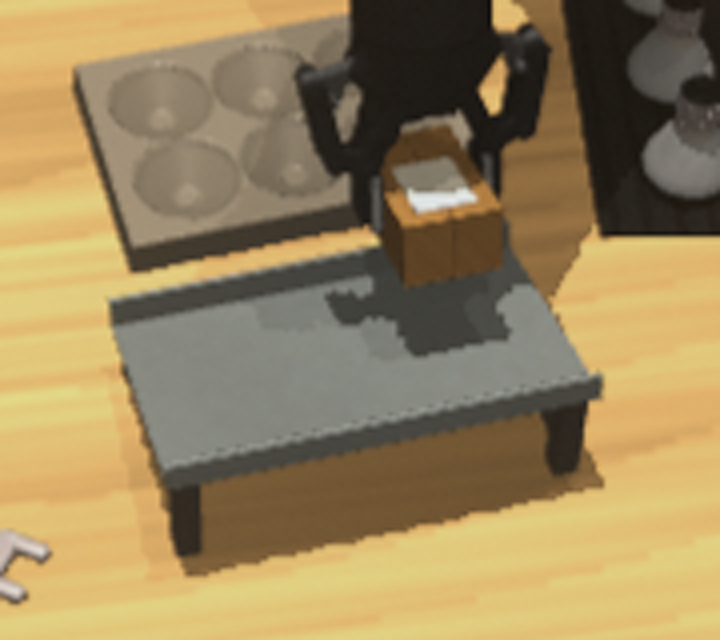

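```bash
python3 -m inch '[{"slide":[0.2,0.02,-0.77],"rot":[0,0,0],"grip":4.5},{"slide":[0.2,0.02,-0.77],"rot":[0,0,0],"grip":4.5},{"slide":[0.2,0.02,-0.77],"rot":[0,0,0],"grip":4.5},{"slide":[0.2,0.02,-0.77],"rot":[0,0,0],"grip":4.5},{"slide":[0.18,0.02,-0.68],"rot":[0,0,0],"grip":4.5},{"slide":[0.13,0.02,-0.48],"rot":[0,0,0],"grip":4.5},{"slide":[0.1,0.01,-0.39],"rot":[0,0,0],"grip":4.5},{"slide":[0.05,0,-0.19],"rot":[0,0,0],"grip":4.5}]'
python3 - <<'E'
from h import *
snap("top");s=st(); print("deck",indk(s["ee_pos"]))
E
```

```text
time: 13.1
ee_pos: [672.1, 59.3, 64.8]
eef_rot: [0.586, 0.538, 0.459, -0.396]
force: [-14.6, 1.9, 44.0]
width: 0.645
t 13.15 tcp [672.3  59.   64.2] x [ 0.266  0.029 -0.964] z [ 0.111 -0.994  0.001] F [-2.8  1.7 19.9] w 55.3 q [-0.44  0.85  0.51  1.86 -1.06  0.42 -0.63]
deck [51.5 56.8 13.3]
```

Run:
```python
from h import *
d=snap("wrist"); cv2.imwrite("pics/w9.png",d["bgr"]);np.save("/tmp/w9.npy",d,allow_pickle=True)
e=snap("scene"); crop(e,"s9",270,230,450,390,4); s=st();print("deck",indk(s["ee_pos"]))
```

```text
t 13.25 tcp [672.2  59.   64.1] x [ 0.266  0.029 -0.964] z [ 0.111 -0.994  0.001] F [-3.3  1.3 18.9] w 55.3 q [-0.44  0.85  0.51  1.86 -1.06  0.42 -0.63]
deck [51.4 56.8 13.3]
```

View pics/w9.png

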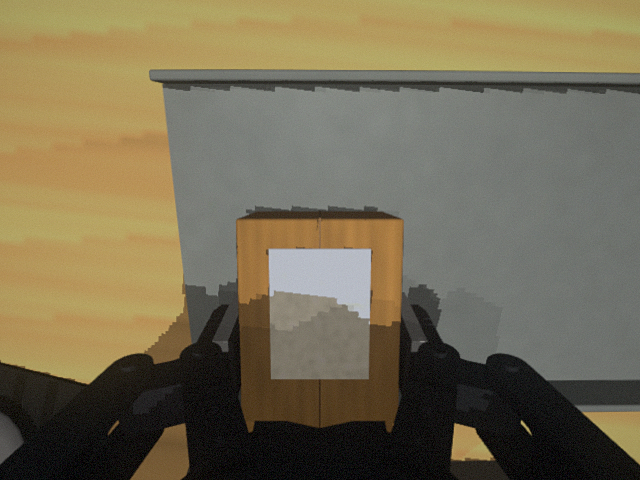

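View pics/s9.png

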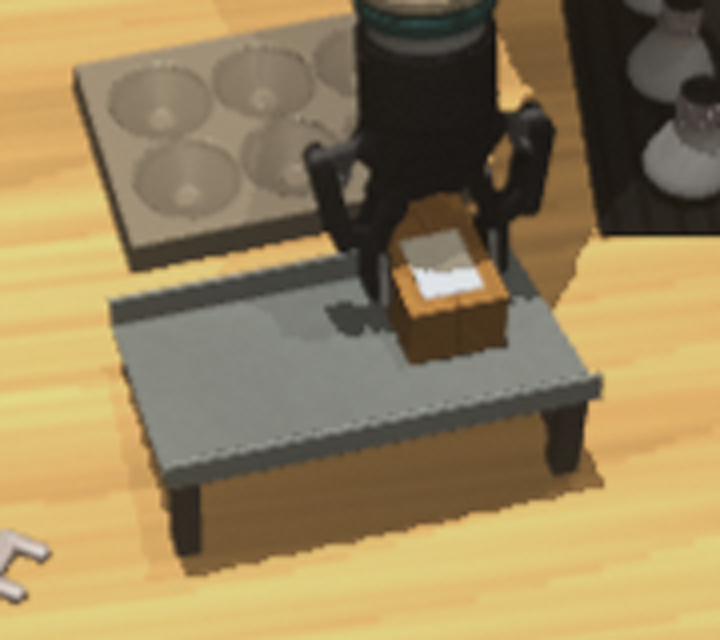

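Run:
```python
from h import *
d=np.load("/tmp/w9.npy",allow_pickle=True).item()
w=cast(d,[(570,380),(630,380)],38);print(w.round(1).tolist(),[indk(p) for p in w])
w=cast(d,[(570,405),(630,406)],55.4);print(w.round(1).tolist(),[indk(p) for p in w])
w=cast(d,[(165,83),(400,84),(620,87)],38+140*np.sin(t15));print(w.round(1).tolist(),[indk(p) for p in w])
w=cast(d,[(150,71),(400,72),(620,74)],38+140*np.sin(t15)+12*np.cos(t15));print(w.round(1).tolist(),[indk(p) for p in w])
# box far top edge: intersect with plane of box mid-plane? assume N height 40
for h in (40,45,50):
    o=dk(0,0,h)
    v=rays(d,[(237,218),(403,218)]); t=((o-d["P"])@DN)/(v@DN); w=d["P"]+v*t[:,None]; print(h,[indk(p) for p in w],np.linalg.norm(w[0]-w[1]))
v=rays(d,[(248,211),(393,211)])
for h in (0,5,10):
    o=dk(0,0,h); t=((o-d["P"])@DN)/(v@DN); w=d["P"]+v*t[:,None]; print(h,[indk(p) for p in w],np.linalg.norm(w[0]-w[1]))
crop(d,"w9c",180,180,640,440,1.7)
```

```text
[[640.9, -73.5, 38.0], [644.1, -104.9, 38.0]] [array([  0.8, -71.6,  -0.2]), array([ 6.000e-01, -1.031e+02, -1.000e-01])]
[[635.6, -62.4, 55.4], [637.9, -91.1, 55.4]] [array([  1.3, -59.9,  17.7]), array([  0.6, -88.6,  17.9])]
[[755.9, 130.5, 74.2], [765.7, 37.9, 74.2], [774.9, -50.0, 74.2]] [array([141.8, 118.9,  -0.5]), array([141.6,  25.8,  -0.4]), array([141.2, -62.6,  -0.3])]
[[756.0, 131.2, 85.8], [765.6, 40.4, 85.8], [774.5, -40.5, 85.8]] [array([145. , 119.6,  10.7]), array([144.8,  28.3,  10.7]), array([144.9, -53.1,  10.7])]
40 [array([97.5, 84.5, 40. ]), array([97.6, 30.3, 40. ])] 54.27632449248037
45 [array([98.8, 83.4, 45. ]), array([99. , 31.4, 45. ])] 51.96077878470174
50 [array([100.2,  82.2,  50. ]), array([100.3,  32.6,  50. ])] 49.64523307692316
0 [array([89.8, 88.7,  0. ]), array([89.9, 25.4, -0. ])] 63.2079397771639
5 [array([91. , 87.7,  5. ]), array([91.2, 26.5,  5. ])] 61.19750727525343
10 [array([92.3, 86.7, 10. ]), array([92.4, 27.5, 10. ])] 59.18707477334297
```

View pics/w9c.png

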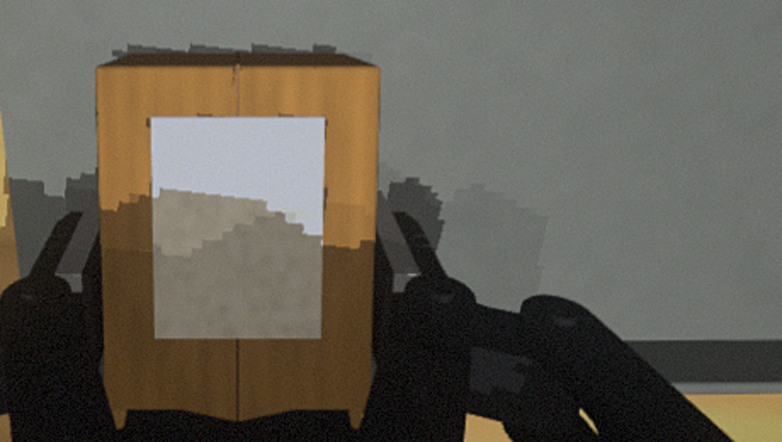

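```bash
python3 -m inch '[{"slide":[-0.13,0,0.48],"rot":[0,0,0],"grip":4.5},{"slide":[-0.13,0,0.48],"rot":[0,0,0],"grip":4.5},{"slide":[-0.13,-0.03,0.48],"rot":[0,0,0],"grip":4.5},{"slide":[-0.13,-0.03,0.48],"rot":[0,0,0],"grip":4.5},{"slide":[0.19,0.02,0.05],"rot":[0,0,0],"grip":4.5},{"slide":[0.19,0.02,0.05],"rot":[0,0,0],"grip":4.5},{"slide":[0.1,0.01,0.03],"rot":[0,0,0],"grip":4.5},{"slide":[0,0,0],"rot":[0,0,0],"grip":4.5}]'
python3 - <<'E'
from h import *
snap("top");snap("top")
d=snap("wrist"); cv2.imwrite("pics/w10.png",d["bgr"][180:460,150:500]);np.save("/tmp/w10.npy",d,allow_pickle=True)
e=snap("scene"); crop(e,"s10",330,250,430,350,6); s=st();print("deck",indk(s["ee_pos"]))
E
```

```text
time: 14.05
ee_pos: [667.9, 59.0, 80.4]
eef_rot: [0.585, 0.536, 0.461, -0.399]
force: [0.3, -0.5, -2.1]
width: 0.649
t 14.25 tcp [667.6  58.9  80.4] x [ 0.257  0.028 -0.966] z [ 0.111 -0.994  0.001] F [-0.6 -0.2 -2.3] w 54.9 q [-0.47  0.83  0.55  1.86 -1.02  0.46 -0.67]
deck [51.2 57.2 30.2]
```

View pics/w10.png

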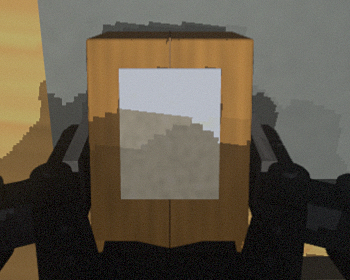

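View pics/s10.png

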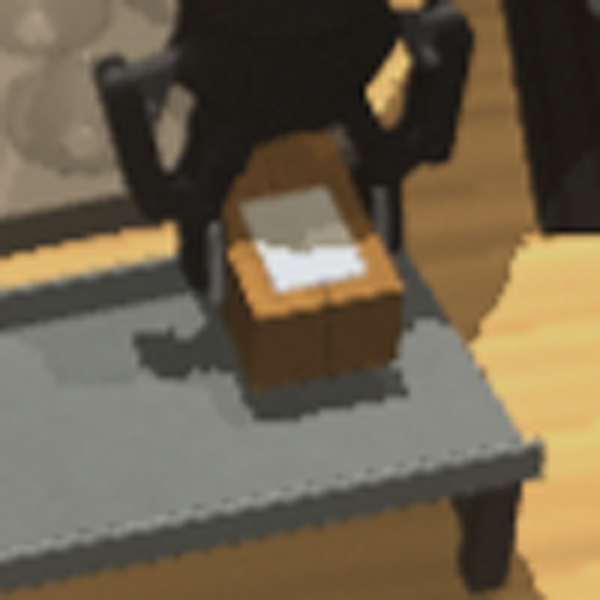

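```bash
python3 -m inch '[{"slide":[0.15,0.02,0.04],"rot":[0.006,-0.06,0],"grip":4.5},{"slide":[0.15,0.02,0.04],"rot":[0.006,-0.06,0],"grip":4.5},{"slide":[0.13,0.01,-0.48],"rot":[0,0,0],"grip":4.5},{"slide":[0.13,0.01,-0.48],"rot":[0,0,0],"grip":4.5},{"slide":[0.08,0.01,-0.3],"rot":[0,0,0],"grip":4.5},{"slide":[0.05,0.01,-0.2],"rot":[0,0,0],"grip":4.5},{"slide":[0.03,0,-0.1],"rot":[0,0,0],"grip":4.5},{"slide":[0,0,0],"rot":[0,0,0],"grip":4.5}]'
python3 - <<'E'
from h import *
snap("top");snap("top")
d=snap("wrist"); cv2.imwrite("pics/w11.png",d["bgr"]);np.save("/tmp/w11.npy",d,allow_pickle=True)
e=snap("scene"); crop(e,"s11",330,250,430,350,6); s=st();print("deck",indk(s["ee_pos"]))
E
```

```text
time: 15.05
ee_pos: [683.1, 60.4, 74.8]
eef_rot: [0.604, 0.557, 0.434, -0.37]
force: [-0.4, -0.5, -2.0]
width: 0.644
t 15.25 tcp [683.1  60.3  75.3] x [ 0.349  0.037 -0.936] z [ 0.112 -0.994  0.002] F [ 0.4  0.  -2.2] w 55.6 q [-0.33  0.79  0.32  1.91 -1.1   0.23 -0.56]
deck [64.9 57.  21.2]
```

View pics/w11.png

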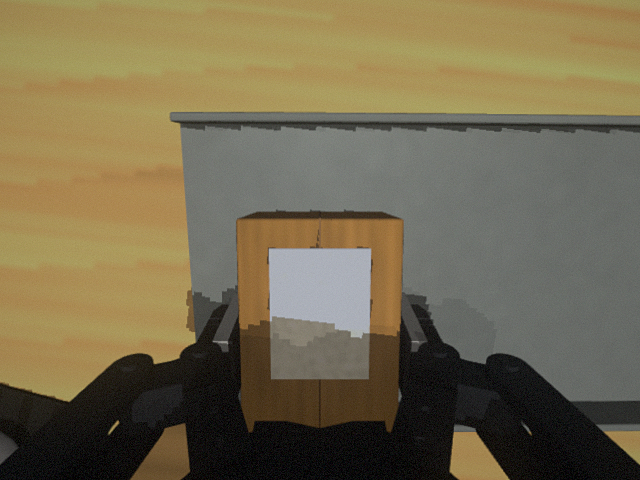

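View pics/s11.png

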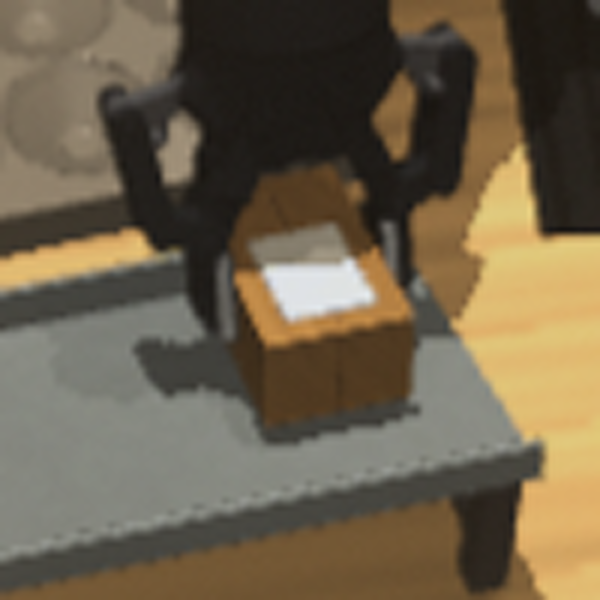

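```bash
python3 -m inch '[{"slide":[0,0,0],"rot":[-0.005,0.05,0],"grip":4.5},{"slide":[0,0,0],"rot":[-0.005,0.05,0],"grip":4.5},{"slide":[0,0,0],"rot":[0,0,0],"grip":4.5},{"slide":[0,0,0],"rot":[0,0,0],"grip":4.5},{"slide":[0,0,0],"rot":[0,0,0],"grip":4.5},{"slide":[0,0,0],"rot":[0,0,0],"grip":4.5},{"slide":[0,0,0],"rot":[0,0,0],"grip":4.5},{"slide":[0,0,0],"rot":[0,0,0],"grip":4.5}]'
python3 - <<'E'
from h import *
s=st();print("deck",indk(s["ee_pos"]), np.degrees(np.arcsin(q2m(s["eef_rot"])[:2,0]@_a[:2])))
E
```

```text
time: 16.05
ee_pos: [682.9, 60.1, 75.3]
eef_rot: [0.584, 0.535, 0.462, -0.4]
force: [-0.2, 0.2, -1.5]
width: 0.645
t 16.05 tcp [682.9  60.1  75.3] x [ 0.254  0.028 -0.967] z [ 0.111 -0.994  0.   ] F [-0.2  0.2 -1.5] w 55.1 q [-0.45  0.84  0.53  1.81 -0.96  0.47 -0.73]Traceback (most recent call last):
  File "<stdin>", line 2, in <module>
NameError: name '_a' is not defined
```

```bash
python3 -m inch '[{"slide":[-0.3,-0.03,-0.08],"rot":[0,0,0],"grip":4.5},{"slide":[-0.3,-0.03,-0.08],"rot":[0,0,0],"grip":4.5},{"slide":[-0.3,-0.03,-0.08],"rot":[0,0,0],"grip":4.5},{"slide":[0.1,0.01,-0.29],"rot":[0,0,0],"grip":4.5},{"slide":[0.05,0,-0.2],"rot":[0,0,0],"grip":4.5},{"slide":[0.05,0,-0.2],"rot":[0,0,0],"grip":4.5},{"slide":[0.03,0,-0.1],"rot":[0,0,0],"grip":4.5},{"slide":[0,0,0],"rot":[0,0,0],"grip":4.5}]'
python3 - <<'E'
from h import *
s=st();print("deck",indk(s["ee_pos"]))
d=snap("wrist"); cv2.imwrite("pics/w12.png",d["bgr"][180:460,150:500]);np.save("/tmp/w10.npy",d,allow_pickle=True)
e=snap("scene"); crop(e,"s12",330,250,430,350,6)
E
```

```text
time: 16.85
ee_pos: [676.0, 59.6, 65.8]
eef_rot: [0.583, 0.535, 0.462, -0.399]
force: [-6.5, -0.3, 8.6]
width: 0.646
t 16.85 tcp [676.   59.6  65.8] x [ 0.254  0.029 -0.967] z [ 0.112 -0.994 -0.   ] F [-6.5 -0.3  8.6] w 55.1 q [-0.43  0.84  0.49  1.83 -0.98  0.43 -0.71]
deck [55.6 57.  13.9]
```

View pics/s12.png

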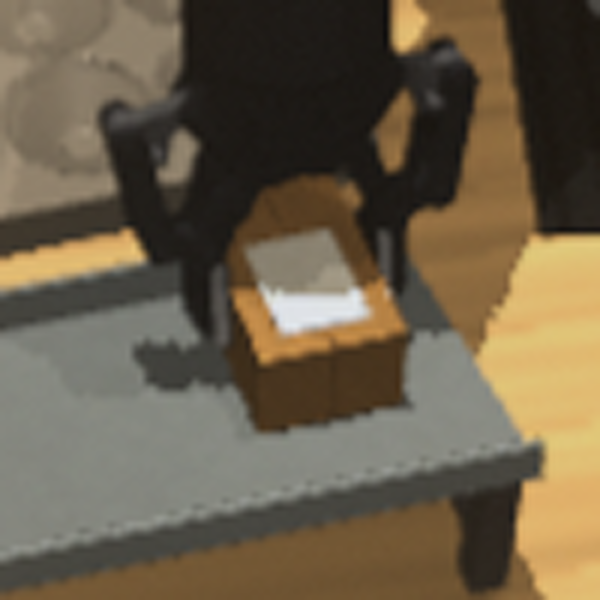

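```bash
python3 -m inch '[{"slide":[0.025,0,-0.1],"rot":[0,0,0],"grip":4.5},{"slide":[0.025,0,-0.1],"rot":[0,0,0],"grip":4.5},{"slide":[0.025,0,-0.1],"rot":[0,0,0],"grip":4.5},{"slide":[0.025,0,-0.1],"rot":[0,0,0],"grip":4.5},{"slide":[0,0,0],"rot":[0,0,0],"grip":4.5},{"slide":[0,0,0],"rot":[0,0,0],"grip":4.5},{"slide":[0,0,0],"rot":[0,0,0],"grip":4.5},{"slide":[0,0,0],"rot":[0,0,0],"grip":4.5}]'
python3 - <<'E'
from h import *
s=st();print("deck",indk(s["ee_pos"]))
d=snap("wrist"); cv2.imwrite("pics/w13.png",d["bgr"][180:460,150:500])
E
```

```text
time: 17.75
ee_pos: [675.0, 59.4, 62.4]
eef_rot: [0.583, 0.535, 0.463, -0.4]
force: [-15.7, -0.6, 20.4]
width: 0.645
t 17.75 tcp [675.   59.4  62.4] x [ 0.251  0.03  -0.967] z [ 0.112 -0.994 -0.002] F [-15.7  -0.6  20.4] w 55.1 q [-0.43  0.85  0.49  1.84 -0.99  0.43 -0.7 ]
deck [53.7 56.9 10.8]
```

View pics/w13.png

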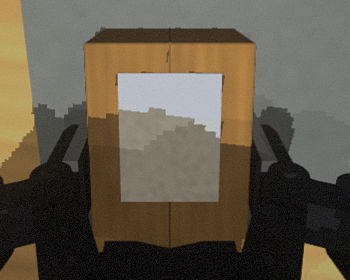

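```bash
python3 -m inch '[{"slide":[0,0,0],"rot":[0,0,0],"grip":5.6},{"slide":[0,0,0],"rot":[0,0,0],"grip":5.8},{"slide":[0,0,0],"rot":[0,0,0],"grip":6},{"slide":[0,0,0],"rot":[0,0,0],"grip":6.5},{"slide":[0,0,0],"rot":[0,0,0],"grip":7},{"slide":[0,0,0],"rot":[0,0,0],"grip":7},{"slide":[0,0,0],"rot":[0,0,0],"grip":7},{"slide":[0,0,0],"rot":[0,0,0],"grip":7}]'
python3 - <<'E'
from h import *
s=st();print("deck",indk(s["ee_pos"]))
d=snap("wrist"); cv2.imwrite("pics/w14.png",d["bgr"])
e=snap("scene"); crop(e,"s14",330,250,430,350,6)
E
```

```text
time: 18.6
ee_pos: [677.4, 59.5, 60.8]
eef_rot: [0.584, 0.535, 0.462, -0.4]
force: [0.0, -0.1, -0.4]
width: 0.82
t 18.6 tcp [677.4  59.5  60.8] x [ 0.254  0.028 -0.967] z [ 0.112 -0.994  0.001] F [ 0.  -0.1 -0.4] w 70.1 q [-0.43  0.85  0.49  1.83 -0.99  0.42 -0.7 ]
deck [55.6 56.8  8.7]
```

View pics/w14.png

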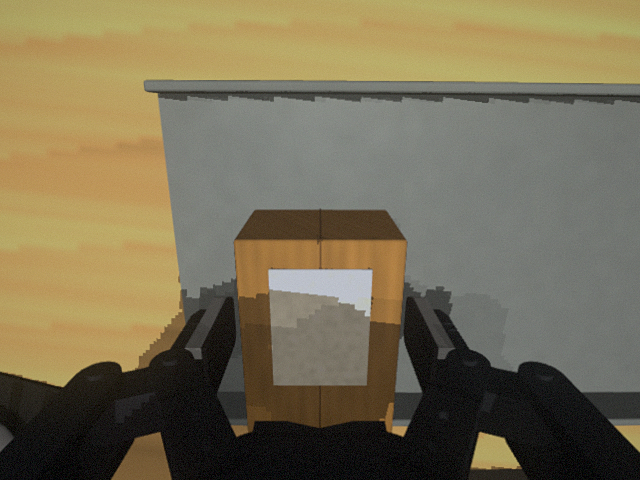

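View pics/s14.png

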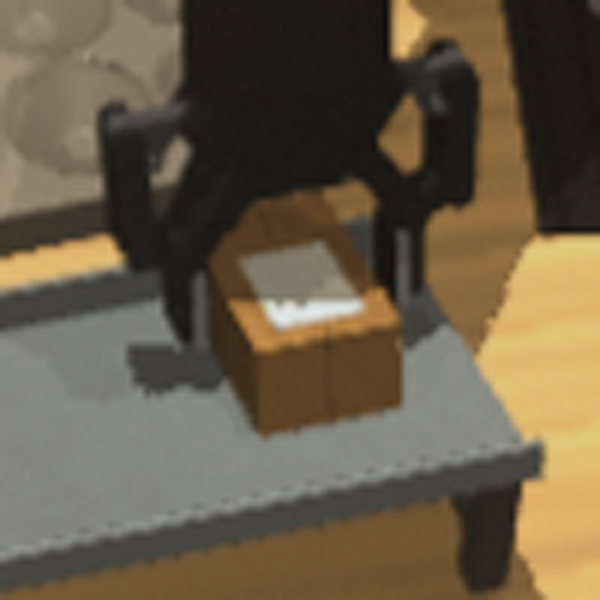

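Run:
```python
from h import *
d=snap("wrist")
def dplane(px,h):
    v=rays(d,px);o=dk(0,0,h);t=((o-d["P"])@DN)/(v@DN);return [indk(p) for p in d["P"]+v*t[:,None]]
print(dplane([(235,240),(407,240)],40),dplane([(254,210),(388,210)],0))
```

```text
[array([96. , 84.5, 40. ]), array([96.2, 29.7, 40. ])] [array([95.4, 85.2,  0. ]), array([95.6, 28.7,  0. ])]
```

```bash
python3 -m inch '[{"slide":[0,0,0],"rot":[0,0,0],"grip":6},{"slide":[0,0,0],"rot":[0,0,0],"grip":5.5},{"slide":[0,0,0],"rot":[0,0,0],"grip":5.3},{"slide":[0,0,0],"rot":[0,0,0],"grip":5.3},{"slide":[-0.19,-0.02,-0.05],"rot":[0,0,0],"grip":5.3},{"slide":[-0.19,-0.02,-0.05],"rot":[0,0,0],"grip":5.3},{"slide":[-0.1,-0.01,-0.03],"rot":[0,0,0],"grip":5.3},{"slide":[0,0,0],"rot":[0,0,0],"grip":5.3}]'
python3 -m inch '[{"slide":[0,0,0],"rot":[0,0,0],"grip":5.6},{"slide":[0,0,0],"rot":[0,0,0],"grip":6},{"slide":[0,0,0],"rot":[0,0,0],"grip":7},{"slide":[0,0,0],"rot":[0,0,0],"grip":7.5},{"slide":[-0.26,-0.03,0.97],"rot":[0,0,0],"grip":7.5},{"slide":[-0.52,-0.06,1.93],"rot":[0,0,0],"grip":7.5},{"slide":[-0.78,-0.08,2.9],"rot":[0,0,0],"grip":7.5},{"slide":[-0.78,-0.08,2.9],"rot":[0,0,0],"grip":7.5}]'
python3 - <<'E'
from h import *
st()
d=snap("wrist"); cv2.imwrite("pics/w15.png",d["bgr"]); np.save("/tmp/w15.npy",d,allow_pickle=True)
E
```

```text
time: 19.55
ee_pos: [673.1, 58.9, 60.1]
eef_rot: [0.584, 0.535, 0.461, -0.399]
force: [0.1, 0.6, 5.3]
width: 0.645
time: 20.35
ee_pos: [648.3, 56.3, 147.6]
eef_rot: [0.583, 0.535, 0.462, -0.4]
force: [1.3, 0.6, 0.4]
width: 0.88
t 20.35 tcp [648.3  56.3 147.6] x [ 0.253  0.028 -0.967] z [ 0.111 -0.994  0.001] F [1.3 0.6 0.4] w 75.2 q [-0.53  0.72  0.64  1.87 -0.86  0.55 -0.81]
```

View pics/w15.png

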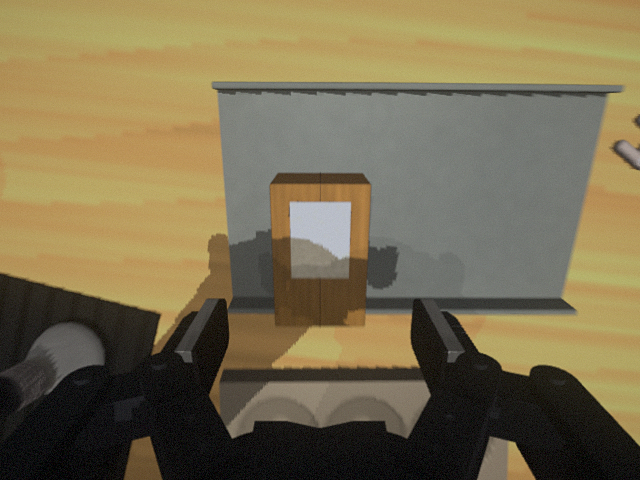

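```bash
python3 -m inch '[{"slide":[-1,-1.5,1],"rot":[-0.007,0.065,0],"grip":8.5},{"slide":[-1.5,-2,1],"rot":[-0.007,0.065,0],"grip":8.5},{"slide":[-2,-2.5,0],"rot":[-0.007,0.065,0],"grip":8.5},{"slide":[-2.3,-2.7,0],"rot":[-0.007,0.065,0],"grip":8.5},{"slide":[-2.3,-2.7,0],"rot":[0,0,-0.061],"grip":8.5},{"slide":[-2.3,-2.7,0],"rot":[0,0,-0.061],"grip":8.5},{"slide":[-2.3,-2.7,0],"rot":[0,0,-0.061],"grip":8.5},{"slide":[-2.3,-2.7,0],"rot":[0,0,-0.061],"grip":8.5}]'
python3 -m inch '[{"slide":[-2.3,-2.7,0],"rot":[0,0,-0.061],"grip":8.5},{"slide":[-2.3,-2.7,0],"rot":[0,0,-0.061],"grip":8.5},{"slide":[-2.3,-2.7,0],"rot":[0,0,-0.061],"grip":8.5},{"slide":[-2.3,-2.7,0],"rot":[0,0,-0.061],"grip":8.5},{"slide":[-2,-2.5,0],"rot":[0,0,-0.061],"grip":8.5},{"slide":[-1.6,-1.9,0],"rot":[0,0,-0.06],"grip":8.5},{"slide":[0,0,0],"rot":[0,0,0],"grip":8.5},{"slide":[0,0,0],"rot":[0,0,0],"grip":8.5}]'
python3 - <<'E'
from h import *
st()
d=snap("wrist"); cv2.imwrite("pics/w16.png",d["bgr"]); np.save("/tmp/w16.npy",d,allow_pickle=True)
E
```

```text
time: 21.2
ee_pos: [488.0, -139.3, 167.0]
eef_rot: [-0.464, -0.532, -0.466, 0.533]
force: [1.2, 0.6, 0.2]
width: 0.995
time: 22.0
ee_pos: [361.1, -290.4, 166.9]
eef_rot: [-0.36, -0.608, -0.363, 0.608]
force: [0.5, 0.5, 0.2]
width: 0.991
t 22.0 tcp [ 361.1 -290.4  166.9] x [-0.002  0.002 -1.   ] z [-0.477 -0.879 -0.001] F [0.5 0.5 0.2] w 84.6 q [ 0.04  0.63  0.89  2.1  -0.73  0.76 -0.67]
```

View pics/w16.png

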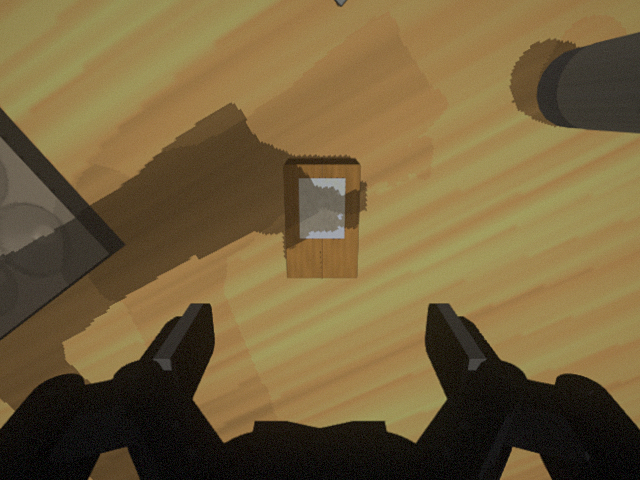

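Run:
```python
from h import *
d=np.load("/tmp/w16.npy",allow_pickle=True).item()
w=cast(d,[(285,165),(360,164),(358,278),(287,278)],40)[:,:2]; print(w.round(0).tolist(),w.mean(0).round(1),[np.linalg.norm(w[i]-w[i-1]).round() for i in range(4)])
d=np.load("/tmp/w15.npy",allow_pickle=True).item()
def dplane(px,h):
    v=rays(d,px);o=dk(0,0,h);t=((o-d["P"])@DN)/(v@DN);return [indk(p) for p in d["P"]+v*t[:,None]]
print("boxA",dplane([(270,183),(371,183),(365,324),(275,325)],40))
st()
```

```text
[[410.0, -289.0], [385.0, -337.0], [305.0, -295.0], [332.0, -245.0]] [ 358.1 -291.4] [np.float64(89.0), np.float64(54.0), np.float64(90.0), np.float64(57.0)]
boxA [array([91.5, 84.6, 40. ]), array([91.7, 28.9, 40. ]), array([ 2.5, 28.5, 40. ]), array([ 1.7, 85. , 40. ])]
t 22.05 tcp [ 361.6 -289.7  166.7] x [-0.002  0.003 -1.   ] z [-0.476 -0.88  -0.002] F [ 0.6 -0.1 -0.2] w 84.9 q [ 0.04  0.63  0.89  2.1  -0.73  0.76 -0.67]
```

```bash
python3 -m inch '[{"slide":[-0.3,-0.1,-2.5],"rot":[0,0,0],"grip":8.5},{"slide":[0,0,-3],"rot":[0,0,0],"grip":8.5},{"slide":[0,0,-3],"rot":[0,0,0],"grip":8.5},{"slide":[0,0,-3],"rot":[0,0,0],"grip":8.5},{"slide":[0,0,-2],"rot":[0,0,0],"grip":8.2},{"slide":[0,0,-1.5],"rot":[0,0,0],"grip":7.8},{"slide":[0,0,-0.8],"rot":[0,0,0],"grip":7},{"slide":[0,0,0],"rot":[0,0,0],"grip":6.5}]'
python3 -m inch '[{"slide":[0,0,0],"rot":[0,0,0],"grip":5.5},{"slide":[0,0,0],"rot":[0,0,0],"grip":5},{"slide":[0,0,0],"rot":[0,0,0],"grip":4.5},{"slide":[0,0,0],"rot":[0,0,0],"grip":4.5},{"slide":[0,0,0],"rot":[0,0,0],"grip":4.5},{"slide":[0,0,1],"rot":[0,0,0],"grip":4.5},{"slide":[0,0,2.5],"rot":[0,0,0],"grip":4.5},{"slide":[0,0,3],"rot":[0,0,0],"grip":4.5}]'
python3 - <<'E'
from h import *
s=st();d=snap("wrist"); cv2.imwrite("pics/w17.png",d["bgr"][180:460,150:500]); st()
E
```

```text
time: 22.85
ee_pos: [358.8, -290.0, 7.7]
eef_rot: [-0.361, -0.607, -0.364, 0.607]
force: [-0.7, 0.3, 0.5]
width: 0.758
time: 23.65
ee_pos: [357.3, -291.0, 73.8]
eef_rot: [-0.36, -0.607, -0.363, 0.609]
force: [0.4, 0.4, -1.7]
width: 0.647
t 23.65 tcp [ 357.3 -291.    73.8] x [-0.005  0.003 -1.   ] z [-0.477 -0.879 -0.001] F [ 0.4  0.4 -1.7] w 55.2 q [ 0.22  0.74  0.61  2.17 -0.9   0.52 -0.53]
t 23.7 tcp [ 358.8 -292.7   77.5] x [ 0.    -0.001 -1.   ] z [-0.478 -0.879  0.   ] F [ 0.9 -1.1  2.1] w 54.9 q [ 0.22  0.73  0.62  2.17 -0.9   0.52 -0.54]
```

View pics/w17.png

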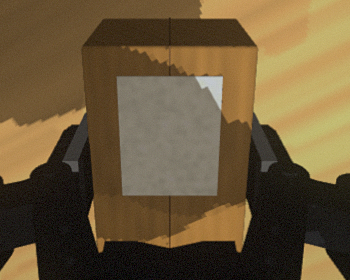

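```bash
python3 -m inch '[{"slide":[1,0.8,1.5],"rot":[0,0,0.061],"grip":4.5},{"slide":[1.5,1.2,1.5],"rot":[0,0,0.061],"grip":4.5},{"slide":[2,1.5,1.5],"rot":[0,0,0.061],"grip":4.5},{"slide":[2.2,1.7,1.5],"rot":[0,0,0.061],"grip":4.5},{"slide":[2.2,1.7,1],"rot":[0,0,0.061],"grip":4.5},{"slide":[2.2,1.7,0.5],"rot":[0,0,0.061],"grip":4.5},{"slide":[2.2,1.7,0.5],"rot":[0,0,0.061],"grip":4.5},{"slide":[2.2,1.7,0],"rot":[0,0,0.061],"grip":4.5}]'
python3 -m inch '[{"slide":[2.2,1.7,0],"rot":[0,0,0.061],"grip":4.5},{"slide":[2.2,1.7,0],"rot":[0,0,0.06],"grip":4.5},{"slide":[2.2,1.7,0],"rot":[0.006,-0.052,0],"grip":4.5},{"slide":[2.2,1.7,0],"rot":[0.006,-0.052,0],"grip":4.5},{"slide":[2.2,1.7,-0.5],"rot":[0.006,-0.052,0],"grip":4.5},{"slide":[2.2,1.5,-1],"rot":[0.006,-0.052,0],"grip":4.5},{"slide":[2.2,1.6,-1],"rot":[0.004,-0.052,0],"grip":4.5},{"slide":[0,0,0],"rot":[0,0,0],"grip":4.5}]'
python3 - <<'E'
from h import *
snap("top");s=st();print("deck",indk(s["ee_pos"]));d=snap("wrist"); cv2.imwrite("pics/w18.png",d["bgr"]);np.save("/tmp/w18.npy",d,allow_pickle=True); s=st();print("deck",indk(s["ee_pos"]),q2m(s["eef_rot"])[:,0]@DN)
E
```

```text
time: 24.5
ee_pos: [514.2, -170.6, 154.1]
eef_rot: [-0.498, -0.501, -0.499, 0.502]
force: [0.3, -0.2, -1.1]
width: 0.648
time: 25.3
ee_pos: [666.8, -51.4, 126.5]
eef_rot: [0.583, 0.535, 0.464, -0.398]
force: [-0.1, 1.0, -1.8]
width: 0.645
t 25.35 tcp [666.3 -53.8 127.3] x [ 0.251  0.03  -0.967] z [ 0.114 -0.993 -0.001] F [ 0.3 -1.1 -1.5] w 54.8 q [-0.25  0.74  0.5   1.83 -0.83  0.53 -0.65]
deck [ 50.3 -54.6  79. ]
t 25.4 tcp [666.3 -55.5 128. ] x [ 0.252  0.028 -0.967] z [ 0.112 -0.994  0.001] F [ 0.5 -0.4 -1.3] w 54.9 q [-0.25  0.74  0.5   1.83 -0.83  0.53 -0.65]
deck [ 50.3 -56.4  79.7] -0.9999852048400671
```

View pics/w18.png

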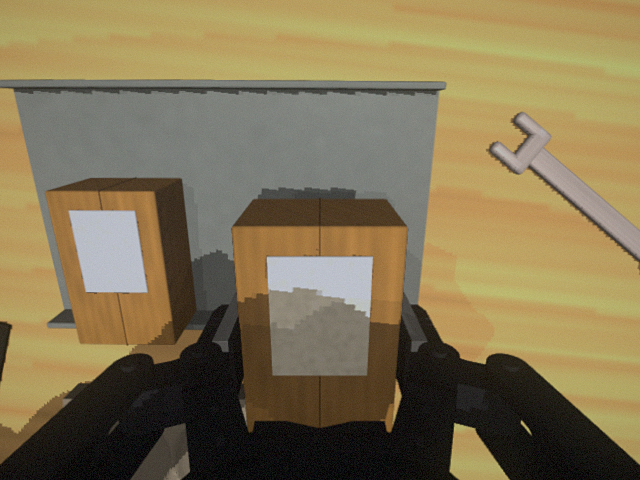

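```bash
python3 -m inch '[{"slide":[0.5,0.05,-0.87],"rot":[0,0,0],"grip":4.5},{"slide":[0.5,0.05,-0.93],"rot":[0,0,0],"grip":4.5},{"slide":[0.26,0.03,-0.97],"rot":[0,0,0],"grip":4.5},{"slide":[0.26,0.03,-0.97],"rot":[0,0,0],"grip":4.5},{"slide":[0.26,0.03,-0.97],"rot":[0,0,0],"grip":4.5},{"slide":[0.2,0.02,-0.77],"rot":[0,0,0],"grip":4.5},{"slide":[0.15,0.02,-0.58],"rot":[0,0,0],"grip":4.5},{"slide":[0.1,0.01,-0.39],"rot":[0,0,0],"grip":4.5}]'
python3 - <<'E'
from h import *
snap("top");s=st();print("deck",indk(s["ee_pos"]));d=snap("wrist"); cv2.imwrite("pics/w19.png",d["bgr"][150:460,100:550]);s=st();print("deck",indk(s["ee_pos"]))
E
```

```text
time: 26.2
ee_pos: [689.4, -53.1, 63.4]
eef_rot: [0.584, 0.535, 0.462, -0.4]
force: [-0.3, 0.2, -0.8]
width: 0.645
t 26.25 tcp [689.3 -53.   63. ] x [ 0.253  0.028 -0.967] z [ 0.112 -0.994  0.001] F [-0.6 -1.  -1.8] w 55.1 q [-0.19  0.84  0.41  1.79 -0.91  0.44 -0.59]
deck [ 55.8 -56.4  10.9]
t 26.3 tcp [689.3 -53.   63.5] x [ 0.253  0.028 -0.967] z [ 0.112 -0.994  0.001] F [ 0.5  0.3 -0.2] w 55.2 q [-0.19  0.84  0.41  1.79 -0.91  0.44 -0.59]
deck [ 56.  -56.4  11.4]
```

View pics/w19.png

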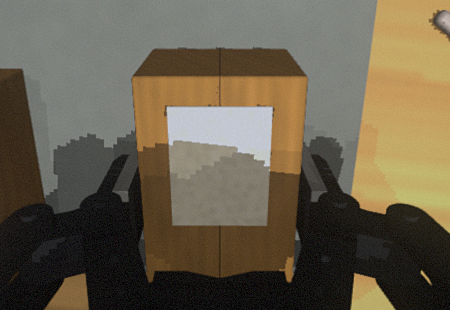

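Clear of the lip and just above the plate. Creep to contact, slide down toward the lip.

```bash
python3 -m inch '[{"slide":[-0.19,-0.02,-0.05],"rot":[0,0,0],"grip":4.5},{"slide":[-0.19,-0.02,-0.05],"rot":[0,0,0],"grip":4.5},{"slide":[-0.1,-0.01,-0.03],"rot":[0,0,0],"grip":4.5},{"slide":[0.025,0,-0.1],"rot":[0,0,0],"grip":4.5},{"slide":[0.025,0,-0.1],"rot":[0,0,0],"grip":4.5},{"slide":[0.025,0,-0.1],"rot":[0,0,0],"grip":4.5},{"slide":[0,0,0],"rot":[0,0,0],"grip":4.5},{"slide":[0,0,0],"rot":[0,0,0],"grip":4.5}]'
python3 - <<'E'
from h import *
s=st();print("deck",indk(s["ee_pos"]));d=snap("wrist")
E
```

```text
time: 27.1
ee_pos: [685.4, -53.6, 59.7]
eef_rot: [0.584, 0.535, 0.462, -0.4]
force: [-0.7, 1.0, -0.5]
width: 0.647
t 27.1 tcp [685.4 -53.6  59.7] x [ 0.254  0.028 -0.967] z [ 0.112 -0.994  0.001] F [-0.7  1.  -0.5] w 55.2 q [-0.18  0.84  0.4   1.8  -0.92  0.42 -0.58]
deck [ 51.2 -56.5   8.8]
```

```bash
python3 -m inch '[{"slide":[0.013,0,-0.05],"rot":[0,0,0],"grip":4.5},{"slide":[0.013,0,-0.05],"rot":[0,0,0],"grip":4.5},{"slide":[0.013,0,-0.05],"rot":[0,0,0],"grip":4.5},{"slide":[0.013,0,-0.05],"rot":[0,0,0],"grip":4.5},{"slide":[0,0,0],"rot":[0,0,0],"grip":4.5},{"slide":[0,0,0],"rot":[0,0,0],"grip":4.5},{"slide":[0,0,0],"rot":[0,0,0],"grip":4.5},{"slide":[0,0,0],"rot":[0,0,0],"grip":4.5}]'
python3 - <<'E'
from h import *
s=st();print("deck",indk(s["ee_pos"]));d=snap("wrist")
E
```

```text
time: 27.95
ee_pos: [685.7, -53.6, 59.3]
eef_rot: [0.584, 0.535, 0.462, -0.399]
force: [-7.1, 0.7, 10.9]
width: 0.644
t 27.95 tcp [685.7 -53.6  59.3] x [ 0.254  0.029 -0.967] z [ 0.112 -0.994  0.   ] F [-7.1  0.7 10.9] w 55.0 q [-0.18  0.84  0.39  1.8  -0.92  0.42 -0.58]
deck [ 51.4 -56.5   8.3]
```

```bash
python3 -m inch '[{"slide":[-0.1,-0.01,-0.02],"rot":[0,0,0],"grip":4.5},{"slide":[-0.1,-0.01,-0.02],"rot":[0,0,0],"grip":4.5},{"slide":[-0.1,-0.01,-0.02],"rot":[0,0,0],"grip":4.5},{"slide":[0,0,0],"rot":[0,0,0],"grip":4.5},{"slide":[0,0,0],"rot":[0,0,0],"grip":5.6},{"slide":[0,0,0],"rot":[0,0,0],"grip":6},{"slide":[0,0,0],"rot":[0,0,0],"grip":7},{"slide":[0,0,0],"rot":[0,0,0],"grip":7.5}]'
python3 -m inch '[{"slide":[0,0,0],"rot":[0,0,0],"grip":7.5},{"slide":[-0.26,-0.03,0.97],"rot":[0,0,0],"grip":7.5},{"slide":[-0.52,-0.06,1.93],"rot":[0,0,0],"grip":7.5},{"slide":[-0.78,-0.08,2.9],"rot":[0,0,0],"grip":7.5},{"slide":[-0.78,-0.08,2.9],"rot":[0,0,0],"grip":7.5},{"slide":[-0.78,0.5,2.9],"rot":[0,0,0],"grip":7.5},{"slide":[0,0,0],"rot":[0,0,0],"grip":7.5},{"slide":[0,0,0],"rot":[0,0,0],"grip":7.5}]'
python3 - <<'E'
from h import *
st()
d=snap("wrist"); cv2.imwrite("pics/w20.png",d["bgr"]); np.save("/tmp/w20.npy",d,allow_pickle=True)
E
```

```text
time: 28.8
ee_pos: [682.6, -53.9, 56.8]
eef_rot: [0.584, 0.535, 0.462, -0.4]
force: [1.0, 0.9, 0.2]
width: 0.876
time: 29.6
ee_pos: [652.0, -51.0, 174.3]
eef_rot: [0.584, 0.535, 0.462, -0.399]
force: [0.2, -0.2, 0.1]
width: 0.878
t 29.6 tcp [652.  -51.  174.3] x [ 0.256  0.028 -0.966] z [ 0.112 -0.994  0.001] F [ 0.2 -0.2  0.1] w 75.0 q [-0.3   0.66  0.58  1.84 -0.77  0.6  -0.71]
```

View pics/w20.png

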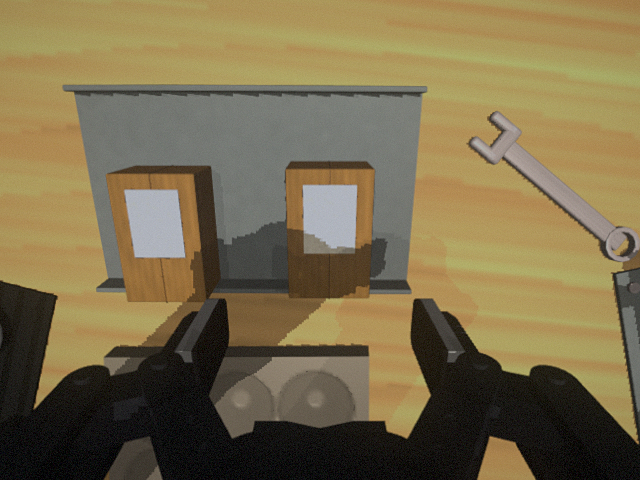

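Run:
```python
from h import *
d=np.load("/tmp/w20.npy",allow_pickle=True).item()
def dplane(px,h):
    v=rays(d,px);o=dk(0,0,h);t=((o-d["P"])@DN)/(v@DN);return [indk(p).tolist() for p in d["P"]+v*t[:,None]]
print("boxB",dplane([(286,168),(375,168),(369,297),(289,296)],40))
print("boxA",dplane([(107,174),(196,173),(199,299),(127,301)],40))
s=st();print((np.array([480,305,210])-s["ee_pos"])/10)
```

```text
boxB [[95.1, -28.9, 40.0], [95.4, -84.0, 40.0], [6.3, -84.4, 40.0], [6.8, -28.9, 40.0]]
boxA [[91.1, 83.2, 40.0], [91.9, 27.3, 40.0], [4.1, 33.9, 40.0], [2.2, 84.7, 40.0]]
t 29.65 tcp [651.5 -50.9 173.3] x [ 0.254  0.028 -0.967] z [ 0.112 -0.994  0.   ] F [ 0.5 -0.  -0.5] w 74.9 q [-0.3   0.67  0.58  1.84 -0.77  0.6  -0.71]
[-17.15155646  35.59311015   3.67384984]
```

```bash
python3 -m inch '[{"slide":[-1,1.5,1.5],"rot":[-0.007,0.065,0],"grip":6},{"slide":[-1,2,1.5],"rot":[-0.007,0.065,0],"grip":6},{"slide":[-1.2,2.5,1.5],"rot":[-0.007,0.065,0],"grip":6},{"slide":[-1.2,2.7,1.2],"rot":[-0.007,0.065,0],"grip":6},{"slide":[-1.2,2.7,0],"rot":[0,0,0.06],"grip":6},{"slide":[-1.2,2.7,0],"rot":[0,0,0.06],"grip":6},{"slide":[-1.2,2.7,0],"rot":[0,0,0.06],"grip":6},{"slide":[-1.2,2.7,0],"rot":[0,0,0.06],"grip":6}]'
python3 -m inch '[{"slide":[-1.2,2.7,0],"rot":[0,0,0.06],"grip":6},{"slide":[-1.2,2.7,0],"rot":[0,0,0.06],"grip":6},{"slide":[-1.2,2.7,0],"rot":[0,0,0.06],"grip":6},{"slide":[-1.2,2.7,0],"rot":[0,0,0.06],"grip":6},{"slide":[-1.2,2.7,0],"rot":[0,0,0.06],"grip":6},{"slide":[-0.9,2.1,0],"rot":[0,0,0.046],"grip":6},{"slide":[0,0,0],"rot":[0,0,0],"grip":6},{"slide":[0,0,0],"rot":[0,0,0],"grip":6}]'
python3 - <<'E'
from h import *
snap("top");st()
d=snap("wrist"); cv2.imwrite("pics/w21.png",d["bgr"]); np.save("/tmp/w21.npy",d,allow_pickle=True)
E
```

```text
time: 30.45
ee_pos: [558.7, 144.5, 228.8]
eef_rot: [0.579, 0.402, 0.582, -0.406]
force: [0.3, -0.8, 0.8]
width: 0.707
time: 31.25
ee_pos: [490.5, 299.2, 229.2]
eef_rot: [0.64, 0.297, 0.642, -0.3]
force: [-0.0, 0.4, 0.7]
width: 0.703
t 31.3 tcp [491.  298.3 229.5] x [-0.003 -0.003 -1.   ] z [ 0.642 -0.767  0.001] F [ 0.4 -1.1  0.7] w 59.9 q [-1.    0.6   0.65  1.74 -0.43  0.95 -1.05]
```

View pics/w21.png

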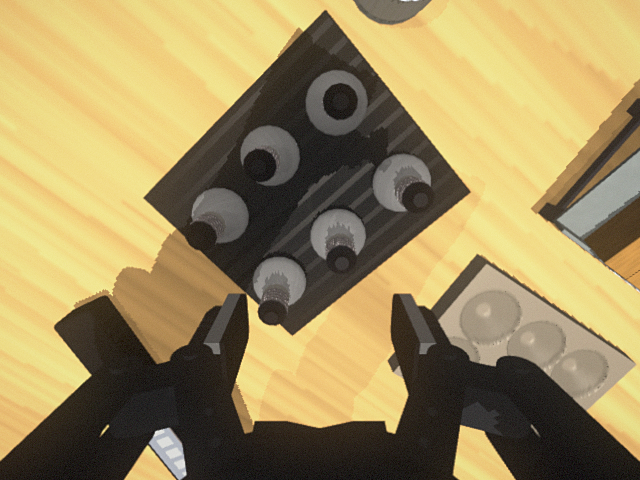

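Run:
```python
from h import *
d=np.load("/tmp/w21.npy",allow_pickle=True).item()
cap=[(340,100),(419,201),(261,164),(342,259),(202,236),(271,312)]
gl=[(337,103),(402,183),(270,155),(338,236),(219,215),(278,284)]
a=cast(d,cap,83);b=cast(d,gl,17)
for i in range(6): print(i+1,a[i,:2].round(1),b[i,:2].round(1))
np.save("/tmp/bulbs.npy",a[:,:2])
c=np.array([482.5,-0.8]);y=np.radians(7.3);ex=np.array([np.cos(y),np.sin(y)]);ey=np.array([-ex[1],ex[0]])
for i in (34,-34):
  for j in (68,0,-68): print((c+ex*i+ey*j).round(1))
st()
```

```text
1 [567.3 343.4] [567.1 342.2]
2 [550.3 245.3] [552.1 246.4]
3 [492.9 359.7] [491.6 360.4]
4 [473.2 259.7] [471.6 258.6]
5 [414.7 361.6] [412.6 363.5]
6 [394.9 274.7] [390.5 272.2]
[507.6  71. ]
[516.2   3.5]
[524.9 -63.9]
[440.1  62.3]
[448.8  -5.1]
[457.4 -72.6]
t 31.35 tcp [491.3 297.9 229.7] x [-0.003 -0.003 -1.   ] z [ 0.641 -0.768  0.001] F [ 0.1 -0.   0.5] w 60.0 q [-1.    0.6   0.65  1.74 -0.43  0.95 -1.05]
```

Run:
```python
from h import *
e=np.load("/tmp/scene.npy",allow_pickle=True).item();d=np.load("/tmp/top.npy",allow_pickle=True).item()
print("jug scene base", cast(e,[(510,303)],0), "cap", cast(e,[(523,260)],170), "top cap",cast(d,[(145.5,157)],170))
s=st();print((np.array([551,245.8,46])-s["ee_pos"])/10)
```

```text
jug scene base [[665.46535902 385.55824932   0.        ]] cap [[683.85421224 369.96625997 170.        ]] top cap [[671.71085573 365.71909962 170.        ]]
t 31.35 tcp [491.3 297.9 229.7] x [-0.003 -0.003 -1.   ] z [ 0.641 -0.768  0.001] F [ 0.1 -0.   0.5] w 60.0 q [-1.    0.6   0.65  1.74 -0.43  0.95 -1.05]
[  5.97077297  -5.21231116 -18.37420003]
```

```bash
python3 -m inch '[{"slide":[2,-1.7,-2],"rot":[0,0,0],"grip":5.2},{"slide":[2,-1.7,-2.5],"rot":[0,0,0],"grip":5.2},{"slide":[1.97,-1.8,-2.5],"rot":[0,0,0],"grip":5.2},{"slide":[0,0,-2.5],"rot":[0,0,0],"grip":5.2},{"slide":[0,0,-2],"rot":[0,0,0],"grip":5.2},{"slide":[0,0,-1.5],"rot":[0,0,0],"grip":5.2},{"slide":[0,0,0],"rot":[0,0,0],"grip":5.2},{"slide":[0,0,0],"rot":[0,0,0],"grip":5.2}]'
python3 - <<'E'
from h import *
snap("top");st()
d=snap("wrist"); cv2.imwrite("pics/w22.png",d["bgr"]); np.save("/tmp/w22.npy",d,allow_pickle=True)
E
```

```text
time: 32.15
ee_pos: [550.9, 247.1, 100.6]
eef_rot: [0.64, 0.298, 0.641, -0.3]
force: [-0.6, 0.2, -0.4]
width: 0.607
t 32.2 tcp [551.2 247.5 101.1] x [-0.001 -0.001 -1.   ] z [ 0.643 -0.766  0.   ] F [ 0.  -0.2  0.4] w 51.6 q [-0.78  0.79  0.52  1.77 -0.55  0.73 -0.84]
```

View pics/w22.png

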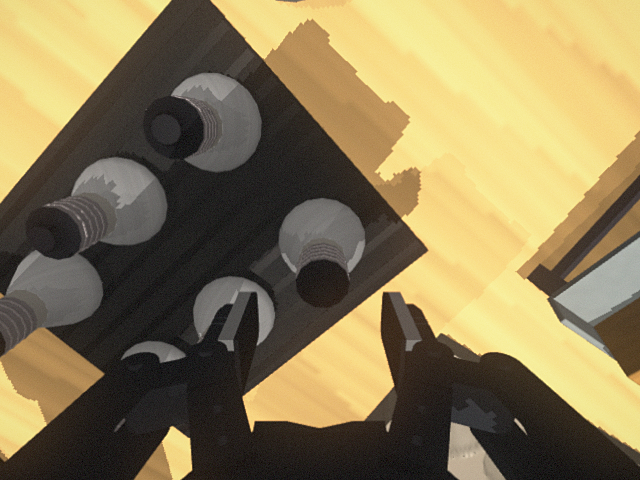

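Run:
```python
from h import *
d=np.load("/tmp/w22.npy",allow_pickle=True).item()
print(cast(d,[(323,283)],82),cast(d,[(322,240)],17)); print("proj tcp axis z82",proj(d,[[551.2,247.5,82],[551,246,17]]))
```

```text
[[552.89781141 247.82090066  82.        ]] [[552.31565796 247.3408108   17.        ]]
proj tcp axis z82 [[321.23731036 285.84122595]
 [322.27529182 242.72192428]]
```

```bash
python3 -m inch '[{"slide":[0.1,0,-1.5],"rot":[0,0,0],"grip":5.2},{"slide":[0,0,-1.5],"rot":[0,0,0],"grip":5.2},{"slide":[0,0,-1.3],"rot":[0,0,0],"grip":5.2},{"slide":[0,0,-0.8],"rot":[0,0,0],"grip":5.2},{"slide":[0,0,-0.4],"rot":[0,0,0],"grip":5.2},{"slide":[0,0,0],"rot":[0,0,0],"grip":4},{"slide":[0,0,0],"rot":[0,0,0],"grip":3},{"slide":[0,0,0],"rot":[0,0,0],"grip":2.4}]'
python3 -m inch '[{"slide":[0,0,0],"rot":[0,0,0],"grip":1.8},{"slide":[0,0,0],"rot":[0,0,0],"grip":1.8},{"slide":[0,0,0.3],"rot":[0,0,0],"grip":1.8},{"slide":[0,0,0.7],"rot":[0,0,0],"grip":1.8},{"slide":[0,0,1.5],"rot":[0,0,0],"grip":1.8},{"slide":[0,0,2.5],"rot":[0,0,0],"grip":1.8},{"slide":[0,0,2.5],"rot":[0,0,0],"grip":1.8},{"slide":[0,0,2.5],"rot":[0,0,0],"grip":1.8}]'
python3 - <<'E'
from h import *
st()
d=snap("wrist"); cv2.imwrite("pics/w23.png",d["bgr"]); s=st(); print((np.array([524.9,-63.9,150])-s["ee_pos"])/10)
E
```

```text
time: 33.05
ee_pos: [552.2, 247.4, 45.9]
eef_rot: [0.641, 0.298, 0.641, -0.3]
force: [-0.5, -0.0, -0.8]
width: 0.298
time: 33.85
ee_pos: [551.4, 247.7, 147.3]
eef_rot: [0.64, 0.298, 0.641, -0.3]
force: [0.1, 0.3, 0.2]
width: 0.295
t 33.85 tcp [551.4 247.7 147.3] x [-0.002 -0.001 -1.   ] z [ 0.643 -0.766 -0.   ] F [0.1 0.3 0.2] w 25.2 q [-0.81  0.73  0.57  1.74 -0.51  0.82 -0.87]
t 33.9 tcp [553.9 248.2 151.3] x [ 0.004  0.001 -1.   ] z [ 0.643 -0.766  0.001] F [ 1.  -1.3  1.9] w 25.0 q [-0.81  0.73  0.57  1.73 -0.51  0.83 -0.88]
[ -2.90382337 -31.21213642  -0.13467358]
```

View pics/w23.png

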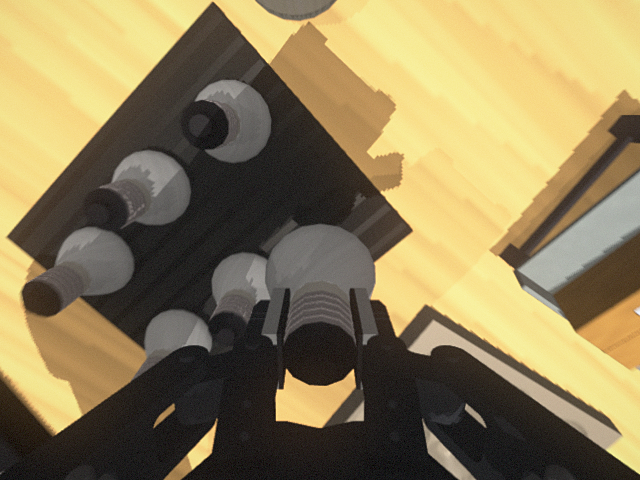

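```bash
python3 -m inch '[{"slide":[-0.35,-2,0],"rot":[0,0,0],"grip":1.8},{"slide":[-0.35,-4,0],"rot":[0,0,0],"grip":1.8},{"slide":[-0.35,-4.5,0],"rot":[0,0,0],"grip":1.8},{"slide":[-0.35,-4.5,0],"rot":[0,0,0],"grip":1.8},{"slide":[-0.35,-4.5,0],"rot":[0,0,0],"grip":1.8},{"slide":[-0.35,-4.5,0],"rot":[0,0,0],"grip":1.8},{"slide":[-0.35,-4.2,0],"rot":[0,0,0],"grip":1.8},{"slide":[-0.3,-2.95,0],"rot":[0,0,0],"grip":1.8}]'
python3 -m inch '[{"slide":[0,0,0],"rot":[0,0,0],"grip":1.8},{"slide":[0,0,-1],"rot":[0,0,0],"grip":1.8},{"slide":[0,0,-1.5],"rot":[0,0,0],"grip":1.8},{"slide":[0,0,-1.5],"rot":[0,0,0],"grip":1.8},{"slide":[0,0,-1],"rot":[0,0,0],"grip":1.8},{"slide":[0,0,-0.5],"rot":[0,0,0],"grip":1.8},{"slide":[0,0,0],"rot":[0,0,0],"grip":1.8},{"slide":[0,0,0],"rot":[0,0,0],"grip":1.8}]'
python3 - <<'E'
from h import *
snap("top");st()
d=snap("wrist"); cv2.imwrite("pics/w24.png",d["bgr"]); np.save("/tmp/w24.npy",d,allow_pickle=True); e=snap("scene"); crop(e,"s24",270,220,410,320,5);st()
E
```

```text
time: 34.7
ee_pos: [523.6, -67.5, 146.5]
eef_rot: [0.64, 0.299, 0.64, -0.301]
force: [0.7, -0.5, 0.6]
width: 0.293
time: 35.5
ee_pos: [524.3, -63.6, 90.4]
eef_rot: [0.64, 0.298, 0.641, -0.3]
force: [-0.0, -0.1, -0.6]
width: 0.292
t 35.55 tcp [524.4 -63.8  90.6] x [-0.002 -0.002 -1.   ] z [ 0.643 -0.766  0.   ] F [-0.2 -0.3  0.3] w 25.3 q [-0.22  0.71  0.44  1.99 -0.54  0.56 -0.28]
t 35.65 tcp [524.4 -63.9  90.7] x [-0.002 -0.002 -1.   ] z [ 0.643 -0.766  0.   ] F [-0.2  0.2 -2.1] w 25.0 q [-0.22  0.71  0.44  1.99 -0.54  0.56 -0.28]
```

View pics/w24.png

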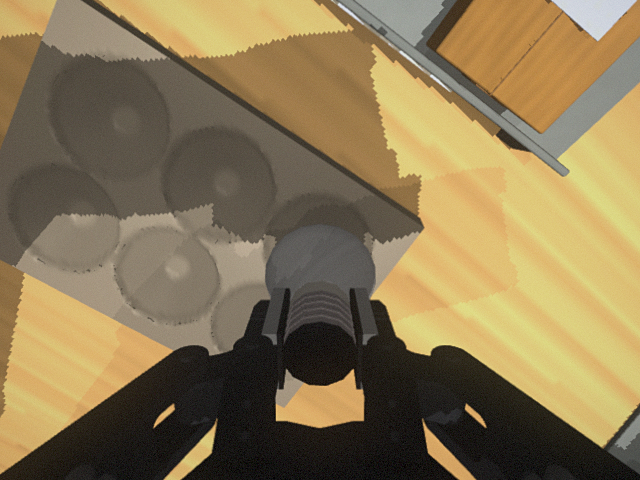

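View pics/s24.png

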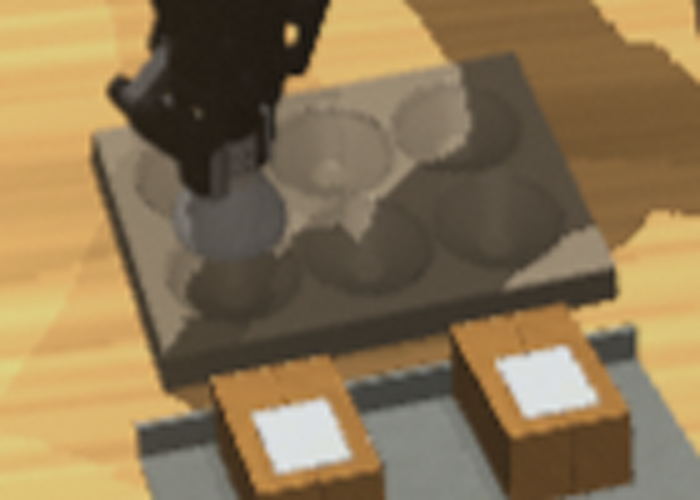

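Run:
```python
from h import *
d=np.load("/tmp/w24.npy",allow_pickle=True).item()
print(cast(d,[(127,121),(228,184),(176,267)],3)[:,:2].round(1).tolist())
```

```text
[[507.2, 72.8], [515.0, 4.3], [446.4, -1.7]]
```

```bash
python3 -m inch '[{"slide":[0.05,0,-1],"rot":[0,0,0],"grip":1.8},{"slide":[0,0,-1],"rot":[0,0,0],"grip":1.8},{"slide":[0,0,-0.8],"rot":[0,0,0],"grip":1.8},{"slide":[0,0,-0.5],"rot":[0,0,0],"grip":1.8},{"slide":[0,0,-0.3],"rot":[0,0,0],"grip":1.8},{"slide":[0,0,-0.1],"rot":[0,0,0],"grip":1.8},{"slide":[0,0,-0.1],"rot":[0,0,0],"grip":1.8},{"slide":[0,0,0],"rot":[0,0,0],"grip":1.8}]'
python3 -m inch '[{"slide":[0,0,-0.1],"rot":[0,0,0],"grip":1.8},{"slide":[0,0,0],"rot":[0,0,0],"grip":1.8},{"slide":[0,0,-0.05],"rot":[0,0,0],"grip":1.8},{"slide":[0,0,0],"rot":[0,0,0],"grip":1.8},{"slide":[0,0,-0.05],"rot":[0,0,0],"grip":1.8},{"slide":[0,0,0],"rot":[0,0,0],"grip":1.8},{"slide":[0,0,0],"rot":[0,0,0],"grip":1.8},{"slide":[0,0,0],"rot":[0,0,0],"grip":1.8}]'
```

```text
time: 36.45
ee_pos: [524.6, -63.9, 52.3]
eef_rot: [0.64, 0.298, 0.641, -0.3]
force: [0.1, 1.0, -0.3]
width: 0.295
time: 37.25
ee_pos: [524.4, -63.9, 50.2]
eef_rot: [0.64, 0.298, 0.642, -0.3]
force: [-0.7, -0.1, -0.6]
width: 0.296
```

```bash
python3 -m inch '[{"slide":[0,0,-0.05],"rot":[0,0,0],"grip":1.8},{"slide":[0,0,0],"rot":[0,0,0],"grip":1.8},{"slide":[0,0,-0.05],"rot":[0,0,0],"grip":1.8},{"slide":[0,0,0],"rot":[0,0,0],"grip":1.8},{"slide":[0,0,-0.05],"rot":[0,0,0],"grip":1.8},{"slide":[0,0,0],"rot":[0,0,0],"grip":1.8},{"slide":[0,0,0],"rot":[0,0,0],"grip":1.8},{"slide":[0,0,0],"rot":[0,0,0],"grip":1.8}]'
```

```text
time: 38.05
ee_pos: [524.6, -63.8, 49.3]
eef_rot: [0.64, 0.298, 0.641, -0.3]
force: [-1.3, 1.3, 7.8]
width: 0.294
```

```bash
python3 -m inch '[{"slide":[0,0,0],"rot":[0,0,0],"grip":2.7},{"slide":[0,0,0],"rot":[0,0,0],"grip":3},{"slide":[0,0,0],"rot":[0,0,0],"grip":3.8},{"slide":[0,0,0],"rot":[0,0,0],"grip":4.6},{"slide":[0,0,0.5],"rot":[0,0,0],"grip":4.6},{"slide":[0,0,2],"rot":[0,0,0],"grip":4.6},{"slide":[0,0,4],"rot":[0,0,0],"grip":4.6},{"slide":[0,0,4],"rot":[0,0,0],"grip":4.6}]'
python3 - <<'E'
from h import *
s=st(); d=snap("wrist"); cv2.imwrite("pics/w25.png",d["bgr"]); np.save("/tmp/w25.npy",d,allow_pickle=True)
s=st();print((np.array([472.5,259.2,150])-s["ee_pos"])/10)
E
```

```text
time: 38.85
ee_pos: [523.7, -64.0, 154.6]
eef_rot: [0.64, 0.298, 0.642, -0.3]
force: [0.2, 0.8, 0.3]
width: 0.535
t 38.85 tcp [523.7 -64.  154.6] x [-0.005 -0.002 -1.   ] z [ 0.642 -0.766 -0.001] F [0.2 0.8 0.3] w 45.7 q [-0.28  0.62  0.53  1.94 -0.46  0.71 -0.34]
t 38.9 tcp [527.5 -65.2 160.6] x [ 0.006 -0.003 -1.   ] z [ 0.642 -0.767  0.006] F [ 1.6 -0.5  3.7] w 46.0 q [-0.28  0.61  0.53  1.94 -0.46  0.71 -0.34]
[-5.49914605 32.44117389 -1.06133808]
```

View pics/w25.png

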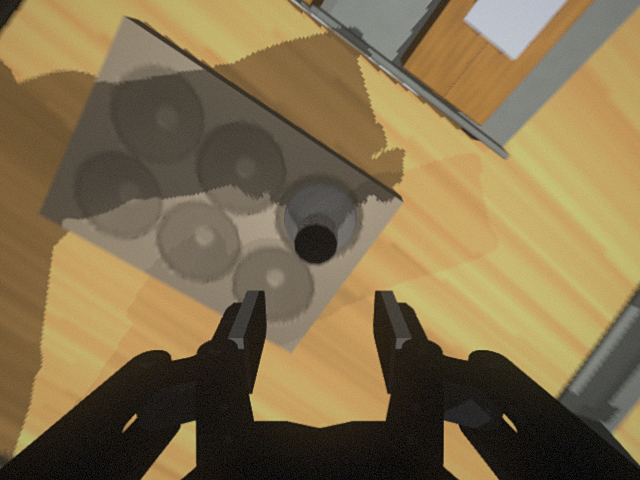

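```bash
python3 -m inch '[{"slide":[-0.65,2,0],"rot":[0,0,0],"grip":5.2},{"slide":[-0.65,4,0],"rot":[0,0,0],"grip":5.2},{"slide":[-0.65,4.7,0],"rot":[0,0,0],"grip":5.2},{"slide":[-0.65,4.7,0],"rot":[0,0,0],"grip":5.2},{"slide":[-0.65,4.7,0],"rot":[0,0,0],"grip":5.2},{"slide":[-0.65,4.7,0],"rot":[0,0,0],"grip":5.2},{"slide":[-0.65,4.4,0],"rot":[0,0,0],"grip":5.2},{"slide":[-0.65,3.1,0],"rot":[0,0,0],"grip":5.2}]'
python3 -m inch '[{"slide":[0,0,0],"rot":[0,0,0],"grip":5.2},{"slide":[0,0,0],"rot":[0,0,0],"grip":5.2},{"slide":[0,0,-1],"rot":[0,0,0],"grip":5.2},{"slide":[0,0,-2],"rot":[0,0,0],"grip":5.2},{"slide":[0,0,-1.5],"rot":[0,0,0],"grip":5.2},{"slide":[0,0,-0.8],"rot":[0,0,0],"grip":5.2},{"slide":[0,0,0],"rot":[0,0,0],"grip":5.2},{"slide":[0,0,0],"rot":[0,0,0],"grip":5.2}]'
python3 - <<'E'
from h import *
s=st(); d=snap("wrist"); cv2.imwrite("pics/w26.png",d["bgr"]); np.save("/tmp/w26.npy",d,allow_pickle=True)
p=s["ee_pos"]; print("axis at z82,17 px",proj(d,[[p[0],p[1],82],[p[0],p[1],17]]).round(0).tolist())
E
```

```text
time: 39.7
ee_pos: [471.5, 262.9, 153.7]
eef_rot: [0.641, 0.297, 0.642, -0.298]
force: [0.6, 0.6, 0.6]
width: 0.609
time: 40.5
ee_pos: [473.0, 258.3, 100.9]
eef_rot: [0.64, 0.298, 0.641, -0.3]
force: [-0.4, 0.6, 0.0]
width: 0.607
t 40.5 tcp [473.  258.3 100.9] x [-0.002 -0.002 -1.   ] z [ 0.642 -0.767 -0.   ] F [-0.4  0.6  0. ] w 51.8 q [-0.88  0.72  0.51  1.95 -0.58  0.62 -0.86]
axis at z82,17 px [[321.0, 286.0], [321.0, 241.0]]
```

View pics/w26.png

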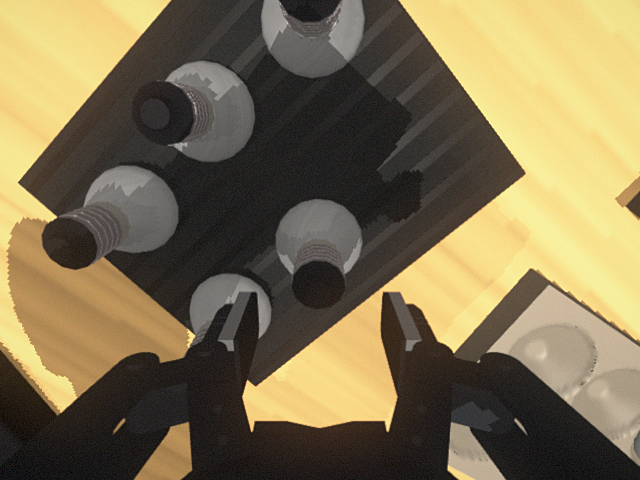

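```bash
python3 -m inch '[{"slide":[0,0,-1.5],"rot":[0,0,0],"grip":5.2},{"slide":[0,0,-1.5],"rot":[0,0,0],"grip":5.2},{"slide":[0,0,-1.3],"rot":[0,0,0],"grip":5.2},{"slide":[0,0,-0.8],"rot":[0,0,0],"grip":5.2},{"slide":[0,0,-0.4],"rot":[0,0,0],"grip":5.2},{"slide":[0,0,0],"rot":[0,0,0],"grip":4},{"slide":[0,0,0],"rot":[0,0,0],"grip":3},{"slide":[0,0,0],"rot":[0,0,0],"grip":2.4}]'
python3 -m inch '[{"slide":[0,0,0],"rot":[0,0,0],"grip":1.8},{"slide":[0,0,0],"rot":[0,0,0],"grip":1.8},{"slide":[0,0,0.3],"rot":[0,0,0],"grip":1.8},{"slide":[0,0,0.7],"rot":[0,0,0],"grip":1.8},{"slide":[0,0,1.5],"rot":[0,0,0],"grip":1.8},{"slide":[0,0,2.5],"rot":[0,0,0],"grip":1.8},{"slide":[0,0,3],"rot":[0,0,0],"grip":1.8},{"slide":[0,0,3],"rot":[0,0,0],"grip":1.8}]'
python3 - <<'E'
from h import *
s=st();print((np.array([516,3.5,150])-s["ee_pos"])/10)
E
```

```text
time: 41.35
ee_pos: [472.8, 259.2, 46.3]
eef_rot: [0.64, 0.298, 0.641, -0.3]
force: [-0.3, -0.5, 0.7]
width: 0.295
time: 42.15
ee_pos: [472.0, 258.9, 156.9]
eef_rot: [0.64, 0.298, 0.642, -0.3]
force: [-0.5, 0.7, -0.4]
width: 0.294
t 42.15 tcp [472.  258.9 156.9] x [-0.003 -0.002 -1.   ] z [ 0.643 -0.766 -0.   ] F [-0.5  0.7 -0.4] w 25.1 q [-0.93  0.64  0.59  1.91 -0.51  0.74 -0.92]
[  4.39985104 -25.54264356  -0.68628078]
```

```bash
python3 -m inch '[{"slide":[0.54,-2,0],"rot":[0,0,0],"grip":1.8},{"slide":[0.54,-3.5,0],"rot":[0,0,0],"grip":1.8},{"slide":[0.54,-4,0],"rot":[0,0,0],"grip":1.8},{"slide":[0.54,-4,0],"rot":[0,0,0],"grip":1.8},{"slide":[0.54,-4,0],"rot":[0,0,0],"grip":1.8},{"slide":[0.54,-4,0],"rot":[0,0,0],"grip":1.8},{"slide":[0.54,-3,0],"rot":[0,0,0],"grip":1.8},{"slide":[0.54,-1.05,0],"rot":[0,0,0],"grip":1.8}]'
python3 -m inch '[{"slide":[0,0,0],"rot":[0,0,0],"grip":1.8},{"slide":[0,0,-1],"rot":[0,0,0],"grip":1.8},{"slide":[0,0,-1.5],"rot":[0,0,0],"grip":1.8},{"slide":[0,0,-2],"rot":[0,0,0],"grip":1.8},{"slide":[0,0,-2],"rot":[0,0,0],"grip":1.8},{"slide":[0,0,-1],"rot":[0,0,0],"grip":1.8},{"slide":[0,0,0],"rot":[0,0,0],"grip":1.8},{"slide":[0,0,0],"rot":[0,0,0],"grip":1.8}]'
python3 - <<'E'
from h import *
s=st(); d=snap("wrist"); cv2.imwrite("pics/w27.png",d["bgr"]); np.save("/tmp/w27.npy",d,allow_pickle=True)
E
```

```text
time: 42.95
ee_pos: [515.6, -0.5, 156.4]
eef_rot: [0.64, 0.299, 0.64, -0.302]
force: [0.5, -0.3, -1.4]
width: 0.291
time: 43.75
ee_pos: [515.7, 4.4, 80.7]
eef_rot: [0.64, 0.297, 0.642, -0.299]
force: [0.5, -0.0, -0.7]
width: 0.291
t 43.75 tcp [515.7   4.4  80.7] x [-0.003 -0.002 -1.   ] z [ 0.644 -0.765 -0.001] F [ 0.5 -0.  -0.7] w 24.9 q [-0.35  0.72  0.43  2.02 -0.58  0.52 -0.37]
```

View pics/w27.png

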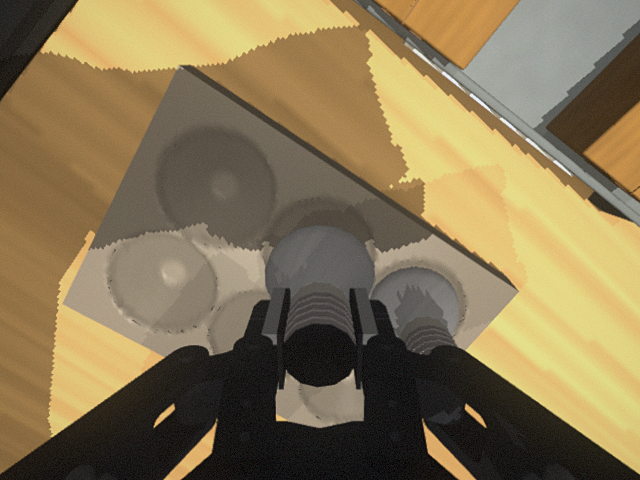

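```bash
python3 -m inch '[{"slide":[0,0,-1],"rot":[0,0,0],"grip":1.8},{"slide":[0,0,-0.8],"rot":[0,0,0],"grip":1.8},{"slide":[0,0,-0.5],"rot":[0,0,0],"grip":1.8},{"slide":[0,0,-0.3],"rot":[0,0,0],"grip":1.8},{"slide":[0,0,-0.1],"rot":[0,0,0],"grip":1.8},{"slide":[0,0,-0.1],"rot":[0,0,0],"grip":1.8},{"slide":[0,0,-0.1],"rot":[0,0,0],"grip":1.8},{"slide":[0,0,0],"rot":[0,0,0],"grip":1.8}]'
python3 -m inch '[{"slide":[0,0,-0.05],"rot":[0,0,0],"grip":1.8},{"slide":[0,0,0],"rot":[0,0,0],"grip":1.8},{"slide":[0,0,-0.05],"rot":[0,0,0],"grip":1.8},{"slide":[0,0,0],"rot":[0,0,0],"grip":1.8},{"slide":[0,0,-0.05],"rot":[0,0,0],"grip":1.8},{"slide":[0,0,0],"rot":[0,0,0],"grip":1.8},{"slide":[0,0,0],"rot":[0,0,0],"grip":1.8},{"slide":[0,0,0],"rot":[0,0,0],"grip":1.8}]'
```

```text
time: 44.6
ee_pos: [515.7, 3.7, 51.7]
eef_rot: [0.64, 0.298, 0.641, -0.3]
force: [-0.9, -0.8, -1.1]
width: 0.292
time: 45.4
ee_pos: [515.9, 3.8, 50.4]
eef_rot: [0.64, 0.298, 0.641, -0.3]
force: [0.9, 0.8, 2.2]
width: 0.292
```

```bash
python3 -m inch '[{"slide":[0,0,-0.05],"rot":[0,0,0],"grip":1.8},{"slide":[0,0,0],"rot":[0,0,0],"grip":1.8},{"slide":[0,0,-0.05],"rot":[0,0,0],"grip":1.8},{"slide":[0,0,0],"rot":[0,0,0],"grip":1.8},{"slide":[0,0,0],"rot":[0,0,0],"grip":1.8},{"slide":[0,0,0],"rot":[0,0,0],"grip":1.8},{"slide":[0,0,0],"rot":[0,0,0],"grip":1.8},{"slide":[0,0,0],"rot":[0,0,0],"grip":1.8}]'
```

```text
time: 46.2
ee_pos: [516.3, 4.2, 49.9]
eef_rot: [0.641, 0.298, 0.641, -0.299]
force: [-0.6, 1.7, 9.1]
width: 0.292
```

```bash
python3 -m inch '[{"slide":[0,0,0],"rot":[0,0,0],"grip":2.7},{"slide":[0,0,0],"rot":[0,0,0],"grip":3},{"slide":[0,0,0],"rot":[0,0,0],"grip":3.8},{"slide":[0,0,0],"rot":[0,0,0],"grip":4.6},{"slide":[0,0,0.5],"rot":[0,0,0],"grip":4.6},{"slide":[0,0,2],"rot":[0,0,0],"grip":4.6},{"slide":[0,0,4],"rot":[0,0,0],"grip":4.6},{"slide":[0,0,4],"rot":[0,0,0],"grip":4.6}]'
python3 - <<'E'
from h import *
s=st();print((np.array([393,273.5,150])-s["ee_pos"])/10)
E
```

```text
time: 47.0
ee_pos: [514.8, 3.3, 155.1]
eef_rot: [0.64, 0.298, 0.642, -0.3]
force: [1.3, 0.4, 0.1]
width: 0.538
t 47.0 tcp [514.8   3.3 155.1] x [-0.005 -0.002 -1.   ] z [ 0.642 -0.766 -0.001] F [1.3 0.4 0.1] w 46.0 q [-0.43  0.61  0.55  1.98 -0.48  0.69 -0.45]
[-12.18027298  27.0204044   -0.50967522]
```

```bash
python3 -m inch '[{"slide":[-1.2,2,0],"rot":[0,0,0],"grip":5.2},{"slide":[-1.6,3.5,0],"rot":[0,0,0],"grip":5.2},{"slide":[-1.7,4,0],"rot":[0,0,0],"grip":5.2},{"slide":[-1.7,4,0],"rot":[0,0,0],"grip":5.2},{"slide":[-1.7,4,0],"rot":[0,0,0],"grip":5.2},{"slide":[-1.7,4,0],"rot":[0,0,0],"grip":5.2},{"slide":[-1.6,3.5,0],"rot":[0,0,0],"grip":5.2},{"slide":[-1.1,2,0],"rot":[0,0,0],"grip":5.2}]'
python3 -m inch '[{"slide":[0,0,0],"rot":[0,0,0],"grip":5.2},{"slide":[0,0,0],"rot":[0,0,0],"grip":5.2},{"slide":[0,0,-1],"rot":[0,0,0],"grip":5.2},{"slide":[0,0,-2],"rot":[0,0,0],"grip":5.2},{"slide":[0,0,-1.5],"rot":[0,0,0],"grip":5.2},{"slide":[0,0,-0.8],"rot":[0,0,0],"grip":5.2},{"slide":[0,0,0],"rot":[0,0,0],"grip":5.2},{"slide":[0,0,0],"rot":[0,0,0],"grip":5.2}]'
python3 - <<'E'
from h import *
s=st(); d=snap("wrist"); cv2.imwrite("pics/w28.png",d["bgr"]); np.save("/tmp/w28.npy",d,allow_pickle=True)
p=s["ee_pos"]; print("axis at z82,17 px",proj(d,[[p[0],p[1],82],[p[0],p[1],17]]).round(0).tolist())
E
```

```text
time: 47.8
ee_pos: [390.8, 276.8, 154.2]
eef_rot: [0.64, 0.297, 0.642, -0.298]
force: [1.0, 0.6, 0.6]
width: 0.61
time: 48.6
ee_pos: [393.2, 273.0, 101.3]
eef_rot: [0.64, 0.298, 0.641, -0.3]
force: [-0.3, -0.3, -0.9]
width: 0.609
t 48.6 tcp [393.2 273.  101.3] x [-0.002 -0.002 -1.   ] z [ 0.642 -0.767 -0.   ] F [-0.3 -0.3 -0.9] w 52.0 q [-1.    0.66  0.5   2.11 -0.63  0.52 -0.9 ]
axis at z82,17 px [[321.0, 286.0], [321.0, 241.0]]
```

View pics/w28.png

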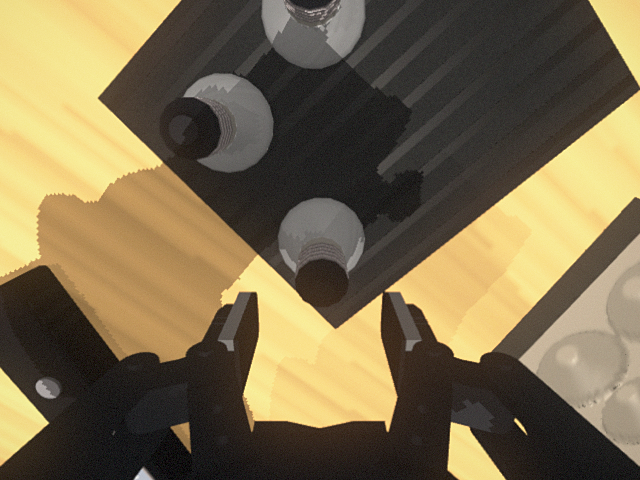

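```bash
python3 -m inch '[{"slide":[0.1,0.1,-1.5],"rot":[0,0,0],"grip":5.2},{"slide":[0,0,-1.5],"rot":[0,0,0],"grip":5.2},{"slide":[0,0,-1.3],"rot":[0,0,0],"grip":5.2},{"slide":[0,0,-0.8],"rot":[0,0,0],"grip":5.2},{"slide":[0,0,-0.4],"rot":[0,0,0],"grip":5.2},{"slide":[0,0,0],"rot":[0,0,0],"grip":4},{"slide":[0,0,0],"rot":[0,0,0],"grip":3},{"slide":[0,0,0],"rot":[0,0,0],"grip":2.4}]'
python3 -m inch '[{"slide":[0,0,0],"rot":[0,0,0],"grip":1.8},{"slide":[0,0,0],"rot":[0,0,0],"grip":1.8},{"slide":[0,0,0.3],"rot":[0,0,0],"grip":1.8},{"slide":[0,0,0.7],"rot":[0,0,0],"grip":1.8},{"slide":[0,0,1.5],"rot":[0,0,0],"grip":1.8},{"slide":[0,0,2.5],"rot":[0,0,0],"grip":1.8},{"slide":[0,0,3],"rot":[0,0,0],"grip":1.8},{"slide":[0,0,3],"rot":[0,0,0],"grip":1.8}]'
python3 - <<'E'
from h import *
s=st();snap("wrist");s=st();print((np.array([507.5,71.5,150])-s["ee_pos"])/10)
E
```

```text
time: 49.45
ee_pos: [394.1, 274.8, 46.9]
eef_rot: [0.64, 0.298, 0.641, -0.299]
force: [-0.4, -0.8, 1.7]
width: 0.296
time: 50.25
ee_pos: [393.2, 274.4, 157.4]
eef_rot: [0.64, 0.298, 0.642, -0.3]
force: [0.3, 0.3, -0.8]
width: 0.294
t 50.25 tcp [393.2 274.4 157.4] x [-0.003 -0.002 -1.   ] z [ 0.643 -0.766 -0.   ] F [ 0.3  0.3 -0.8] w 25.1 q [-1.08  0.58  0.62  2.07 -0.54  0.66 -0.98]
t 50.3 tcp [395.6 275.4 161.3] x [ 0.002  0.002 -1.   ] z [ 0.642 -0.766 -0.   ] F [ 0.9 -0.2  1.6] w 24.9 q [-1.08  0.57  0.62  2.06 -0.54  0.67 -0.98]
[ 11.19232644 -20.39195382  -1.12575306]
```

```bash
python3 -m inch '[{"slide":[0.8,-1.5,0],"rot":[0,0,0],"grip":1.8},{"slide":[1.5,-2.7,0],"rot":[0,0,0],"grip":1.8},{"slide":[1.7,-3,0],"rot":[0,0,0],"grip":1.8},{"slide":[1.7,-3,0],"rot":[0,0,0],"grip":1.8},{"slide":[1.7,-3,0],"rot":[0,0,0],"grip":1.8},{"slide":[1.7,-3,0],"rot":[0,0,0],"grip":1.8},{"slide":[1.4,-2.6,0],"rot":[0,0,0],"grip":1.8},{"slide":[0.8,-1.5,0],"rot":[0,0,0],"grip":1.8}]'
python3 -m inch '[{"slide":[0,0,0],"rot":[0,0,0],"grip":1.8},{"slide":[0,0,-1],"rot":[0,0,0],"grip":1.8},{"slide":[0,0,-1.5],"rot":[0,0,0],"grip":1.8},{"slide":[0,0,-2],"rot":[0,0,0],"grip":1.8},{"slide":[0,0,-2],"rot":[0,0,0],"grip":1.8},{"slide":[0,0,-1],"rot":[0,0,0],"grip":1.8},{"slide":[0,0,0],"rot":[0,0,0],"grip":1.8},{"slide":[0,0,0],"rot":[0,0,0],"grip":1.8}]'
python3 - <<'E'
from h import *
s=st(); d=snap("wrist"); cv2.imwrite("pics/w29.png",d["bgr"]); np.save("/tmp/w29.npy",d,allow_pickle=True)
E
```

```text
time: 51.1
ee_pos: [507.6, 68.8, 156.6]
eef_rot: [0.64, 0.299, 0.64, -0.301]
force: [0.4, 0.7, -0.3]
width: 0.285
time: 51.9
ee_pos: [506.5, 72.1, 81.3]
eef_rot: [0.64, 0.298, 0.642, -0.3]
force: [0.8, -0.6, -0.6]
width: 0.292
t 51.9 tcp [506.5  72.1  81.3] x [-0.003 -0.002 -1.   ] z [ 0.643 -0.766 -0.001] F [ 0.8 -0.6 -0.6] w 24.9 q [-0.49  0.72  0.45  2.03 -0.61  0.53 -0.47]
```

View pics/w29.png

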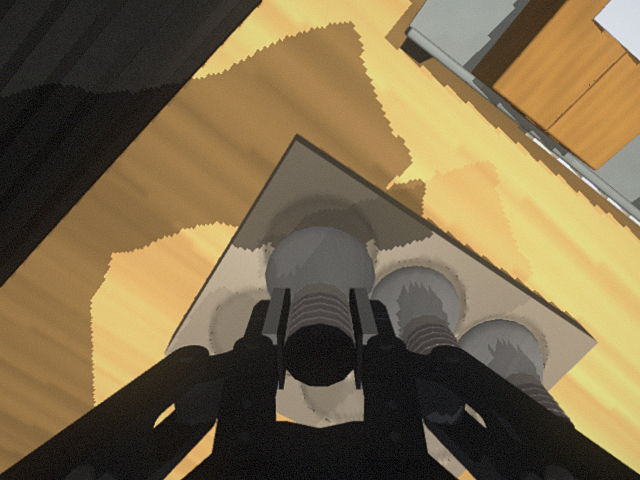

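```bash
python3 -m inch '[{"slide":[0.05,-0.05,-1],"rot":[0,0,0],"grip":1.8},{"slide":[0,0,-0.8],"rot":[0,0,0],"grip":1.8},{"slide":[0,0,-0.5],"rot":[0,0,0],"grip":1.8},{"slide":[0,0,-0.3],"rot":[0,0,0],"grip":1.8},{"slide":[0,0,-0.1],"rot":[0,0,0],"grip":1.8},{"slide":[0,0,-0.1],"rot":[0,0,0],"grip":1.8},{"slide":[0,0,-0.1],"rot":[0,0,0],"grip":1.8},{"slide":[0,0,0],"rot":[0,0,0],"grip":1.8}]'
python3 -m inch '[{"slide":[0,0,-0.05],"rot":[0,0,0],"grip":1.8},{"slide":[0,0,0],"rot":[0,0,0],"grip":1.8},{"slide":[0,0,-0.05],"rot":[0,0,0],"grip":1.8},{"slide":[0,0,0],"rot":[0,0,0],"grip":1.8},{"slide":[0,0,-0.05],"rot":[0,0,0],"grip":1.8},{"slide":[0,0,0],"rot":[0,0,0],"grip":1.8},{"slide":[0,0,0],"rot":[0,0,0],"grip":1.8},{"slide":[0,0,0],"rot":[0,0,0],"grip":1.8}]'
```

```text
time: 52.75
ee_pos: [507.2, 71.2, 52.2]
eef_rot: [0.64, 0.298, 0.641, -0.3]
force: [-0.8, -0.3, -1.1]
width: 0.294
time: 53.55
ee_pos: [507.7, 71.6, 51.2]
eef_rot: [0.641, 0.298, 0.641, -0.299]
force: [0.9, 1.5, 5.4]
width: 0.294
```

```bash
python3 -m inch '[{"slide":[0,0,-0.05],"rot":[0,0,0],"grip":1.8},{"slide":[0,0,0],"rot":[0,0,0],"grip":1.8},{"slide":[0,0,-0.05],"rot":[0,0,0],"grip":1.8},{"slide":[0,0,0],"rot":[0,0,0],"grip":1.8},{"slide":[0,0,0],"rot":[0,0,0],"grip":1.8},{"slide":[0,0,0],"rot":[0,0,0],"grip":1.8},{"slide":[0,0,0],"rot":[0,0,0],"grip":1.8},{"slide":[0,0,0],"rot":[0,0,0],"grip":1.8}]'
```

```text
time: 54.35
ee_pos: [508.1, 72.0, 50.7]
eef_rot: [0.641, 0.299, 0.641, -0.299]
force: [-0.5, 1.5, 10.4]
width: 0.294
```

```bash
python3 -m inch '[{"slide":[0,0,0],"rot":[0,0,0],"grip":2.7},{"slide":[0,0,0],"rot":[0,0,0],"grip":3},{"slide":[0,0,0],"rot":[0,0,0],"grip":3.8},{"slide":[0,0,0],"rot":[0,0,0],"grip":4.6},{"slide":[0,0,0.5],"rot":[0,0,0],"grip":4.6},{"slide":[0,0,2],"rot":[0,0,0],"grip":4.6},{"slide":[0,0,4],"rot":[0,0,0],"grip":4.6},{"slide":[0,0,4],"rot":[0,0,0],"grip":4.6}]'
python3 - <<'E'
from h import *
s=st(); d=snap("wrist"); cv2.imwrite("pics/w30.png",d["bgr"])
s=st();print((np.array([413.5,362.5,150])-s["ee_pos"])/10)
E
```

```text
time: 55.15
ee_pos: [506.4, 70.7, 155.6]
eef_rot: [0.64, 0.297, 0.642, -0.301]
force: [0.6, 1.6, 0.3]
width: 0.541
t 55.15 tcp [506.4  70.7 155.6] x [-0.005 -0.003 -1.   ] z [ 0.642 -0.766 -0.001] F [0.6 1.6 0.3] w 46.2 q [-0.57  0.61  0.58  1.98 -0.5   0.7  -0.56]
t 55.2 tcp [510.2  70.5 161.4] x [ 0.005 -0.001 -1.   ] z [ 0.642 -0.767  0.004] F [1.9 0.3 2.9] w 45.7 q [-0.58  0.6   0.58  1.98 -0.5   0.7  -0.56]
[-9.66931343 29.20200942 -1.13803623]
```

View pics/w30.png

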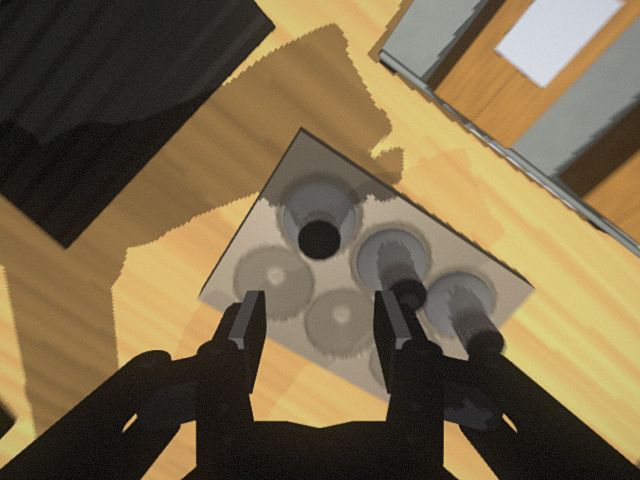

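```bash
python3 -m inch '[{"slide":[-0.7,2,0],"rot":[0,0,0],"grip":5.2},{"slide":[-1.2,4,0],"rot":[0,0,0],"grip":5.2},{"slide":[-1.4,4.3,0],"rot":[0,0,0],"grip":5.2},{"slide":[-1.4,4.3,0],"rot":[0,0,0],"grip":5.2},{"slide":[-1.4,4.3,0],"rot":[0,0,0],"grip":5.2},{"slide":[-1.4,4.3,0],"rot":[0,0,0],"grip":5.2},{"slide":[-1.2,3.8,0],"rot":[0,0,0],"grip":5.2},{"slide":[-0.7,2.2,0],"rot":[0,0,0],"grip":5.2}]'
python3 -m inch '[{"slide":[0,0,0],"rot":[0,0,0],"grip":5.2},{"slide":[0,0,0],"rot":[0,0,0],"grip":5.2},{"slide":[0,0,-1],"rot":[0,0,0],"grip":5.2},{"slide":[0,0,-2],"rot":[0,0,0],"grip":5.2},{"slide":[0,0,-1.5],"rot":[0,0,0],"grip":5.2},{"slide":[0,0,-0.8],"rot":[0,0,0],"grip":5.2},{"slide":[0,0,0],"rot":[0,0,0],"grip":5.2},{"slide":[0,0,0],"rot":[0,0,0],"grip":5.2}]'
python3 - <<'E'
from h import *
s=st(); d=snap("wrist"); cv2.imwrite("pics/w31.png",d["bgr"]); np.save("/tmp/w31.npy",d,allow_pickle=True)
p=s["ee_pos"]; print("axis at z82,17 px",proj(d,[[p[0],p[1],82],[p[0],p[1],17]]).round(0).tolist())
E
```

```text
time: 56.0
ee_pos: [411.0, 367.0, 154.6]
eef_rot: [0.64, 0.297, 0.643, -0.298]
force: [0.4, 1.0, -0.5]
width: 0.608
time: 56.8
ee_pos: [413.8, 362.5, 101.9]
eef_rot: [0.64, 0.298, 0.641, -0.3]
force: [1.0, 0.4, 0.8]
width: 0.61
t 56.8 tcp [413.8 362.5 101.9] x [-0.002 -0.002 -1.   ] z [ 0.642 -0.767 -0.   ] F [1.  0.4 0.8] w 52.1 q [-1.12  0.74  0.56  1.92 -0.62  0.66 -1.05]
axis at z82,17 px [[321.0, 285.0], [321.0, 241.0]]
```

View pics/w31.png

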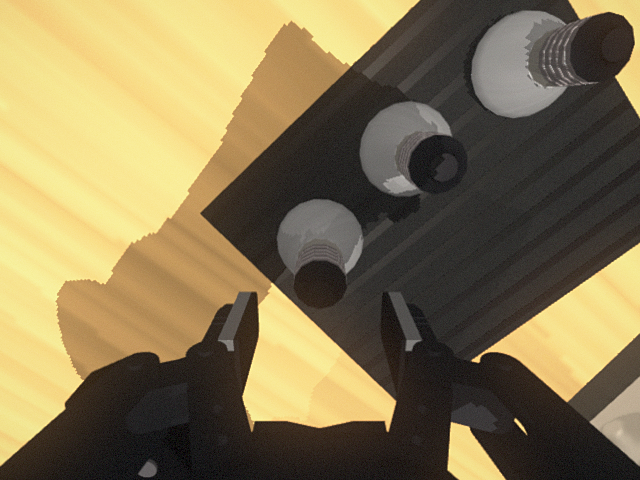

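```bash
python3 -m inch '[{"slide":[0,0,-1.5],"rot":[0,0,0],"grip":5.2},{"slide":[0,0,-1.5],"rot":[0,0,0],"grip":5.2},{"slide":[0,0,-1.3],"rot":[0,0,0],"grip":5.2},{"slide":[0,0,-0.8],"rot":[0,0,0],"grip":5.2},{"slide":[0,0,-0.45],"rot":[0,0,0],"grip":5.2},{"slide":[0,0,0],"rot":[0,0,0],"grip":4},{"slide":[0,0,0],"rot":[0,0,0],"grip":3},{"slide":[0,0,0],"rot":[0,0,0],"grip":2.4}]'
python3 -m inch '[{"slide":[0,0,0],"rot":[0,0,0],"grip":1.8},{"slide":[0,0,0],"rot":[0,0,0],"grip":1.8},{"slide":[0,0,0.3],"rot":[0,0,0],"grip":1.8},{"slide":[0,0,0.7],"rot":[0,0,0],"grip":1.8},{"slide":[0,0,1.5],"rot":[0,0,0],"grip":1.8},{"slide":[0,0,2.5],"rot":[0,0,0],"grip":1.8},{"slide":[0,0,3],"rot":[0,0,0],"grip":1.8},{"slide":[0,0,3],"rot":[0,0,0],"grip":1.8}]'
python3 -m inch '[{"slide":[0.34,-2,0],"rot":[0,0,0],"grip":1.8},{"slide":[0.33,-4,0],"rot":[0,0,0],"grip":1.8},{"slide":[0.33,-4.5,0],"rot":[0,0,0],"grip":1.8},{"slide":[0.33,-4.5,0],"rot":[0,0,0],"grip":1.8},{"slide":[0.33,-4.5,0],"rot":[0,0,0],"grip":1.8},{"slide":[0.33,-4.5,0],"rot":[0,0,0],"grip":1.8},{"slide":[0.33,-4,0],"rot":[0,0,0],"grip":1.8},{"slide":[0.33,-2,0],"rot":[0,0,0],"grip":1.8}]'
python3 -m inch '[{"slide":[0,0,0],"rot":[0,0,0],"grip":1.8},{"slide":[0,0,-1],"rot":[0,0,0],"grip":1.8},{"slide":[0,0,-1.5],"rot":[0,0,0],"grip":1.8},{"slide":[0,0,-2],"rot":[0,0,0],"grip":1.8},{"slide":[0,0,-2],"rot":[0,0,0],"grip":1.8},{"slide":[0,0,-1],"rot":[0,0,0],"grip":1.8},{"slide":[0,0,0],"rot":[0,0,0],"grip":1.8},{"slide":[0,0,0],"rot":[0,0,0],"grip":1.8}]'
python3 - <<'E'
from h import *
s=st(); d=snap("wrist"); cv2.imwrite("pics/w32.png",d["bgr"]); np.save("/tmp/w32.npy",d,allow_pickle=True)
E
```

```text
time: 57.65
ee_pos: [413.6, 363.3, 46.8]
eef_rot: [0.64, 0.298, 0.641, -0.299]
force: [0.7, -0.6, 1.5]
width: 0.295
time: 58.45
ee_pos: [412.7, 362.9, 157.3]
eef_rot: [0.64, 0.298, 0.642, -0.3]
force: [0.5, 0.8, -1.6]
width: 0.292
time: 59.25
ee_pos: [439.4, 59.4, 156.8]
eef_rot: [0.64, 0.299, 0.64, -0.302]
force: [0.2, 0.4, -1.3]
width: 0.29
time: 60.05
ee_pos: [439.7, 63.7, 81.2]
eef_rot: [0.64, 0.298, 0.642, -0.299]
force: [0.4, -0.7, -1.0]
width: 0.29
t 60.05 tcp [439.7  63.7  81.2] x [-0.003 -0.002 -1.   ] z [ 0.644 -0.765 -0.001] F [ 0.4 -0.7 -1. ] w 24.8 q [-0.48  0.65  0.4   2.21 -0.66  0.4  -0.4 ]
```

View pics/w32.png

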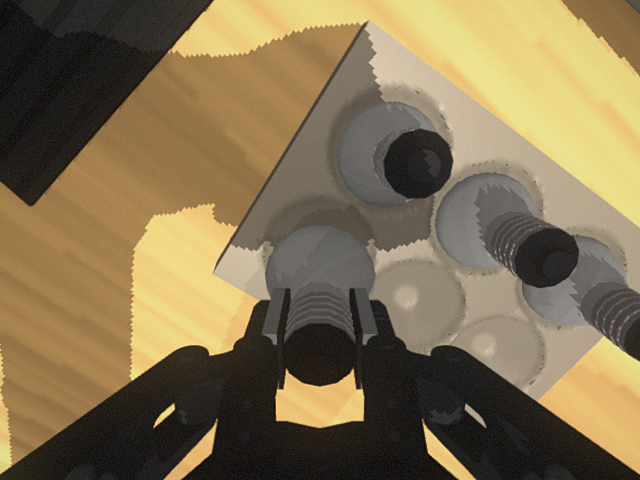

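```bash
python3 -m inch '[{"slide":[0.03,-0.05,-1],"rot":[0,0,0],"grip":1.8},{"slide":[0,0,-0.8],"rot":[0,0,0],"grip":1.8},{"slide":[0,0,-0.5],"rot":[0,0,0],"grip":1.8},{"slide":[0,0,-0.3],"rot":[0,0,0],"grip":1.8},{"slide":[0,0,-0.1],"rot":[0,0,0],"grip":1.8},{"slide":[0,0,-0.1],"rot":[0,0,0],"grip":1.8},{"slide":[0,0,-0.1],"rot":[0,0,0],"grip":1.8},{"slide":[0,0,0],"rot":[0,0,0],"grip":1.8}]'
python3 -m inch '[{"slide":[0,0,-0.05],"rot":[0,0,0],"grip":1.8},{"slide":[0,0,0],"rot":[0,0,0],"grip":1.8},{"slide":[0,0,-0.05],"rot":[0,0,0],"grip":1.8},{"slide":[0,0,0],"rot":[0,0,0],"grip":1.8},{"slide":[0,0,-0.05],"rot":[0,0,0],"grip":1.8},{"slide":[0,0,0],"rot":[0,0,0],"grip":1.8},{"slide":[0,0,0],"rot":[0,0,0],"grip":1.8},{"slide":[0,0,0],"rot":[0,0,0],"grip":1.8}]'
```

```text
time: 60.9
ee_pos: [440.0, 62.6, 52.2]
eef_rot: [0.64, 0.298, 0.641, -0.3]
force: [0.9, 0.4, -0.2]
width: 0.294
time: 61.7
ee_pos: [440.3, 63.0, 51.0]
eef_rot: [0.64, 0.298, 0.641, -0.299]
force: [-0.4, 1.4, 5.4]
width: 0.29
```

```bash
python3 -m inch '[{"slide":[0,0,-0.05],"rot":[0,0,0],"grip":1.8},{"slide":[0,0,0],"rot":[0,0,0],"grip":1.8},{"slide":[0,0,-0.05],"rot":[0,0,0],"grip":1.8},{"slide":[0,0,0],"rot":[0,0,0],"grip":1.8},{"slide":[0,0,0],"rot":[0,0,0],"grip":2.7},{"slide":[0,0,0],"rot":[0,0,0],"grip":3},{"slide":[0,0,0],"rot":[0,0,0],"grip":3.8},{"slide":[0,0,0],"rot":[0,0,0],"grip":4.6}]'
python3 -m inch '[{"slide":[0,0,0],"rot":[0,0,0],"grip":4.6},{"slide":[0,0,0.5],"rot":[0,0,0],"grip":4.6},{"slide":[0,0,2],"rot":[0,0,0],"grip":4.6},{"slide":[0,0,4],"rot":[0,0,0],"grip":4.6},{"slide":[0,0,4],"rot":[0,0,0],"grip":4.6},{"slide":[0,0,0],"rot":[0,0,0],"grip":4.6},{"slide":[0,0,0],"rot":[0,0,0],"grip":4.6},{"slide":[0,0,0],"rot":[0,0,0],"grip":4.6}]'
python3 - <<'E'
from h import *
s=st(); d=snap("wrist"); cv2.imwrite("pics/w33.png",d["bgr"])
s=st();print((np.array([492.3,360,150])-s["ee_pos"])/10)
E
```

```text
time: 62.5
ee_pos: [439.7, 62.4, 49.5]
eef_rot: [0.64, 0.298, 0.642, -0.3]
force: [-0.3, -0.6, -0.2]
width: 0.54
time: 63.3
ee_pos: [439.2, 62.9, 154.2]
eef_rot: [0.64, 0.298, 0.642, -0.3]
force: [-0.2, 0.1, -0.1]
width: 0.542
t 63.3 tcp [439.2  62.9 154.2] x [-0.004 -0.002 -1.   ] z [ 0.643 -0.766 -0.001] F [-0.2  0.1 -0.1] w 46.2 q [-0.61  0.54  0.59  2.16 -0.53  0.6  -0.51]
t 63.35 tcp [439.   62.7 153.9] x [-0.005 -0.002 -1.   ] z [ 0.643 -0.766 -0.002] F [-1.1  0.1  0. ] w 45.9 q [-0.61  0.54  0.59  2.16 -0.53  0.6  -0.51]
[ 5.32657557 29.728884   -0.39120082]
```

View pics/w33.png

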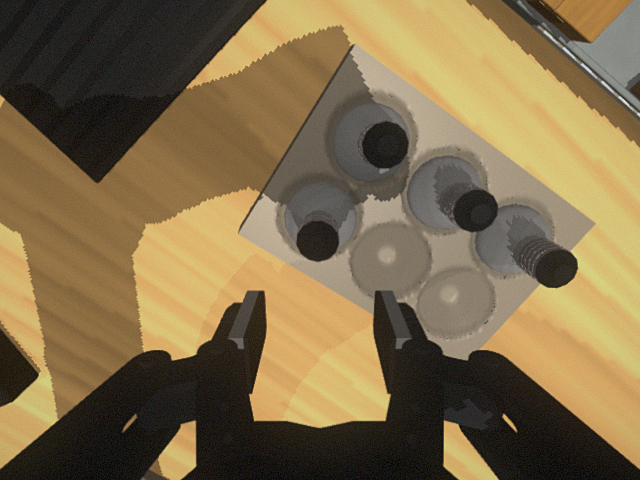

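```bash
python3 -m inch '[{"slide":[0.66,2,0],"rot":[0,0,0],"grip":5.2},{"slide":[0.66,4,0],"rot":[0,0,0],"grip":5.2},{"slide":[0.66,4.4,0],"rot":[0,0,0],"grip":5.2},{"slide":[0.66,4.4,0],"rot":[0,0,0],"grip":5.2},{"slide":[0.66,4.4,0],"rot":[0,0,0],"grip":5.2},{"slide":[0.66,4.4,0],"rot":[0,0,0],"grip":5.2},{"slide":[0.66,4,0],"rot":[0,0,0],"grip":5.2},{"slide":[0.66,2.15,0],"rot":[0,0,0],"grip":5.2}]'
python3 -m inch '[{"slide":[0,0,0],"rot":[0,0,0],"grip":5.2},{"slide":[0,0,0],"rot":[0,0,0],"grip":5.2},{"slide":[0,0,-1],"rot":[0,0,0],"grip":5.2},{"slide":[0,0,-2],"rot":[0,0,0],"grip":5.2},{"slide":[0,0,-1.5],"rot":[0,0,0],"grip":5.2},{"slide":[0,0,-0.8],"rot":[0,0,0],"grip":5.2},{"slide":[0,0,0],"rot":[0,0,0],"grip":5.2},{"slide":[0,0,0],"rot":[0,0,0],"grip":5.2}]'
python3 - <<'E'
from h import *
s=st(); d=snap("wrist"); cv2.imwrite("pics/w34.png",d["bgr"])
E
```

```text
time: 64.15
ee_pos: [491.2, 364.2, 152.5]
eef_rot: [0.64, 0.296, 0.643, -0.299]
force: [-0.0, -0.9, -0.3]
width: 0.608
time: 64.95
ee_pos: [493.1, 359.8, 101.8]
eef_rot: [0.64, 0.298, 0.641, -0.3]
force: [0.1, 0.3, 0.4]
width: 0.611
t 64.95 tcp [493.1 359.8 101.8] x [-0.002 -0.002 -1.   ] z [ 0.642 -0.766 -0.   ] F [0.1 0.3 0.4] w 52.1 q [-1.02  0.81  0.59  1.75 -0.61  0.77 -1.  ]
```

View pics/w34.png

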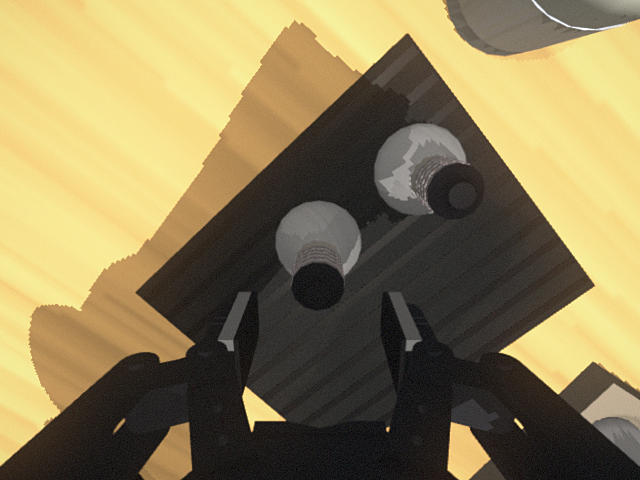

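```bash
python3 -m inch '[{"slide":[0,0,-1.5],"rot":[0,0,0],"grip":5.2},{"slide":[0,0,-1.5],"rot":[0,0,0],"grip":5.2},{"slide":[0,0,-1.3],"rot":[0,0,0],"grip":5.2},{"slide":[0,0,-0.8],"rot":[0,0,0],"grip":5.2},{"slide":[0,0,-0.45],"rot":[0,0,0],"grip":5.2},{"slide":[0,0,0],"rot":[0,0,0],"grip":4},{"slide":[0,0,0],"rot":[0,0,0],"grip":3},{"slide":[0,0,0],"rot":[0,0,0],"grip":2.4}]'
python3 -m inch '[{"slide":[0,0,0],"rot":[0,0,0],"grip":1.8},{"slide":[0,0,0],"rot":[0,0,0],"grip":1.8},{"slide":[0,0,0.3],"rot":[0,0,0],"grip":1.8},{"slide":[0,0,0.7],"rot":[0,0,0],"grip":1.8},{"slide":[0,0,1.5],"rot":[0,0,0],"grip":1.8},{"slide":[0,0,2.5],"rot":[0,0,0],"grip":1.8},{"slide":[0,0,3],"rot":[0,0,0],"grip":1.8},{"slide":[0,0,3],"rot":[0,0,0],"grip":1.8}]'
python3 -m inch '[{"slide":[-0.3,-2,0],"rot":[0,0,0],"grip":1.8},{"slide":[-0.5,-4,0],"rot":[0,0,0],"grip":1.8},{"slide":[-0.5,-4.5,0],"rot":[0,0,0],"grip":1.8},{"slide":[-0.5,-4.5,0],"rot":[0,0,0],"grip":1.8},{"slide":[-0.5,-4.5,0],"rot":[0,0,0],"grip":1.8},{"slide":[-0.5,-4.5,0],"rot":[0,0,0],"grip":1.8},{"slide":[-0.5,-4.5,0],"rot":[0,0,0],"grip":1.8},{"slide":[-0.5,-4,0],"rot":[0,0,0],"grip":1.8}]'
python3 -m inch '[{"slide":[-0.3,-2.5,0],"rot":[0,0,0],"grip":1.8},{"slide":[-0.3,-1.5,0],"rot":[0,0,0],"grip":1.8},{"slide":[0,0,-1],"rot":[0,0,0],"grip":1.8},{"slide":[0,0,-2],"rot":[0,0,0],"grip":1.8},{"slide":[0,0,-2.5],"rot":[0,0,0],"grip":1.8},{"slide":[0,0,-1.5],"rot":[0,0,0],"grip":1.8},{"slide":[0,0,-0.5],"rot":[0,0,0],"grip":1.8},{"slide":[0,0,0],"rot":[0,0,0],"grip":1.8}]'
python3 - <<'E'
from h import *
snap("top");s=st(); d=snap("wrist"); cv2.imwrite("pics/w35.png",d["bgr"])
E
```

```text
time: 65.8
ee_pos: [493.1, 360.4, 46.8]
eef_rot: [0.64, 0.298, 0.641, -0.299]
force: [-0.3, 0.2, -0.8]
width: 0.294
time: 66.6
ee_pos: [492.7, 359.9, 158.3]
eef_rot: [0.64, 0.298, 0.641, -0.3]
force: [0.5, 0.7, -0.2]
width: 0.293
time: 67.4
ee_pos: [454.7, 32.9, 157.4]
eef_rot: [0.641, 0.299, 0.641, -0.3]
force: [-0.3, -0.2, -0.6]
width: 0.291
time: 68.2
ee_pos: [448.6, -4.1, 80.7]
eef_rot: [0.64, 0.298, 0.642, -0.3]
force: [0.9, -1.3, 0.1]
width: 0.295
t 68.25 tcp [449.   -4.3  81.3] x [-0.003 -0.001 -1.   ] z [ 0.643 -0.766 -0.001] F [ 0.6  0.1 -1.4] w 25.2 q [-0.33  0.66  0.41  2.2  -0.66  0.41 -0.25]
```

View pics/w35.png

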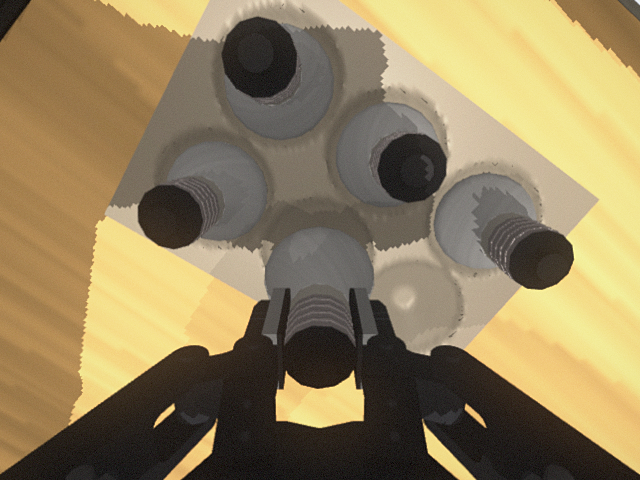

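```bash
python3 -m inch '[{"slide":[-0.05,0,-1],"rot":[0,0,0],"grip":1.8},{"slide":[0,0,-0.8],"rot":[0,0,0],"grip":1.8},{"slide":[0,0,-0.5],"rot":[0,0,0],"grip":1.8},{"slide":[0,0,-0.3],"rot":[0,0,0],"grip":1.8},{"slide":[0,0,-0.1],"rot":[0,0,0],"grip":1.8},{"slide":[0,0,-0.1],"rot":[0,0,0],"grip":1.8},{"slide":[0,0,-0.1],"rot":[0,0,0],"grip":1.8},{"slide":[0,0,0],"rot":[0,0,0],"grip":1.8}]'
python3 -m inch '[{"slide":[0,0,-0.05],"rot":[0,0,0],"grip":1.8},{"slide":[0,0,0],"rot":[0,0,0],"grip":1.8},{"slide":[0,0,-0.05],"rot":[0,0,0],"grip":1.8},{"slide":[0,0,0],"rot":[0,0,0],"grip":1.8},{"slide":[0,0,-0.05],"rot":[0,0,0],"grip":1.8},{"slide":[0,0,0],"rot":[0,0,0],"grip":1.8},{"slide":[0,0,0],"rot":[0,0,0],"grip":1.8},{"slide":[0,0,0],"rot":[0,0,0],"grip":1.8}]'
```

```text
time: 69.1
ee_pos: [448.3, -4.9, 52.2]
eef_rot: [0.64, 0.298, 0.641, -0.3]
force: [-0.5, -0.1, -0.1]
width: 0.29
time: 69.9
ee_pos: [448.8, -4.3, 51.3]
eef_rot: [0.641, 0.298, 0.641, -0.299]
force: [-0.7, 1.7, 7.9]
width: 0.293
```

```bash
python3 -m inch '[{"slide":[0,0,-0.05],"rot":[0,0,0],"grip":1.8},{"slide":[0,0,0],"rot":[0,0,0],"grip":1.8},{"slide":[0,0,0],"rot":[0,0,0],"grip":1.8},{"slide":[0,0,0],"rot":[0,0,0],"grip":1.8},{"slide":[0,0,0],"rot":[0,0,0],"grip":2.7},{"slide":[0,0,0],"rot":[0,0,0],"grip":3},{"slide":[0,0,0],"rot":[0,0,0],"grip":3.8},{"slide":[0,0,0],"rot":[0,0,0],"grip":4.6}]'
python3 -m inch '[{"slide":[0,0,0],"rot":[0,0,0],"grip":4.6},{"slide":[0,0,0.5],"rot":[0,0,0],"grip":4.6},{"slide":[0,0,2],"rot":[0,0,0],"grip":4.6},{"slide":[0,0,4],"rot":[0,0,0],"grip":4.6},{"slide":[0,0,4],"rot":[0,0,0],"grip":4.6},{"slide":[0,0,0],"rot":[0,0,0],"grip":4.6},{"slide":[0,0,0],"rot":[0,0,0],"grip":4.6},{"slide":[0,0,0],"rot":[0,0,0],"grip":4.6}]'
python3 - <<'E'
from h import *
s=st();print((np.array([567.2,342.8,150])-s["ee_pos"])/10)
E
```

```text
time: 70.7
ee_pos: [448.0, -5.1, 50.0]
eef_rot: [0.64, 0.298, 0.642, -0.3]
force: [-0.1, -0.1, 0.2]
width: 0.536
time: 71.5
ee_pos: [447.5, -4.5, 154.7]
eef_rot: [0.64, 0.298, 0.642, -0.3]
force: [-0.2, 0.8, 0.2]
width: 0.542
t 71.5 tcp [447.5  -4.5 154.7] x [-0.004 -0.001 -1.   ] z [ 0.643 -0.766 -0.002] F [-0.2  0.8  0.2] w 46.2 q [-0.47  0.54  0.6   2.15 -0.53  0.6  -0.36]
[11.97051739 34.73298954 -0.46591778]
```

```bash
python3 -m inch '[{"slide":[0.7,2,0],"rot":[0,0,0.087],"grip":5.2},{"slide":[1.2,3.5,0],"rot":[0,0,0.087],"grip":5.2},{"slide":[1.3,4,0],"rot":[0,0,0.087],"grip":5.2},{"slide":[1.3,4,0],"rot":[0,0,0.087],"grip":5.2},{"slide":[1.3,4,0],"rot":[0,0,0.087],"grip":5.2},{"slide":[1.3,4,0],"rot":[0,0,0.087],"grip":5.2},{"slide":[1.3,4,0],"rot":[0,0,0.087],"grip":5.2},{"slide":[1.3,3.5,0],"rot":[0,0,0.087],"grip":5.2}]'
python3 -m inch '[{"slide":[1.2,3,0],"rot":[0,0,0.087],"grip":5.2},{"slide":[1,2.75,0],"rot":[0,0,0.087],"grip":5.2},{"slide":[0,0,-1],"rot":[0,0,0],"grip":5.2},{"slide":[0,0,-2],"rot":[0,0,0],"grip":5.2},{"slide":[0,0,-1.5],"rot":[0,0,0],"grip":5.2},{"slide":[0,0,-0.8],"rot":[0,0,0],"grip":5.2},{"slide":[0,0,0],"rot":[0,0,0],"grip":5.2},{"slide":[0,0,0],"rot":[0,0,0],"grip":5.2}]'
python3 - <<'E'
from h import *
s=st(); d=snap("wrist"); cv2.imwrite("pics/w36.png",d["bgr"])
p=s["ee_pos"]; print("axis at z82,17 px",proj(d,[[p[0],p[1],82],[p[0],p[1],17]]).round(0).tolist())
E
```

```text
time: 72.3
ee_pos: [544.2, 288.9, 153.6]
eef_rot: [0.703, 0.058, 0.706, -0.061]
force: [1.4, -0.4, 0.1]
width: 0.607
time: 73.1
ee_pos: [567.4, 342.5, 102.3]
eef_rot: [0.707, -0.0, 0.707, -0.002]
force: [0.3, -0.7, 0.7]
width: 0.606
t 73.1 tcp [567.4 342.5 102.3] x [-0.    -0.003 -1.   ] z [ 1.    -0.003 -0.   ] F [ 0.3 -0.7  0.7] w 51.7 q [-0.8   0.83  0.37  1.59 -0.38  0.8  -0.27]
axis at z82,17 px [[321.0, 286.0], [321.0, 242.0]]
```

View pics/w36.png

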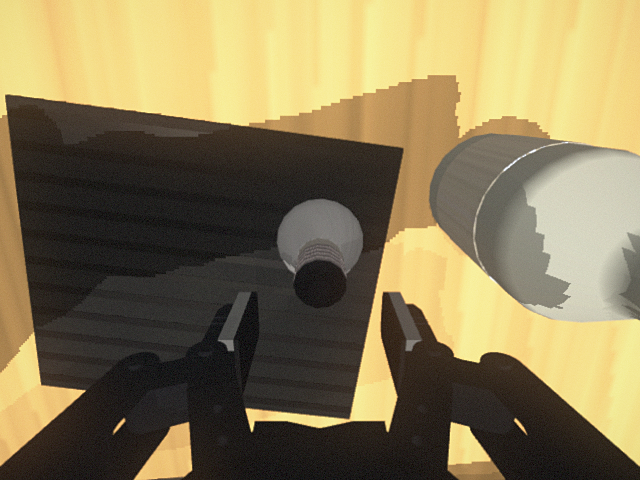

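Run:
```python
from h import *
d=snap("wrist"); print(cast(d,[(431,190),(490,160),(433,205)],5).round(0).tolist())
# knuckle outer edges at several z
for z in (140,160,180): print(z,cast(d,[(550,380),(410,300)],z).round(0).tolist())
```

```text
[[640.0, 374.0, 5.0], [677.0, 393.0, 5.0], [643.0, 364.0, 5.0]]
140 [[647.0, 335.0, 140.0], [596.0, 366.0, 140.0]]
160 [[632.0, 351.0, 160.0], [590.0, 377.0, 160.0]]
180 [[617.0, 368.0, 180.0], [585.0, 388.0, 180.0]]
```

```bash
python3 -m inch '[{"slide":[0,0,-1.5],"rot":[0,0,0],"grip":5.2},{"slide":[0,0,-1.5],"rot":[0,0,0],"grip":5.2},{"slide":[0,0,-1.3],"rot":[0,0,0],"grip":5.2},{"slide":[0,0,-0.8],"rot":[0,0,0],"grip":5.2},{"slide":[0,0,-0.45],"rot":[0,0,0],"grip":5.2},{"slide":[0,0,0],"rot":[0,0,0],"grip":4},{"slide":[0,0,0],"rot":[0,0,0],"grip":3},{"slide":[0,0,0],"rot":[0,0,0],"grip":2.4}]'
python3 -m inch '[{"slide":[0,0,0],"rot":[0,0,0],"grip":1.8},{"slide":[0,0,0],"rot":[0,0,0],"grip":1.8},{"slide":[0,0,0.3],"rot":[0,0,0],"grip":1.8},{"slide":[0,0,0.7],"rot":[0,0,0],"grip":1.8},{"slide":[0,0,1.5],"rot":[0,0,0],"grip":1.8},{"slide":[0,0,2.5],"rot":[0,0,0],"grip":1.8},{"slide":[0,0,3],"rot":[0,0,0],"grip":1.8},{"slide":[0,0,3],"rot":[0,0,0],"grip":1.8}]'
python3 - <<'E'
from h import *
s=st();d=snap("wrist"); cv2.imwrite("pics/w37.png",d["bgr"]);print((np.array([457,-72.5,150])-s["ee_pos"])/10)
E
```

```text
time: 74.0
ee_pos: [567.8, 342.8, 47.4]
eef_rot: [0.707, -0.0, 0.707, -0.002]
force: [1.0, 0.0, -0.2]
width: 0.294
time: 74.8
ee_pos: [567.3, 342.5, 158.9]
eef_rot: [0.707, -0.0, 0.707, -0.002]
force: [0.2, 0.2, -0.5]
width: 0.293
t 74.8 tcp [567.3 342.5 158.9] x [ 0.    -0.003 -1.   ] z [ 1.    -0.003  0.   ] F [ 0.2  0.2 -0.5] w 25.0 q [-0.81  0.76  0.4   1.55 -0.35  0.9  -0.3 ]
[-11.02580604 -41.50278584  -0.88743962]
```

View pics/w37.png

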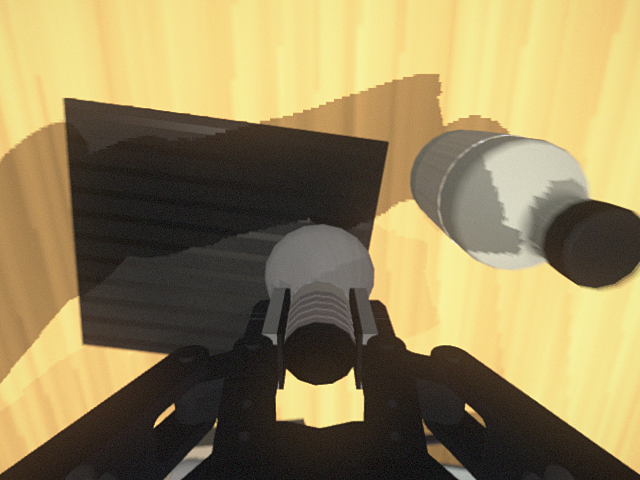

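```bash
python3 -m inch '[{"slide":[-0.5,-2,0],"rot":[0,0,-0.08],"grip":1.8},{"slide":[-0.9,-3.5,0],"rot":[0,0,-0.08],"grip":1.8},{"slide":[-1,-4,0],"rot":[0,0,-0.08],"grip":1.8},{"slide":[-1,-4,0],"rot":[0,0,-0.08],"grip":1.8},{"slide":[-1,-4,0],"rot":[0,0,-0.08],"grip":1.8},{"slide":[-1,-4,0],"rot":[0,0,-0.08],"grip":1.8},{"slide":[-1,-4,0],"rot":[0,0,-0.08],"grip":1.8},{"slide":[-1,-4,0],"rot":[0,0,-0.08],"grip":1.8}]'
python3 -m inch '[{"slide":[-1,-4,0],"rot":[0,0,-0.08],"grip":1.8},{"slide":[-1,-3.5,0],"rot":[0,0,-0.08],"grip":1.8},{"slide":[-0.85,-2.7,0],"rot":[0,0,-0.07],"grip":1.8},{"slide":[-0.8,-1.8,0],"rot":[0,0,0],"grip":1.8},{"slide":[0,0,-2],"rot":[0,0,0],"grip":1.8},{"slide":[0,0,-3],"rot":[0,0,0],"grip":1.8},{"slide":[0,0,-2],"rot":[0,0,0],"grip":1.8},{"slide":[0,0,-0.5],"rot":[0,0,0],"grip":1.8}]'
python3 - <<'E'
from h import *
snap("top");snap("top");s=st(); d=snap("wrist"); cv2.imwrite("pics/w38.png",d["bgr"])
E
```

```text
time: 75.65
ee_pos: [493.2, 46.3, 157.8]
eef_rot: [0.671, 0.224, 0.671, -0.225]
force: [-0.5, -0.3, -0.9]
width: 0.291
time: 76.45
ee_pos: [456.2, -72.2, 81.0]
eef_rot: [0.64, 0.298, 0.642, -0.3]
force: [0.2, 0.4, -1.4]
width: 0.293
t 76.55 tcp [456.9 -72.5  82. ] x [-0.003 -0.001 -1.   ] z [ 0.642 -0.766 -0.001] F [ 0.7  0.7 -0.4] w 24.8 q [-0.19  0.67  0.43  2.16 -0.65  0.44 -0.12]
```

View pics/w38.png

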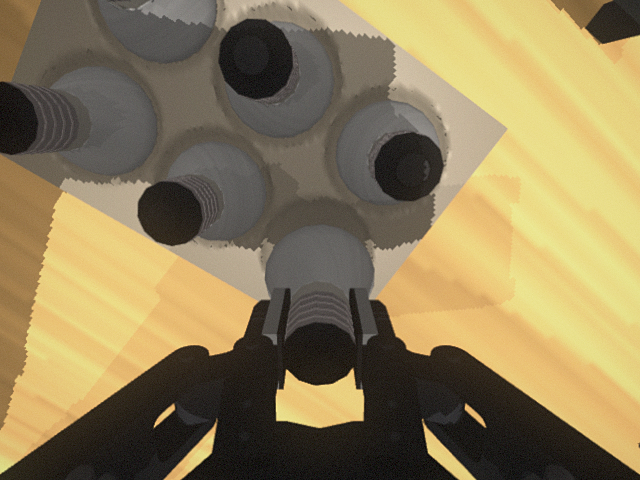

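```bash
python3 -m inch '[{"slide":[0,0,-1],"rot":[0,0,0],"grip":1.8},{"slide":[0,0,-0.8],"rot":[0,0,0],"grip":1.8},{"slide":[0,0,-0.5],"rot":[0,0,0],"grip":1.8},{"slide":[0,0,-0.3],"rot":[0,0,0],"grip":1.8},{"slide":[0,0,-0.1],"rot":[0,0,0],"grip":1.8},{"slide":[0,0,-0.1],"rot":[0,0,0],"grip":1.8},{"slide":[0,0,-0.1],"rot":[0,0,0],"grip":1.8},{"slide":[0,0,0],"rot":[0,0,0],"grip":1.8}]'
python3 -m inch '[{"slide":[0,0,-0.05],"rot":[0,0,0],"grip":1.8},{"slide":[0,0,0],"rot":[0,0,0],"grip":1.8},{"slide":[0,0,-0.05],"rot":[0,0,0],"grip":1.8},{"slide":[0,0,0],"rot":[0,0,0],"grip":1.8},{"slide":[0,0,-0.05],"rot":[0,0,0],"grip":1.8},{"slide":[0,0,0],"rot":[0,0,0],"grip":1.8},{"slide":[0,0,0],"rot":[0,0,0],"grip":1.8},{"slide":[0,0,0],"rot":[0,0,0],"grip":1.8}]'
```

```text
time: 77.4
ee_pos: [456.8, -72.4, 52.7]
eef_rot: [0.64, 0.298, 0.641, -0.3]
force: [-0.3, 0.4, 0.1]
width: 0.295
time: 78.2
ee_pos: [457.0, -72.2, 51.4]
eef_rot: [0.64, 0.298, 0.641, -0.3]
force: [1.2, 1.0, 4.1]
width: 0.289
```

```bash
python3 -m inch '[{"slide":[0,0,-0.05],"rot":[0,0,0],"grip":1.8},{"slide":[0,0,0],"rot":[0,0,0],"grip":1.8},{"slide":[0,0,-0.05],"rot":[0,0,0],"grip":1.8},{"slide":[0,0,0],"rot":[0,0,0],"grip":1.8},{"slide":[0,0,0],"rot":[0,0,0],"grip":2.7},{"slide":[0,0,0],"rot":[0,0,0],"grip":3},{"slide":[0,0,0],"rot":[0,0,0],"grip":3.8},{"slide":[0,0,0],"rot":[0,0,0],"grip":4.6}]'
python3 -m inch '[{"slide":[0,0,0],"rot":[0,0,0],"grip":4.6},{"slide":[0,0,0.5],"rot":[0,0,0],"grip":4.6},{"slide":[0,0,2],"rot":[0,0,0],"grip":4.6},{"slide":[0,0,4],"rot":[0,0,0],"grip":4.6},{"slide":[0,0,4],"rot":[0,0,0],"grip":4.6},{"slide":[0,0,3],"rot":[0,0,0],"grip":4.6},{"slide":[0,0,3],"rot":[0,0,0],"grip":4.6},{"slide":[0,0,0],"rot":[0,0,0],"grip":4.6}]'
python3 - <<'E'
from h import *
s=st(); d=snap("wrist"); cv2.imwrite("pics/w39.png",d["bgr"]); e=snap("scene"); cv2.imwrite("pics/s39.png",e["bgr"]);np.save("/tmp/s39.npy",e,allow_pickle=True)
E
```

```text
time: 79.0
ee_pos: [456.5, -72.6, 50.0]
eef_rot: [0.64, 0.298, 0.642, -0.3]
force: [-0.4, -0.8, -0.4]
width: 0.537
time: 79.8
ee_pos: [458.9, -73.0, 218.7]
eef_rot: [0.643, 0.299, 0.639, -0.299]
force: [0.0, -0.6, 0.3]
width: 0.542
t 79.8 tcp [458.9 -73.  218.7] x [ 0.004 -0.002 -1.   ] z [ 0.643 -0.766  0.004] F [ 0.  -0.6  0.3] w 46.3 q [-0.4   0.46  0.7   2.05 -0.42  0.77 -0.31]
```

View pics/w39.png

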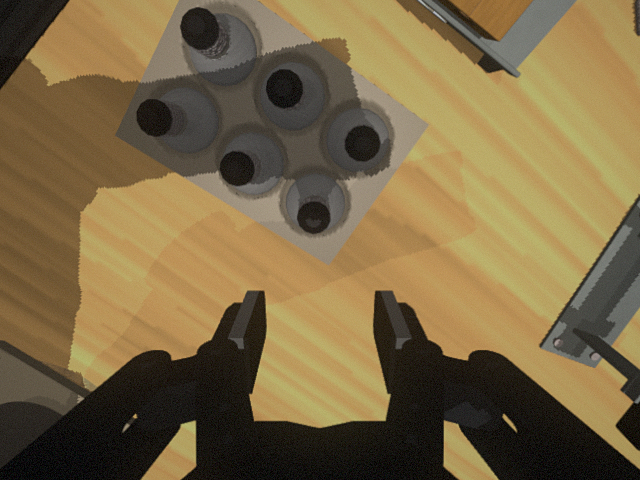

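View pics/s39.png

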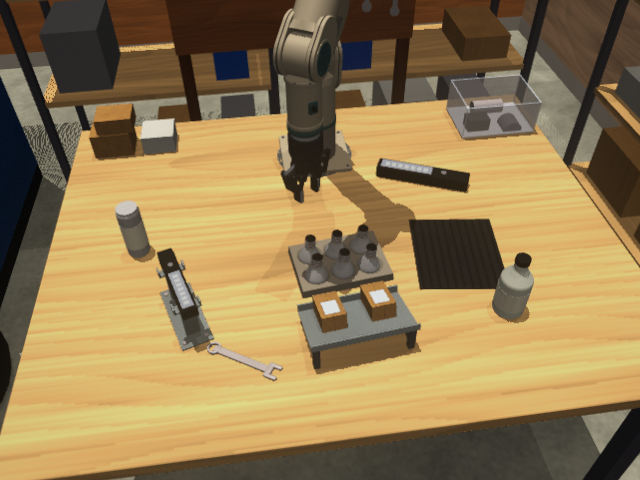

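```bash
python3 -m inch '[{"slide":[-0.5,1,2],"rot":[0,0,0],"grip":4.6},{"slide":[-0.5,3,2],"rot":[0,0,0],"grip":4.6},{"slide":[0,4,0],"rot":[0,0,0],"grip":4.6},{"slide":[0,4,0],"rot":[0,0,0],"grip":4.6},{"slide":[0,4,0],"rot":[0,0,0],"grip":4.6},{"slide":[0,4,0],"rot":[0,0,0],"grip":4.6},{"slide":[0,3,0],"rot":[0,0,0],"grip":4.6},{"slide":[0,2,0],"rot":[0,0,0],"grip":4.6}]'
python3 - <<'E'
from h import *
snap("top"); s=st(); d=snap("top"); e=snap("scene")
crop(d,"t40",235,120,475,290,3.3); crop(e,"s40",150,220,430,380,2.8)
np.save("/tmp/t40.npy",d,allow_pickle=True);np.save("/tmp/s40.npy",e,allow_pickle=True)
E
```

```text
time: 80.7
ee_pos: [445.4, 180.2, 253.6]
eef_rot: [0.64, 0.296, 0.643, -0.3]
force: [1.2, 0.1, 0.7]
width: 0.542
t 80.75 tcp [445.4 183.2 253.4] x [-0.006 -0.001 -1.   ] z [ 0.648 -0.762 -0.003] F [ 0.7  3.  -0.2] w 46.6 q [-0.96  0.45  0.74  1.95 -0.38  0.89 -0.89]
```

View pics/t40.png

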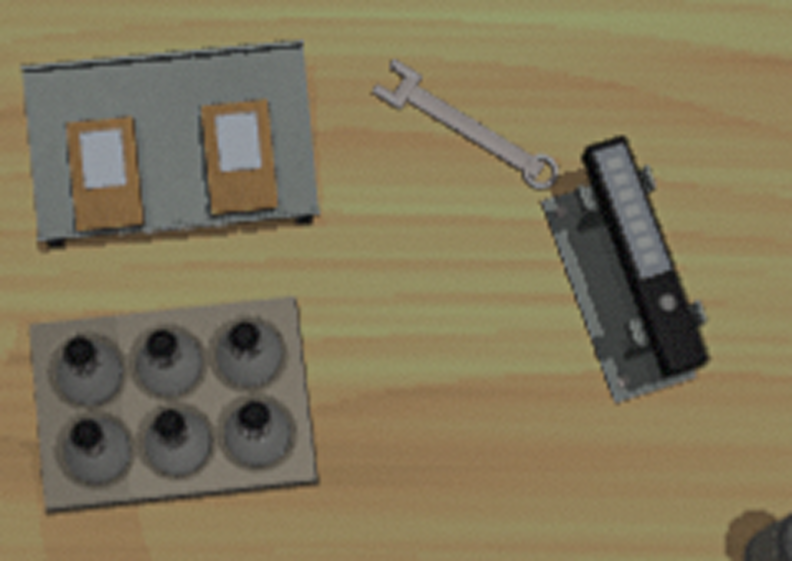

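View pics/s40.png

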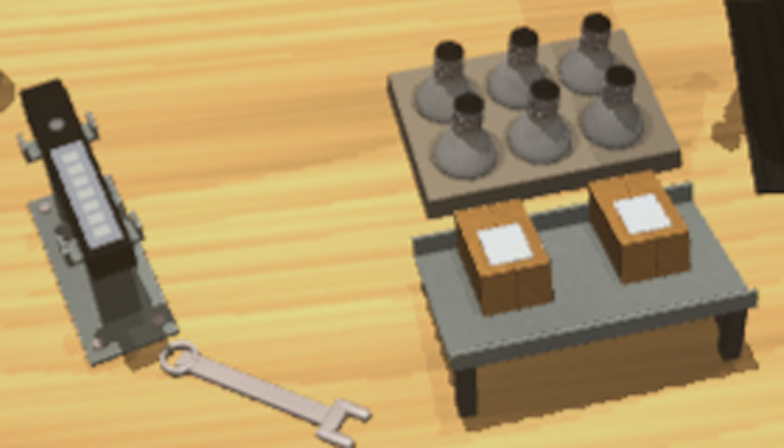

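Run:
```python
from h import *
d=np.load("/tmp/t40.npy",allow_pickle=True).item();e=np.load("/tmp/s40.npy",allow_pickle=True).item()
f=lambda p:np.array(p)/3.3+[235,120]
g=lambda p:np.array(p)/2.8+[150,220]
t=cast(d,f([(79,351),(162,345),(244,337),(88,433),(171,425),(254,415)]),87)[:,:2]
s=cast(e,g([(620,76),(544,90),(468,104),(596,24),(523,37),(449,51)]),88)[:,:2]
P=np.array([[507.6,71],[516.2,3.5],[524.9,-63.9],[440.1,62.3],[448.8,-5.1],[457.4,-72.6]])
print("caps top - pocket\n",(t-P).round(1).tolist(),"\nscene - pocket\n",(s-P).round(1).tolist())
w=cast(d,f([(582,152),(625,137),(708,358),(670,374)]),128)[:,:2]; print("lamp",w.mean(0),w.round(0).tolist(),np.degrees(np.arctan2(*(w[0]-w[3])[::-1])))
def dplane(d,px,h):
    v=rays(d,px);o=dk(0,0,h);t=((o-d["P"])@DN)/(v@DN);return [indk(p).tolist() for p in d["P"]+v*t[:,None]]
print("A",dplane(d,f([(68,125),(131,117),(142,226),(76,230)]),40));print("B",dplane(d,f([(203,107),(268,100),(276,207),(211,214)]),40))
```

```text
caps top - pocket
 [[0.2, -0.1], [-2.8, -0.0], [-4.1, 0.8], [-0.2, -0.6], [-1.7, 0.0], [-1.4, 0.7]] 
scene - pocket
 [[9.6, 3.7], [7.9, 3.6], [6.1, 4.5], [9.8, 4.3], [7.9, 4.8], [7.2, 5.4]]
lamp [ 582.79452682 -385.40152981] [[668.0, -336.0], [682.0, -372.0], [497.0, -432.0], [484.0, -401.0]] 19.46632120197342
A [[87.2, 79.6, 40.0], [88.9, 27.0, 40.0], [-1.7, 26.7, 40.0], [0.2, 81.5, 40.0]]
B [[91.6, -33.2, 40.0], [92.5, -87.4, 40.0], [3.6, -85.7, 40.0], [2.9, -31.3, 40.0]]
```

Run:
```python
from h import *
st(); print(arm.hand_in())
e=snap("scene"); crop(e,"s41",150,220,430,380,2.8); st()
```

```text
t 80.85 tcp [445.7 178.3 253.9] x [-0.005 -0.003 -1.   ] z [ 0.645 -0.764 -0.001] F [ 0.  -1.2  0.1] w 45.9 q [-0.96  0.44  0.74  1.96 -0.38  0.89 -0.89]
the job is handed in; nothing more can be done
None
the job is handed in; nothing more can be done
```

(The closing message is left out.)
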